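Clear the bench: hand tools into the spring-clip rack, fittings into the basket

TASK

Clear up this workshop bench: press each hand tool lying there down into the spring clip of its own handle colour on the rack until the handle snaps fully home in both pairs of jaws, lying straight and centred between its collars (either end may face you), and put every loose item from the rubber mat into the white basket so that it lies inside, below the rim. There may be fewer tools or items than clips; any order will do. Leave the glue bottle and the jar where they are.

Things in the scene. Friction and masses are not known exactly. Their poses are not given: they have to be found in the camera images.
- tool_red_mid (a point): Middle of the handle (on its axis) of the red-handled flat-blade screwdriver (steel shaft with a flat tip). x = along the tool, working end at +x. Handle: round bar, diameter 20 mm, 96 mm long, with a square 26 x 26 x 8 mm collar at each end (112 mm in all); lying down its axis is 13 mm above the bench. Steel end: up to 50 mm more. 0.1 kg, loose on the bench; may be absent.
- tool_blue_mid (a point): Middle of the handle (on its axis) of the blue-handled small flat file (dark 16 x 6 mm blade). x = along the tool, working end at +x. Handle: round bar, diameter 20 mm, 96 mm long, with a square 26 x 26 x 8 mm collar at each end (112 mm in all); lying down its axis is 13 mm above the bench. Steel end: up to 50 mm more. 0.1 kg, loose on the bench; may be absent.
- tool_yellow_mid (a point): Middle of the handle (on its axis) of the yellow-handled scratch awl (thin pointed steel shaft). x = along the tool, working end at +x. Handle: round bar, diameter 20 mm, 96 mm long, with a square 26 x 26 x 8 mm collar at each end (112 mm in all); lying down its axis is 13 mm above the bench. Steel end: up to 50 mm more. 0.1 kg, loose on the bench; may be absent.
- tool_green_mid (a point): Middle of the handle (on its axis) of the green-handled nut driver (steel shaft with a 14 mm socket). x = along the tool, working end at +x. Handle: round bar, diameter 20 mm, 96 mm long, with a square 26 x 26 x 8 mm collar at each end (112 mm in all); lying down its axis is 13 mm above the bench. Steel end: up to 50 mm more. 0.1 kg, loose on the bench; may be absent.
- clip_red_seat (a point): Red clip station on the rack: where the middle of the red handle lies when home, 50 mm above the bench. x = the way the handle lies (either way round), y = along the rack, z up. Jaw pairs, 12 mm long, at x = +34 and -34 mm over red saddle blocks (flat tops 10 mm below this point); the collars clear them by 8 mm. Between them is open space for fingers, x -25 to +25 mm, down to the bench.
- clip_blue_seat (a point): Blue clip station on the rack: where the middle of the blue handle lies when home, 50 mm above the bench. x = the way the handle lies (either way round), y = along the rack, z up. Jaw pairs, 12 mm long, at x = +34 and -34 mm over blue saddle blocks (flat tops 10 mm below this point); the collars clear them by 8 mm. Between them is open space for fingers, x -25 to +25 mm, down to the bench.
- clip_yellow_seat (a point): Yellow clip station on the rack: where the middle of the yellow handle lies when home, 50 mm above the bench. x = the way the handle lies (either way round), y = along the rack, z up. Jaw pairs, 12 mm long, at x = +34 and -34 mm over yellow saddle blocks (flat tops 10 mm below this point); the collars clear them by 8 mm. Between them is open space for fingers, x -25 to +25 mm, down to the bench.
- clip_green_seat (a point): Green clip station on the rack: where the middle of the green handle lies when home, 50 mm above the bench. x = the way the handle lies (either way round), y = along the rack, z up. Jaw pairs, 12 mm long, at x = +34 and -34 mm over green saddle blocks (flat tops 10 mm below this point); the collars clear them by 8 mm. Between them is open space for fingers, x -25 to +25 mm, down to the bench.
- sander_mid (a point): Cork sanding block with a red-brown underside, 80 x 45 x 32 mm (x, y, z), 0.06 kg. The point is its centre, 16 mm above its underside. Starts on the 3 mm thick dark rubber mat; may be absent.
- tape_mid (a point): Black tape measure with round grey discs on its sides, 60 x 32 x 56 mm (x, y, z), standing on its base, 0.18 kg. The point is its centre, 28 mm above its underside. Starts on the 3 mm thick dark rubber mat; may be absent.
- profile_mid (a point): Offcut of square aluminium profile with dark slots, 80 x 36 x 36 mm (x, y, z), 0.12 kg. The point is its centre, 18 mm above its underside. Starts on the 3 mm thick dark rubber mat; may be absent.
- clamp_mid (a point): Orange spring clamp with black grips lying flat, 90 x 44 x 22 mm (x, y, z); its solid middle, at this point, is about 30 mm wide in y over the whole 22 mm height, the jaws end towards +x; take it there across y, 0.06 kg. The point is its centre, 11 mm above its underside. Starts on the 3 mm thick dark rubber mat; may be absent.
- basket_in (a point): Centre of the inner floor of the white basket (open on top, fixed to the bench), 5 mm above the bench. x and y along its sides: inside 192 mm in x and 202 mm in y, walls 4 mm, rim 55 mm above this point. It stands to one side of the tools, the mat to the other; which side varies.
- rack_mid (a point): Middle of the rack's underside, on the bench: two bars 340 mm long along y, tops 28 mm up, fixed; four clip stations 78 mm apart, colour order varies. Noses of each spring-jaw pair are 14 mm apart at rest, 9 mm above the seat point: a handle just laid on them stays some 18 mm too high; pressed straight down with 10 to 15 N it parts them and snaps onto the saddles, collars outside the jaws.
- glue: White glue bottle with an orange cap, 56 mm diameter, 150 mm tall, loose, behind the work; leave it where it is. Origin: centre of its underside.
- jar: Glass jar with a steel lid, 68 mm diameter, 90 mm tall, loose, behind the work; leave it where it is. Origin: centre of its underside.

How it is judged:
By the outcome, as a careful person would: the job done as asked, in the order asked, and still so for the second after the job is handed in, with the robot touching nothing.
Of tool_red, tool_blue, tool_yellow, tool_green only 3 to 4 are there at a start; the rules pass over those that are not, and their reading is None.
Of sander, tape, profile, clamp only 3 to 4 are there at a start; the rules pass over those that are not, and their reading is None.
At some moment in a run one of tool_red, tool_blue, tool_yellow, tool_green, sander, tape, profile, clamp may be knocked a few centimetres aside while the robot is not near it.
It also fails if it takes over 210 s, if anything falls off the work surface, if the arm or the gripper's body presses on something with over 40 N, if the wrist force passes 120 N, or if a joint passes its speed limit or range.

ROBOT

A 6-joint arm with a two-finger parallel gripper is mounted at the origin on the work surface. World frame = base frame: x ahead of the robot, y to its left, z up, the work surface at z = 0. Lengths are in mm, angles in rad, forces in N, time in s.
With the tool pointing down it reaches from about 400 to 925 mm from the base axis. Payload 12.5 kg.
Tool frame: the origin (TCP) lies on the centre line of the jaws, within the pads' length; the fingertips stand 25 mm ahead of it and the grasp point (between the pads) lies 6 mm ahead of it (env.tip_extent is the distance from the TCP to the fingertips, in mm); x points along the fingers, z is the direction in which the jaws open and shut, and the axes are right-handed (so a half turn about x gives the same grasp; the last joint's range is limited). The gripper opens to 95 mm and grips with 3 to 60 N. Pads are 20 mm wide; open, the fingers measure 119 mm over their backs; the gripper's body (75 mm by 180 mm) begins 59 mm behind the grasp point.
Start: joints at [1.176, 0.491, 1.559, -0, 1.092, -0.106], TCP at [177.983, 599.138, 239.661] pointing down, gripper open.
Joint ranges: [-3.1, 3.1], [-0.84, 2.19], [0.05, 2.79], [-1.13, 4.28], [0.06, 2.93], [-2.69, 2.69]. Speed limits (rad/s): [2.22, 2.22, 2.79, 3.14, 3.14, 3.14].

INTERFACE

Orientations are given as [roll, pitch, yaw] about the fixed x, y, z axes, in that order (R = Rz(yaw) Ry(pitch) Rx(roll)).
In Python, from cell import env gives the robot as it stands.
- The arm moves only by the tool step_arm, never from a script. Its argument "rows" is a list of rows, each a list of 6 numbers: the shift along the tool's x, y, z in mm, then the turn, a rotation vector about the tool's x, y, z in rad. In form: [[x, y, z, wx, wy, wz], ...]. A call has 1 to 8 rows; each row shifts and turns the pose as measured when the row begins, along the tool's axes as they then stand; what a row does not reach is not made up. A row lasts 1/8 s, in which the tool goes at most 62.5 mm and 10.7 degrees, less where a joint would pass 70% of its speed; a pose out of reach is approached as far as the arm can. A call is refused whole if a number of a shift passes 62.5 or a number of a turn 0.188, either way. A call with a gripper value outside its range is refused whole. "grip" is the finger opening in mm, from 0 to 95.1, set as the call begins (left out, the last holds). The fingers move at their own pace and stop on an object; the grip force is fixed at half the most. Time passes only in rows, so rows that do not move let the fingers close. It gives the time, the measured TCP pose, the force and the opening at its end, in the units of the state.
- env.state(): the state, without advancing time (a new reading comes with each control period).
- env.read_camera(name): name is "scene" or "top" or "wrist"; returns the picture (480x640x3 uint8, red, green, blue); there is no depth.
- env.get_calibration(name): a dict with "fx", "fy", "cx", "cy" (pixels), "pose" (4x4, takes a point from camera to world coordinates); the wrist camera has in their place "hand_eye" (4x4, takes a point from camera to tool coordinates, whose origin is the TCP and whose axes are the tool frame's). Camera axes: x right, y down, z forward; pixel columns grow to the right and rows downward; lengths in mm; the calibration is good to about 2 mm. A picture is of the moment at which its call begins: read the wrist's pose just before it. get_calibration takes no time and is no camera call.
- env.job_done(): hands the job in, once; it reports no verdict.
The state is a dict: "t": time; "joints": joint angles; "qvel": joint speeds; "tau": joint torques, N m; "eef_pos": TCP position; "tcp_rot": TCP orientation; "ft_force": force on the tool from outside, world axes, zero at the start; "moment": the same for the moment, N m; "opening": opening from 0.0 (shut) to 1.0 (fully open).
Only numpy, scipy, OpenCV 4.12 (cv2) and the standard library are available. Lean on these libraries where they do the work, as an engineer would, in place of code of your own. Each camera call takes 0.05 s, during which the arm holds its last target.

## Working session

There is one attempt and no reset: what is moved stays moved. The work goes in short steps, Python scripts to look and compute and a tool call to move; the robot and the scene stay as the last step left them, time stands still between calls to the robot, and variables do not carry over. Pictures are saved under pics/ and viewed, and the job is handed in when it is done.

Besides the shell and the picture viewer there is one more tool, called after "Call:" in YAML: its name, and indented under it one key for each argument. step_arm: Moves the arm, as the interface text tells. Its arguments: {"type":"object","properties":{"rows":{"type":"array","items":{"type":"array","items":{"type":"number"}}},"grip":{"type":"number"}},"required":["rows"]}

```bash
ls; mkdir -p pics; python3 - <<'E'
from cell import env
import cv2, numpy as np
np.set_printoptions(suppress=True,precision=3)
print(env.state())
for n in ["scene","top","wrist"]:
    cv2.imwrite(f"pics/{n}0.png",env.read_camera(n)[:,:,::-1]); print(n,env.get_calibration(n))
E
```

```text
pics
{'t': 0.0, 'joints': array([ 1.176,  0.492,  1.559,  0.   ,  1.092, -0.106]), 'qvel': array([ 0.   ,  0.001,  0.001,  0.   , -0.   ,  0.002]), 'tau': array([  0.002, -61.264, -25.818,   0.069,   0.048,  -0.   ]), 'eef_pos': array([177.884, 598.91 , 239.05 ]), 'tcp_rot': array([ 3.026,  1.57 , -1.976]), 'ft_force': array([-0.661,  0.368, -0.653]), 'moment': array([-0.009, -0.012, -0.039]), 'opening': 1.0033692534391883}
scene {'fx': 461.58731307766624, 'fy': 461.58731307766624, 'cx': 313.59423916357593, 'cy': 235.49693616473056, 'pose': array([[  -0.1  ,    0.576,   -0.811, 1342.896],
       [   0.995,    0.072,   -0.071,   56.41 ],
       [   0.018,   -0.814,   -0.58 ,  620.973],
       [   0.   ,    0.   ,    0.   ,    1.   ]])}
top {'fx': 441.9827422316418, 'fy': 441.9827422316418, 'cx': 323.5441712802167, 'cy': 237.04876983028655, 'pose': array([[   0.016,   -0.995,    0.1  ,  437.509],
       [  -1.   ,   -0.016,   -0.004,    7.452],
       [   0.005,   -0.1  ,   -0.995, 1199.654],
       [   0.   ,    0.   ,    0.   ,    1.   ]])}
wrist {'fx': 366.3084737429272, 'fy': 366.3084737429272, 'cx': 321.82621317751693, 'cy': 247.68666707048513, 'hand_eye': array([[   0.   ,   -0.289,    0.957, -145.52 ],
       [  -0.001,   -0.957,   -0.289,   82.554],
       [   1.   ,   -0.001,   -0.   ,   -1.379],
       [   0.   ,    0.   ,    0.   ,    1.   ]])}
```

View pics/top0.png

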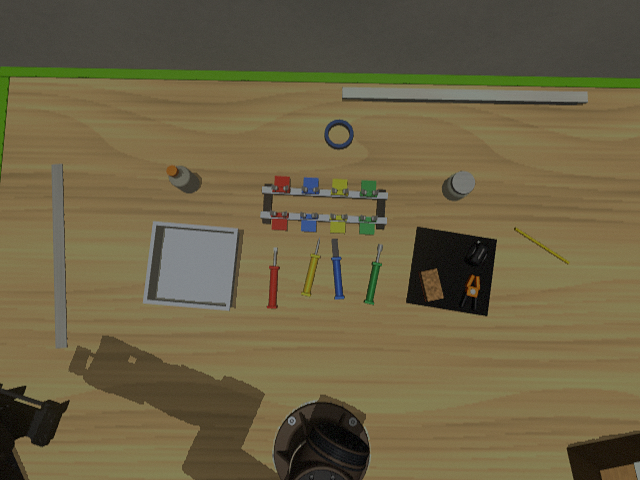

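View pics/scene0.png

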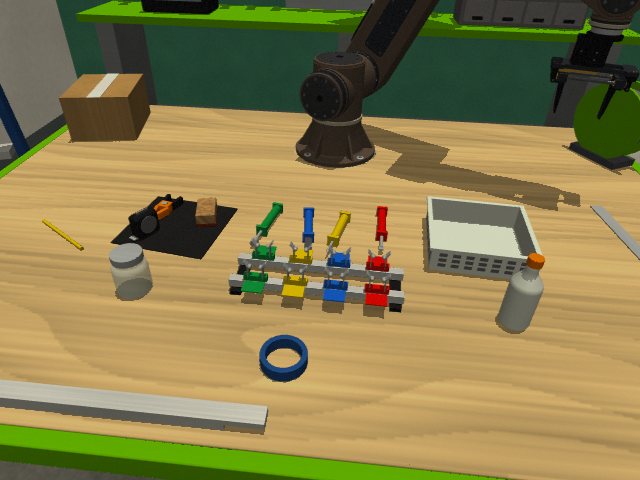

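View pics/wrist0.png

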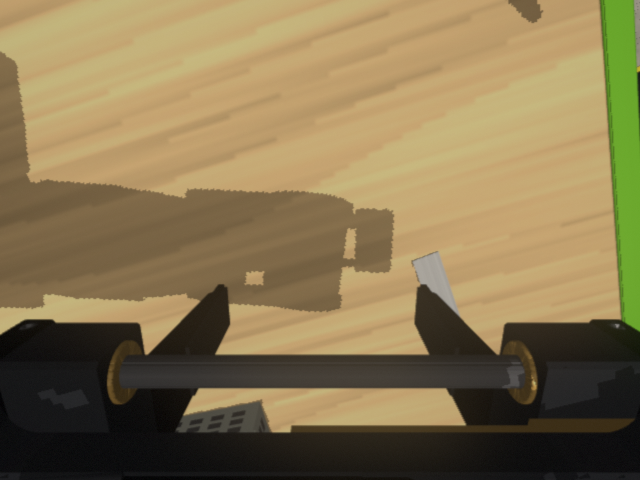

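```bash
cat > h.py <<'E'
from cell import env
import cv2, numpy as np
from scipy.spatial.transform import Rotation as Ro
np.set_printoptions(suppress=True,precision=2)
def tcp():
    s=env.state(); T=np.eye(4); T[:3,:3]=Ro.from_euler('xyz',s['tcp_rot']).as_matrix(); T[:3,3]=s['eef_pos']; return T
def cam(name):
    c=env.get_calibration(name); K=np.array([[c['fx'],0,c['cx']],[0,c['fy'],c['cy']],[0,0,1]])
    T=c['pose'] if name!='wrist' else tcp()@c['hand_eye']
    im=env.read_camera(name)
    return im,K,T
def ray(K,T,px,z):
    px=np.atleast_2d(px).astype(float)
    d=np.c_[(px[:,0]-K[0,2])/K[0,0],(px[:,1]-K[1,2])/K[1,1],np.ones(len(px))]@T[:3,:3].T
    s=(z-T[2,3])/d[:,2]
    return T[:3,3]+d*s[:,None]
def proj(K,T,P):
    P=np.atleast_2d(P); p=(P-T[:3,3])@T[:3,:3]; p=p@K.T; return p[:,:2]/p[:,2:]
HUE={'red':[(0,6),(174,180)],'blue':[(105,120)],'yellow':[(25,32)],'green':[(55,80)],'orange':[(8,17)]}
def mask(im,col,smin=150,vmin=70):
    h=cv2.cvtColor(im,cv2.COLOR_RGB2HSV); m=np.zeros(im.shape[:2],np.uint8)
    for a,b in HUE[col]: m|=cv2.inRange(h,(a,smin,vmin),(b,255,255))
    return m
def blobs(m,amin=40):
    m=cv2.morphologyEx(m,cv2.MORPH_OPEN,np.ones((2,2),np.uint8)) 
    n,l,st,c=cv2.connectedComponentsWithStats(m)
    out=[]
    for i in range(1,n):
        if st[i,4]>=amin:
            ys,xs=np.nonzero(l==i); out.append((st[i,4],c[i],np.c_[xs,ys]))
    return sorted(out,key=lambda o:-o[0])
E
python3 - <<'E'
from h import *
im,K,T=cam('top')
for c in ['red','blue','yellow','green','orange']:
    for a,cc,pts in blobs(mask(im,c,130,60)):
        r=cv2.minAreaRect(pts.astype(np.float32)); 
        print(c,a,cc,[tuple(np.round(ray(K,T,cc,z)[0,:2],1)) for z in (13,45)], r[1])
cv2.imwrite('pics/topc.png',cv2.resize(im[160:330,130:520],None,fx=2,fy=2,interpolation=cv2.INTER_CUBIC)[:,:,::-1])
E
```

```text
red 294 [273.73 287.64] [(np.float64(419.3), np.float64(133.5)), (np.float64(419.8), np.float64(130.1))] (8.127174377441406, 41.483497619628906)
red 168 [282.04 183.47] [(np.float64(702.2), np.float64(118.5)), (np.float64(695.0), np.float64(115.5))] (15.0, 14.0)
red 163 [280.08 224.94] [(np.float64(588.0), np.float64(120.9)), (np.float64(584.0), np.float64(117.8))] (10.0, 14.0)
blue 286 [338.36 278.33] [(np.float64(446.8), np.float64(-38.5)), (np.float64(446.5), np.float64(-37.3))] (41.339412689208984, 8.129828453063965)
blue 161 [311.51 184.86] [(np.float64(699.7), np.float64(38.0)), (np.float64(692.6), np.float64(37.2))] (15.0, 13.0)
blue 144 [309.29 226.56] [(np.float64(584.9), np.float64(41.8)), (np.float64(581.0), np.float64(40.9))] (9.0, 14.0)
yellow 200 [340.05 186.34] [(np.float64(696.9), np.float64(-40.0)), (np.float64(689.9), np.float64(-38.7))] (15.318116188049316, 16.173080444335938)
yellow 172 [338.33 227.96] [(np.float64(582.4), np.float64(-36.7)), (np.float64(578.5), np.float64(-35.6))] (10.0, 15.0)
yellow 142 [543.23 246.43] [(np.float64(541.4), np.float64(-590.7)), (
[... 720 characters left out ...]
9.0, 7.0)
orange 489 [432.74 285.66] [(np.float64(431.3), np.float64(-291.0)), (np.float64(431.5), np.float64(-283.0))] (30.977569580078125, 16.548091888427734)
orange 110 [172.83 171.43] [(np.float64(730.5), np.float64(417.7)), (np.float64(722.6), np.float64(406.7))] (10.0, 12.0)
orange 89 [621.89 472.47] [(np.float64(-38.4), np.float64(-773.6)), (np.float64(-25.5), np.float64(-752.5))] (10.357135772705078, 17.26189422607422)
orange 67 [606.76 475.  ] [(np.float64(-45.1), np.float64(-734.3)), (np.float64(-32.1), np.float64(-714.3))] (8.0, 10.0)
orange 41 [474.   288.22] [(np.float64(426.3), np.float64(-401.4)), (np.float64(426.6), np.float64(-390.4))] (12.279438018798828, 5.333493709564209)
```

View pics/topc.png

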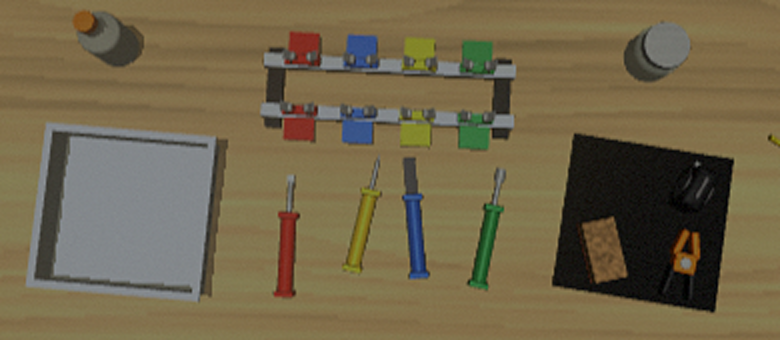

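```bash
cat >> h.py <<'E'
def Rdown(a):
    # tool x down, tool z at world angle a (rad from +x)
    x=np.array([0,0,-1.]); z=np.array([np.cos(a),np.sin(a),0]); return np.c_[x,np.cross(z,x),z]
def plan(pos,a,vmax=50,T=None,wmax=0.16,dec=0):
    """prints rows from present pose to pos (TCP), jaw direction a"""
    T=tcp() if T is None else T; Rt=Rdown(a); pos=np.array(pos,float)
    w=Ro.from_matrix(T[:3,:3].T@Rt).as_rotvec(); d=pos-T[:3,3]
    n=int(max(1,np.ceil(np.linalg.norm(d)/vmax),np.ceil(np.linalg.norm(w)/wmax)))
    rows=[];R=T[:3,:3].copy();p=T[:3,3].copy()
    for i in range(n):
        wi=np.round(Ro.from_matrix(R.T@Rt).as_rotvec()/(n-i),3); di=np.round(R.T@(pos-p)/(n-i),dec)
        rows.append([*map(float,di),*map(float,wi)]); p=p+R@di; R=R@Ro.from_rotvec(wi).as_matrix()
    print(n,'rows'); 
    for i in range(0,n,8): print(str(rows[i:i+8]).replace(' ','').replace('-0.0,','0,').replace('.0,',','))
def where():
    T=tcp(); s=env.state(); print('t %.2f'%s['t'],'p',T[:3,3],'a %.3f'%np.arctan2(T[1,2],T[0,2]),'tilt',T[:3,0],'F',s['ft_force'],'op %.1f'%(s['opening']*95),'q',s['joints'])
E
python3 - <<'E'
from h import *
where(); 
plan([470,0,300],-np.pi/2)
plan([470,0,300],np.pi/2)
E
```

```text
t 0.20 p [177.92 599.02 239.31] a 1.282 tilt [-0. -0. -1.] F [ 0.52  0.15 -0.96] op 94.7 q [ 1.18  0.49  1.56 -0.    1.09 -0.11]
18 rows
[[-3,-25,-27,0.158,0,0.0],[-3,-29,-23,0.159,0,0.0],[-3,-32,-18,0.158,0,0.0],[-3,-35,-13,0.159,0,0.0],[-3,-36,-7,0.158,0,0.0],[-3,-37,-1,0.159,0,0.0],[-4,-37,4,0.158,0,0.0],[-3,-36,10,0.159,0,0.0]]
[[-4,-33,16,0.158,0,0.0],[-3,-31,21,0.159,0,0.0],[-4,-27,25,0.158,0,0.0],[-3,-23,29,0.159,0,0.0],[-4,-18,33,0.158,0,0.0],[-3,-12,35,0.159,0,0.0],[-4,-6,36,0.158,0,0.0],[-3,-1,37,0.159,0,0.0]]
[[-4,5,37,0.158,0,0.0],[-3,11,35,0.159,0.001,0.0]]
14 rows
[[-4,-32,-35,-0.021,0,-0.0],[-4,-31,-36,-0.021,0,-0.0],[-4,-31,-36,-0.021,0,-0.0],[-4,-30,-37,-0.021,0,-0.0],[-4,-29,-38,-0.02,0,-0.0],[-4,-28,-38,-0.021,0,-0.0],[-5,-28,-39,-0.02,0,-0.0],[-4,-27,-39,-0.021,0,-0.0]]
[[-5,-26,-40,-0.02,0,-0.0],[-4,-25,-40,-0.021,0,-0.0],[-5,-24,-41,-0.02,0,-0.0],[-4,-24,-42,-0.021,0,-0.0],[-5,-23,-42,-0.02,0,-0.0],[-4,-21,-42,-0.021,-0.001,-0.0]]
```

Call:
step_arm:
  rows:
    - [-4,-32,-35,-0.02,0,0]
    - [-4,-31,-36,-0.02,0,0]
    - [-4,-31,-36,-0.02,0,0]
    - [-4,-30,-37,-0.02,0,0]
    - [-4,-29,-38,-0.02,0,0]
    - [-4,-28,-38,-0.02,0,0]
    - [-5,-28,-39,-0.02,0,0]
    - [-4,-27,-39,-0.02,0,0]

```text
t: 1.2
eef_pos: [347.7, 248.7, 272.2]
tcp_rot: [-3.098, 1.569, -1.645]
ft_force: [1.0, 1.0, -0.4]
opening: 0.999
```

Call:
step_arm:
  rows:
    - [-5,-26,-40,-0.02,0,0]
    - [-4,-25,-40,-0.02,0,0]
    - [-5,-24,-41,-0.02,0,0]
    - [-4,-24,-42,-0.02,0,0]
    - [-5,-23,-42,-0.02,0,0]
    - [-4,-21,-42,-0.02,0,0]
    - [0,0,0,0,0,0]

```text
t: 2.08
eef_pos: [477.7, -19.1, 301.0]
tcp_rot: [-2.219, 1.569, -0.646]
ft_force: [0.1, 0.7, -0.6]
opening: 1.002
```

```bash
cat > look.py <<'E'
from h import *
import sys
where()
im,K,T=cam('wrist'); n=sys.argv[1]
cv2.imwrite(f'pics/{n}.png',im[:,:,::-1]); np.savez(f'pics/{n}.npz',im=im,K=K,T=T)
E
python3 look.py w1
```

```text
t 2.08 p [477.68 -19.13 301.01] a 1.573 tilt [ 0. -0. -1.] F [ 0.1   0.65 -0.63] op 95.2 q [-0.18  0.21  1.82 -0.    1.11 -1.75]
```

View pics/w1.png

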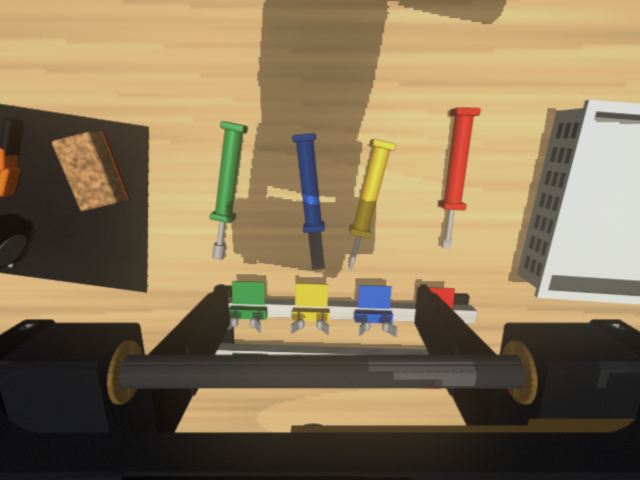

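```bash
cat >> h.py <<'E'
def load(n):
    d=np.load(f'pics/{n}.npz'); return d['im'],d['K'],d['T']
def tools(im,K,T,smin=120,vmin=30):
    out={}
    for c in ['red','blue','yellow','green']:
        for a,cc,pts in blobs(mask(im,c,smin,vmin),800):
            r=cv2.minAreaRect(pts.astype(np.float32)); 
            if max(r[1])<2.8*min(r[1]): continue
            b=cv2.boxPoints(r); e=sorted([(np.linalg.norm(b[i]-b[(i+1)%4]),i) for i in range(4)])
            i=e[0][1]; m1=(b[i]+b[(i+1)%4])/2; m2=(b[(i+2)%4]+b[(i+3)%4])/2
            P=ray(K,T,[m1,m2],13); v=P[1]-P[0]; v=v if v[0]>0 else -v
            print(c,'n',a,'mid',P.mean(0)[:2],'len %.1f'%np.linalg.norm(v),'ang %.3f'%np.arctan2(v[1],v[0]),'px',cc)
            out[c]=(P.mean(0),np.arctan2(v[1],v[0]))
    return out
E
python3 - <<'E'
from h import *
im,K,T=load('w1'); tools(im,K,T)
for c in ['red','blue','yellow','green']:
    for a,cc,pts in blobs(mask(im,c,120,30),200):
        print(c,a,cc,pts.min(0),pts.max(0),ray(K,T,cc,40)[0])
E
```

```text
red n 1736 mid [421.99 141.26] len 116.2 ang -0.018 px [460.13 158.5 ]
blue n 1327 mid [450.12 -35.62] len 113.2 ang 0.090 px [309.19 182.67]
red 1736 [460.13 158.5 ] [445 109] [480 210] [417.11 128.49  40.  ]
red 296 [445.77 296.21] [430 289] [455 309] [578.95 129.17  40.  ]
blue 1327 [309.19 182.67] [294 135] [324 232] [443.26 -34.62  40.  ]
blue 683 [374.85 297.63] [359 287] [391 308] [580.99  43.63  40.  ]
yellow 718 [312.35 295.72] [296 285] [328 307] [578.65 -31.95  40.  ]
yellow 495 [378.24 167.79] [367 141] [395 202] [427.08  40.6   40.  ]
green 793 [227.77 174.7 ] [217 131] [239 215] [ 434.76 -123.6    40.  ]
green 651 [248.82 293.53] [233 283] [264 304] [ 575.93 -108.53   40.  ]
```

Call:
step_arm:
  rows:
    - [0,-45,5,0,0,0]
    - [0,-45,5,0,0,0]
    - [0,-45,5,0,0,0]
    - [0,-42,5,0,0,0]
    - [0,0,0,0,0,0]

```text
t: 2.75
eef_pos: [656.0, 9.4, 300.5]
tcp_rot: [1.532, 1.57, 3.108]
ft_force: [-1.3, 0.3, 0.2]
opening: 1.001
```

```bash
python3 look.py w2
```

```text
t 2.75 p [655.95   9.44 300.47] a 1.576 tilt [-0.  0. -1.] F [-1.27  0.33  0.21] op 95.1 q [-0.09  0.49  1.4  -0.    1.26 -1.66]
```

View pics/w2.png

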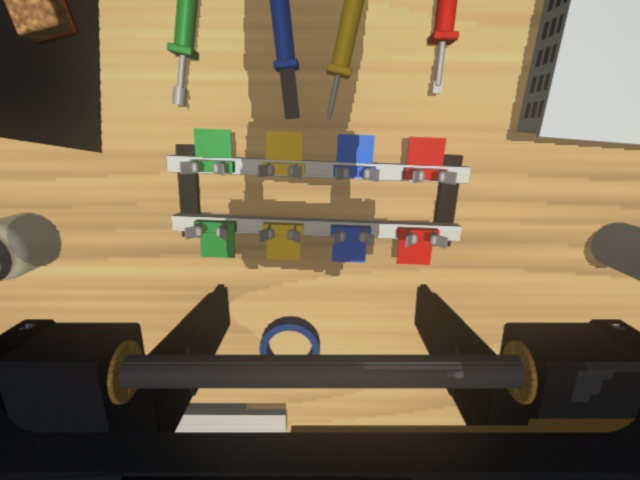

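```bash
python3 - <<'E'
from h import *
im,K,T=load('w2')
cv2.imwrite('pics/w2z.png',cv2.resize(im[120:270,320:480],None,fx=5,fy=4,interpolation=cv2.INTER_CUBIC)[:,:,::-1])
cv2.imwrite('pics/w2y.png',cv2.resize(im[120:270,160:320],None,fx=5,fy=4,interpolation=cv2.INTER_CUBIC)[:,:,::-1])
E
```

```text
(no output)
```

View pics/w2z.png

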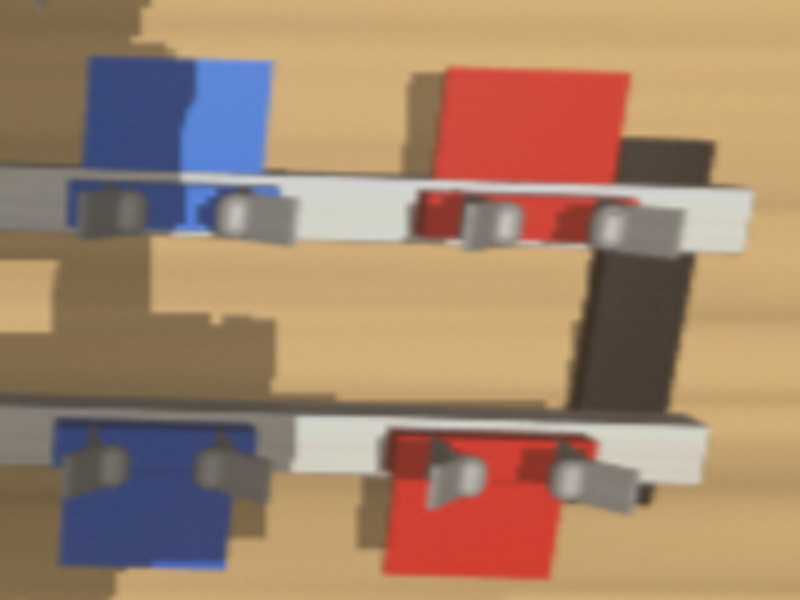

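View pics/w2y.png

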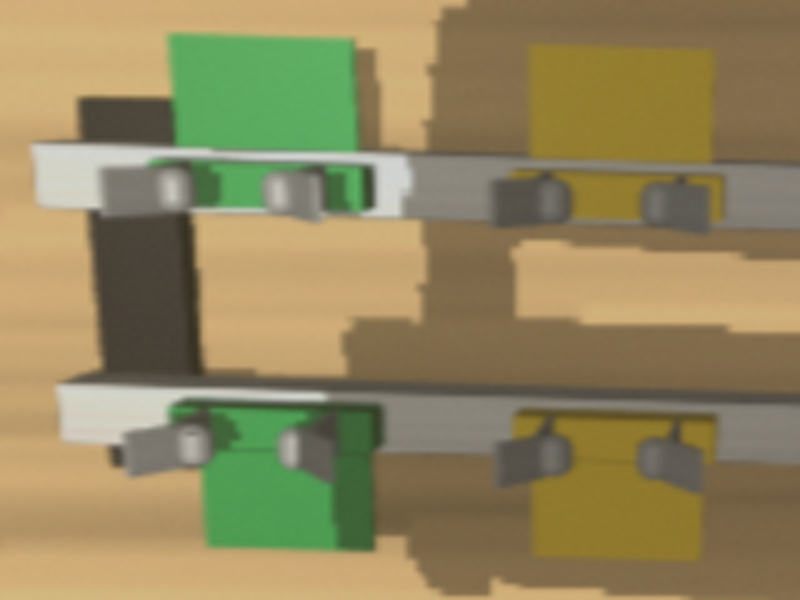

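```bash
python3 - <<'E'
from h import *
im,K,T=load('w2')
N={'red':[(510,222),(610,226),(470,475),(568,478)],'blue':[(130,212),(235,213),(115,465),(210,467)]}
M={'green':[(175,187),(280,190),(195,445),(293,447)],'yellow':[(555,200),(658,203),(556,455),(653,457)]}
S={}
for D,ox in ((N,320),(M,160)):
    for c,p in D.items():
        p=np.array(p,float)/[5,4]+[ox,120]; P=ray(K,T,p,59)
        n=P[:2].mean(0);f=P[2:].mean(0);S[c]=(n+f)/2
        print(c,'near',n[:2],'far',f[:2],'mid',S[c][:2],'sep',np.linalg.norm(f-n),'gap',P[1,1]-P[0,1],P[3,1]-P[2,1])
A=np.array([S[c][:2] for c in ['green','yellow','blue','red']]); s=np.array([-117,-39,39,117])
px=np.polyfit(s,A[:,0],1);py=np.polyfit(s,A[:,1],1);print(px,py,'yaw',-np.arctan(px[0]/py[0]))
print('res',A[:,0]-np.polyval(px,s),A[:,1]-np.polyval(py,s))
tools(im,K,T)
# finger columns
g=cv2.cvtColor(im,cv2.COLOR_RGB2GRAY)
for r in (292,296,300,305):
    x=np.nonzero(g[r,150:500]<45)[0]+150; print(r,x[x<320].max() if (x<320).any() else 0,x[x>320].min() if (x>320).any() else 0)
# top cam
im,K,T=cam('top'); cv2.imwrite('pics/top1.png',cv2.resize(im[170:240,250:400],None,fx=5,fy=5,interpolation=cv2.INTER_CUBIC)[:,:,::-1])
E
```

```text
red near [611.02 122.89] far [679.25 120.15] mid [645.13 121.52] sep 68.28947972759069 gap 20.939207213869906 21.55207058505701
blue near [608.46  44.1 ] far [676.66  41.93] mid [642.56  43.01] sep 68.23542491359578 gap 21.84490090448282 20.792100388183307
green near [ 603.12 -112.37] far [ 671.8  -114.72] mid [ 637.46 -113.54] sep 68.71205803109945 gap 21.666155037760205 21.294024226951166
yellow near [606.04 -34.01] far [674.22 -36.28] mid [640.13 -35.15] sep 68.22089412479869 gap 21.35280719841547 21.152760568177115
[  0.03 641.32] [1.   3.96] yaw -0.03246901722531392
res [-0.04  0.08 -0.03 -0.  ] [-0.    0.06 -0.11  0.06]
blue n 1076 mid [469.33 -31.74] len 63.1 ang 0.031 px [283.2   34.22]
292 0 0
296 0 0
300 207 0
305 205 0
```

View pics/top1.png

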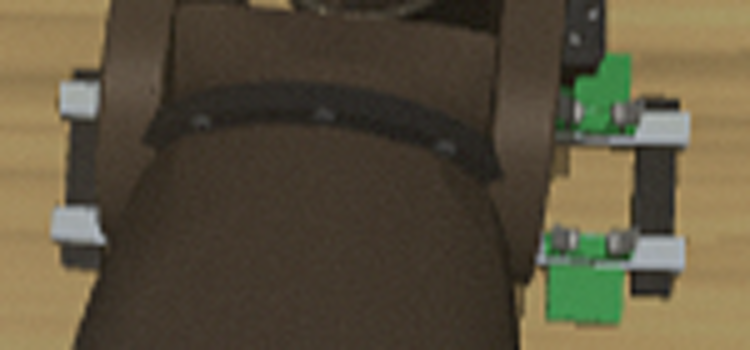

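```bash
python3 - <<'E'
from h import *
plan([626,4,300],-1.56,wmax=0.175)
E
```

```text
18 rows
[[0,2,0,0.174,0,0.0],[0,1,-1,0.174,0,0.0],[0,1,-1,0.174,0,0.0],[0,1,-1,0.174,0,0.0],[0,1,-1,0.174,0,0.0],[0,1,-1,0.174,0,0.0],[0,1,-2,0.174,0,0.0],[0,0,-2,0.174,0,0.0]]
[[0,0,-2,0.174,0,0.0],[0,0,-1,0.174,0,0.0],[0,0,-1,0.175,0,0.0],[0,-1,-1,0.174,0,0.0],[0,-1,-1,0.175,0,0.0],[0,-1,-1,0.174,0,0.0],[0,-2,-1,0.175,0,0.0],[0,-2,-1,0.174,0,0.0]]
[[1,-1,0,0.175,0,0.001],[0,-2,-1,0.174,0,0.0]]
```

Call:
step_arm:
  rows:
    - [0,2,0,0.174,0,0]
    - [0,1,-1,0.174,0,0]
    - [0,1,-1,0.174,0,0]
    - [0,1,-1,0.174,0,0]
    - [0,1,-1,0.174,0,0]
    - [0,1,-1,0.174,0,0]
    - [0,1,-2,0.174,0,0]
    - [0,0,-2,0.174,0,0]

```text
t: 3.85
eef_pos: [630.7, 10.2, 305.5]
tcp_rot: [2.942, 1.57, 3.084]
ft_force: [0.2, -0.6, -0.6]
opening: 1.003
```

Call:
step_arm:
  rows:
    - [0,0,-2,0.174,0,0]
    - [0,0,-1,0.174,0,0]
    - [0,0,-1,0.174,0,0]
    - [0,-1,-1,0.174,0,0]
    - [0,-1,-1,0.174,0,0]
    - [0,-1,-1,0.174,0,0]
    - [0,-2,-1,0.174,0,0]
    - [0,-2,-1,0.174,0,0]

```text
t: 4.85
eef_pos: [607.0, 12.2, 310.4]
tcp_rot: [1.257, 1.57, -0.04]
ft_force: [-0.0, -0.1, 0.2]
opening: 0.997
```

Call:
step_arm:
  rows:
    - [0,-1,0,0.174,0,0]
    - [0,-2,-1,0.174,0,0]
    - [0,0,0,0.05,0,0]
    - [0,0,0,0,0,0]

```text
t: 5.35
eef_pos: [598.5, 14.3, 312.7]
tcp_rot: [1.739, 1.569, 0.03]
ft_force: [0.1, 0.1, -0.1]
opening: 0.997
```

```bash
python3 look.py w3; python3 - <<'E'
from h import *
im,K,T=load('w3')
S={}
A=[]
for c,y in (('green',-113),('yellow',-35),('blue',43),('red',121)):
    p=proj(K,T,[641+.033*y,y,59])[0]; print(c,p)
cv2.imwrite('pics/w3z.png',cv2.resize(im[120:270,160:320],None,fx=5,fy=4,interpolation=cv2.INTER_CUBIC)[:,:,::-1])
cv2.imwrite('pics/w3y.png',cv2.resize(im[120:270,320:480],None,fx=5,fy=4,interpolation=cv2.INTER_CUBIC)[:,:,::-1])
E
```

```text
t 5.35 p [598.48  14.31 312.7 ] a -1.710 tilt [ 0.  0. -1.] F [ 0.1   0.08 -0.09] op 94.7 q [-0.09  0.39  1.53  0.    1.22  1.62]
green [434.24 161.8 ]
yellow [361.02 169.75]
blue [288.7  177.59]
red [217.26 185.34]
```

View pics/w3z.png

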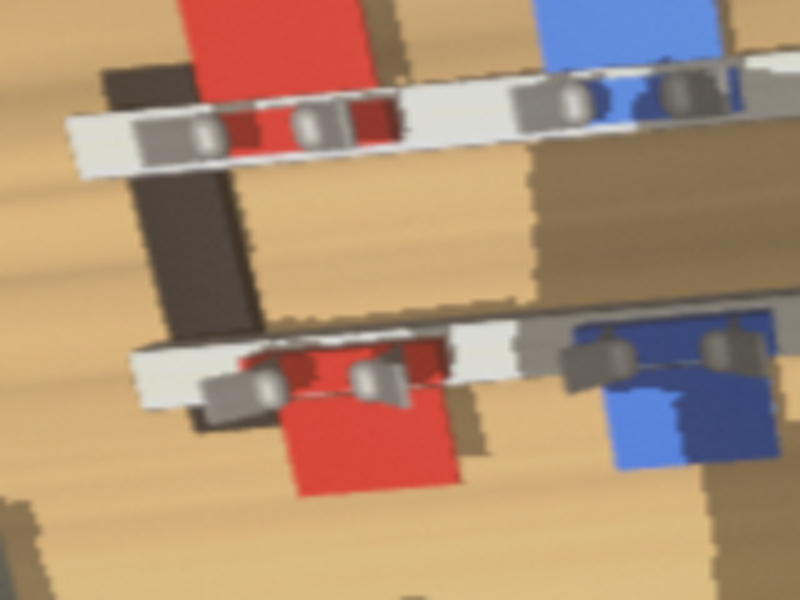

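View pics/w3y.png

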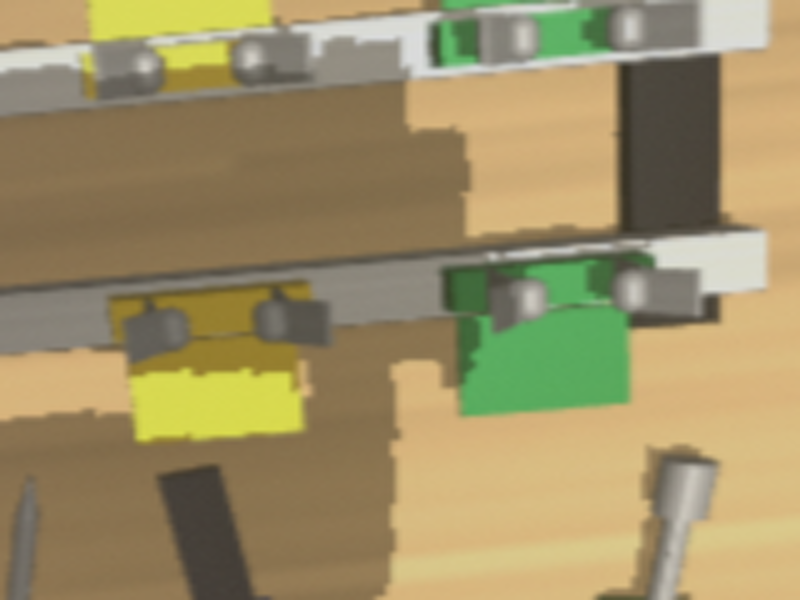

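View pics/w3.png

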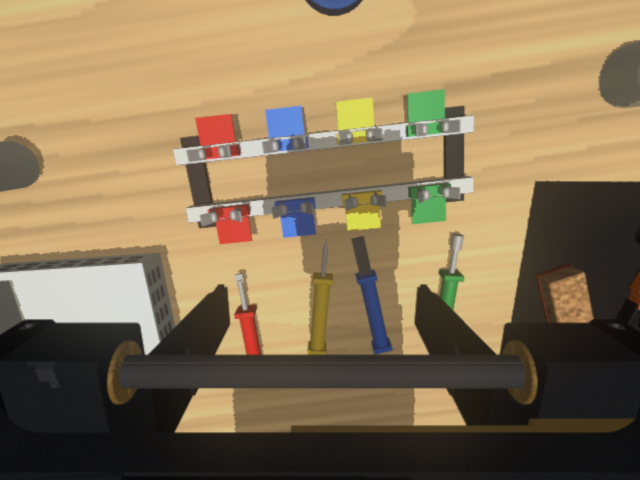

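```bash
python3 - <<'E'
from h import *
im,K,T=load('w3')
# far pair (image top) then near
N={'red':[(208,133),(312,125),(268,386),(370,380)],'blue':[(575,103),(685,93),(617,355),(722,350)]}
M={'yellow':[(145,66),(250,58),(170,328),(273,320)],'green':[(523,36),(630,27),(527,297),(630,290)]}
S={}
for D,ox in ((N,160),(M,320)):
    for c,p in D.items():
        p=np.array(p,float)/[5,4]+[ox,120]; P=ray(K,T,p,59)
        n=P[2:].mean(0);f=P[:2].mean(0);S[c]=(n+f)/2
        print(c,'near',n[:2],'far',f[:2],'mid',S[c][:2],'sep',np.linalg.norm(f-n),'gap',P[1,1]-P[0,1],P[3,1]-P[2,1])
A=np.array([S[c][:2] for c in ['green','yellow','blue','red']]); s=np.array([-117,-39,39,117])
px=np.polyfit(s,A[:,0],1);py=np.polyfit(s,A[:,1],1);print(px,py,'yaw',-np.arctan(px[0]/py[0]))
print('res',A[:,0]-np.polyval(px,s),A[:,1]-np.polyval(py,s))
E
```

```text
red near [611.17 121.22] far [679.74 118.85] mid [645.45 120.04] sep 68.61335430734022 gap -22.210023704637564 -22.78458428568989
blue near [608.81  42.81] far [676.65  40.16] mid [642.73  41.49] sep 67.89200654778008 gap -23.288621480864833 -23.159673154621746
yellow near [605.89 -34.91] far [674.91 -37.22] mid [640.4  -36.06] sep 69.06183250354857 gap -21.894919032973903 -22.601940609924394
green near [ 603.4  -112.85] far [ 671.51 -115.83] mid [ 637.45 -114.34] sep 68.17830346027111 gap -22.071908520410986 -22.326611244521075
[  0.03 641.51] [1.   2.78] yaw -0.03371901604511994
res [-0.11  0.21 -0.09 -0.01] [-0.02  0.19 -0.33  0.15]
```

```bash
cat >> h.py <<'E'
HUE.update({'yellow':[(22,34)],'green':[(45,85)]})
def tools(im,K,T,smin=110,vmin=25,only=None,amin=500,quiet=False):
    out={}
    for c in (only or ['red','blue','yellow','green']):
        m=cv2.morphologyEx(mask(im,c,smin,vmin),cv2.MORPH_CLOSE,np.ones((3,3),np.uint8))
        for a,cc,pts in blobs(m,amin):
            P=ray(K,T,pts,13)[:,:2]; c0=P.mean(0); u=np.linalg.svd(P-c0,full_matrices=False)[2][0]
            for it in range(2):
                v=np.array([-u[1],u[0]]); s=(P-c0)@u; w=(P-c0)@v; lo,hi=np.percentile(s,[.5,99.5]); L=hi-lo; mid=(lo+hi)/2
                bins=np.linspace(mid-.36*L,mid+.36*L,12); X=[];Y=[];W=[]
                for b0,b1 in zip(bins[:-1],bins[1:]):
                    k=(s>=b0)&(s<b1)
                    if k.sum()>2: X.append((b0+b1)/2);Y.append((w[k].min()+w[k].max())/2);W.append(w[k].max()-w[k].min())
                if len(X)<5: break
                f=np.polyfit(X,Y,1); c0=c0+u*mid+v*np.polyval(f,mid); u=u+v*f[0]; u/=np.linalg.norm(u)
            if L<85 or L>135 or np.median(W)>32: continue
            if u[0]<0:u=-u
            print(c,'n',a,'mid',c0,'len %.1f w %.1f'%(L,np.median(W)),'ang %.3f'%np.arctan2(u[1],u[0]),'px',cc)
            out[c]=(c0,np.arctan2(u[1],u[0]))
    return out
E
python3 - <<'E'
from h import *
im,K,T=load('w1'); tools(im,K,T)
im,K,T=load('w3'); 
im=cv2.imread('pics/top0.png')[:,:,::-1].copy();c=env.get_calibration('top');K=np.array([[c['fx'],0,c['cx']],[0,c['fy'],c['cy']],[0,0,1]])
print('top');tools(im,K,c['pose'],amin=100)
E
```

```text
red n 1740 mid [421.83 137.73] len 113.5 w 18.6 ang -0.028 px [460.11 158.49]
blue n 1454 mid [449.88 -34.95] len 112.3 w 16.3 ang 0.100 px [309.45 183.07]
yellow n 1734 mid [455.76  37.96] len 114.1 w 19.5 ang -0.216 px [372.26 187.99]
green n 1626 mid [ 437.62 -129.4 ] len 112.7 w 18.4 ang -0.202 px [228.71 171.59]
top
red n 300 mid [419.68 133.12] len 109.1 w 16.3 ang -0.037 px [273.77 287.56]
blue n 301 mid [446.42 -38.45] len 110.3 w 16.5 ang 0.102 px [338.41 278.58]
yellow n 355 mid [453.2  34.2] len 115.1 w 19.5 ang -0.217 px [311.16 275.68]
green n 312 mid [ 434.55 -132.33] len 109.2 w 17.3 ang -0.198 px [373.45 283.39]
```

```bash
python3 - <<'E'
from h import *
im,K,T=cam('top'); tools(im,K,T,amin=100)
plan([421.8,137.1,110],-1.599,vmax=45)
E
```

```text
green n 316 mid [ 433.96 -132.34] len 110.3 w 17.3 ang -0.199 px [373.45 283.62]
7 rows
[[29,-28,-14,-0.016,0,-0.0],[29,-27,-14,-0.016,0,-0.0],[29,-27,-15,-0.016,0,-0.0],[29,-27,-15,-0.015,0,-0.0],[29,-26,-16,-0.016,0,-0.0],[29,-26,-16,-0.015,0,-0.001],[28,-27,-16,-0.016,0,-0.0]]
```

Call:
step_arm:
  rows:
    - [29,-28,-14,-0.016,0,0]
    - [29,-27,-14,-0.016,0,0]
    - [29,-27,-15,-0.016,0,0]
    - [29,-27,-15,-0.016,0,0]
    - [29,-26,-16,-0.016,0,0]
    - [29,-26,-16,-0.016,0,0]
    - [28,-27,-16,-0.016,0,0]
    - [0,0,0,0,0,0]
  grip: 50

```text
t: 6.45
eef_pos: [413.7, 138.9, 105.9]
tcp_rot: [1.493, 1.565, -0.09]
ft_force: [0.4, 0.3, -0.0]
opening: 0.528
```

```bash
python3 look.py w4; python3 - <<'E'
from h import *
plan([421.8,137.1,110],-1.599,vmax=45,dec=1)
plan([421.8,137.1,50],-1.599,vmax=25,dec=1)
im,K,T=cam('top'); tools(im,K,T,amin=100)
E
```

```text
t 6.45 p [413.74 138.89 105.87] a -1.584 tilt [ 0.01 -0.   -1.  ] F [ 0.42  0.3  -0.03] op 50.2 q [ 0.17  0.45  2.15 -0.    0.54  1.76]
1 rows
[[-3.2,6.5,1.5,0.014,0,-0.008]]
3 rows
[[18.9,2,0.5,0.005,0,-0.003],[19,2.1,0.5,0.005,0,-0.003],[18.9,2.1,0.5,0.004,0,-0.002]]
blue n 301 mid [446.42 -38.43] len 110.3 w 16.5 ang 0.101 px [338.39 278.66]
yellow n 344 mid [453.34  34.33] len 114.1 w 19.5 ang -0.224 px [311.25 275.52]
green n 309 mid [ 434.08 -132.4 ] len 110.1 w 17.3 ang -0.195 px [373.47 283.79]
```

View pics/w4.png

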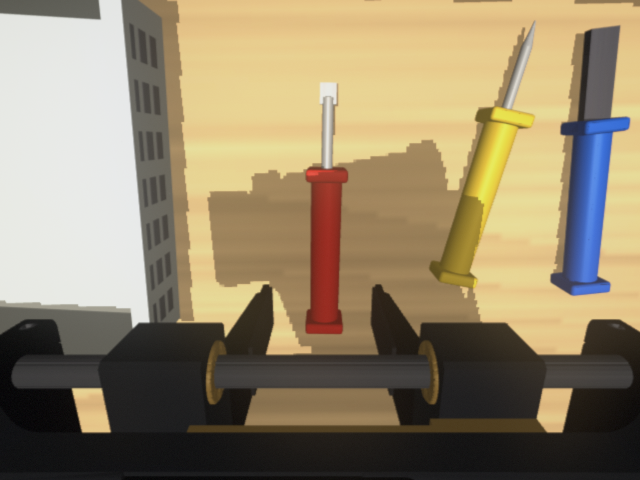

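```bash
python3 - <<'E'
from h import *
im,K,T=load('w4'); tools(im,K,T)
E
```

```text
red n 4932 mid [416.11 134.85] len 117.4 w 18.8 ang -0.030 px [325.97 251.49]
blue n 5807 mid [444.22 -39.3 ] len 116.5 w 20.5 ang 0.115 px [590.99 201.68]
yellow n 6487 mid [452.78  35.21] len 116.5 w 21.9 ang -0.220 px [480.47 193.58]
```

```bash
python3 - <<'E'
s=open('h.py').read()
s=s.replace("            if u[0]<0:u=-u\n            print","""            # ends: outermost silhouette is the collar's top edge (z 26) seen from inside, bottom (z 0) when camera is beyond
            e=[]
            for sg,sv in ((-1,lo-mid),(1,hi-mid)):
                q=c0+u*sv; C=T[:3,3]; zz=26 if sg*((C[:2]-q)@u)<0 else 0
                k=(C[2]-zz)/(C[2]-13); e.append(((C[:2]+(q-C[:2])*k)-c0)@u)
            c0=c0+u*(e[0]+e[1])/2; L=e[1]-e[0]
            if u[0]<0:u=-u
            print""")
open('h.py','w').write(s)
E
python3 - <<'E'
from h import *
for n in ('w1','w4'):
    im,K,T=load(n); tools(im,K,T)
plan([420.7,136.5,60],-1.599,vmax=25,dec=1)
E
```

```text
red n 1740 mid [421.15 137.75] len 110.1 w 18.6 ang -0.028 px [460.11 158.49]
blue n 1454 mid [448.28 -35.11] len 108.9 w 16.3 ang 0.100 px [309.45 183.07]
yellow n 1734 mid [454.37  38.26] len 110.6 w 19.5 ang -0.216 px [372.26 187.99]
green n 1626 mid [ 435.96 -129.06] len 108.9 w 18.4 ang -0.202 px [228.71 171.59]
red n 4932 mid [419.31 134.76] len 109.0 w 18.8 ang -0.030 px [325.97 251.49]
blue n 5807 mid [447.37 -38.94] len 108.9 w 20.5 ang 0.115 px [590.99 201.68]
yellow n 6487 mid [453.75  34.99] len 110.2 w 21.9 ang -0.220 px [480.47 193.58]
2 rows
[[23.7,1.9,1,0.007,0,-0.005],[23.7,2,0.9,0.006,0,-0.005]]
```

Call:
step_arm:
  rows:
    - [22,3,1,0.006,0,-0.005]
    - [22,3,1,0.006,0,-0.005]
    - [0,0,0,0,0,0]

```text
t: 6.92
eef_pos: [427.3, 135.5, 65.3]
tcp_rot: [1.81, 1.563, 0.212]
ft_force: [-0.2, 1.1, 0.6]
opening: 0.524
```

```bash
python3 - <<'E'
from h import *
where();plan([420.2,136.2,28.5],-1.599,vmax=20,dec=1)
E
```

```text
t 6.92 p [427.33 135.54  65.25] a -1.599 tilt [ 0.01  0.   -1.  ] F [-0.17  1.08  0.6 ] op 49.8 q [0.16 0.54 2.15 0.   0.44 1.76]
2 rows
[[18.4,-3.7,-0.2,0,-0.001,-0.004],[18.3,-3.6,-0.2,0,-0.001,-0.004]]
```

Call:
step_arm:
  rows:
    - [18,-3.5,0,0,0,-0.004]
    - [16,-3.5,0,0,0,-0.004]
    - [0,0,0,0,0,0]

```text
t: 7.3
eef_pos: [423.6, 135.3, 34.0]
tcp_rot: [2.05, 1.564, 0.45]
ft_force: [-0.1, -0.3, 0.0]
opening: 0.528
```

```bash
python3 - <<'E'
from h import *
where();plan([420.2,136.2,28],-1.599,vmax=20,dec=1)
E
```

```text
t 7.30 p [423.62 135.29  33.98] a -1.600 tilt [ 0.01  0.   -1.  ] F [-0.13 -0.34  0.  ] op 50.2 q [0.16 0.6  2.18 0.01 0.36 1.75]
1 rows
[[6,-3.5,-0.8,-0.001,-0.003,-0.006]]
```

Call:
step_arm:
  rows:
    - [6,-3.5,-1,0,-0.003,-0.006]
    - [0,0,0,0,0,0]

```text
t: 7.55
eef_pos: [421.2, 136.5, 29.4]
tcp_rot: [1.702, 1.568, 0.102]
ft_force: [0.3, 0.6, -0.0]
opening: 0.524
```

Call:
step_arm:
  rows:
    - [0,0,0,0,0,0]
    - [0,0,0,0,0,0]
    - [0,0,0,0,0,0]
    - [0,0,0,0,0,0]
  grip: 5

```text
t: 8.05
eef_pos: [421.7, 136.6, 30.3]
tcp_rot: [1.726, 1.567, 0.127]
ft_force: [-0.0, -0.8, -1.2]
opening: 0.2
```

Call:
step_arm:
  rows:
    - [-20,0,0,0,0,0]
    - [-40,0,0,0,0,0]
    - [-40,0,0,0,0,0]
    - [0,0,0,0,0,0]

```text
t: 8.55
eef_pos: [420.8, 136.4, 132.3]
tcp_rot: [1.628, 1.57, 0.029]
ft_force: [0.1, -0.3, -0.9]
opening: 0.205
```

```bash
python3 look.py w5; python3 - <<'E'
from h import *
plan([645.3,120.4,130],-1.604,vmax=45,dec=0)
E
```

```text
t 8.55 p [420.82 136.42 132.29] a -1.599 tilt [ 0.  0. -1.] F [ 0.12 -0.26 -0.93] op 19.5 q [ 0.16  0.4   2.11 -0.    0.63  1.76]
6 rows
[[0,38,2,0.001,0,0.0],[0,37,1,0.001,0,0.0],[0,38,2,0.001,0,0.0],[0,37,1,0,0,0.0],[0,38,1,0.001,0,0.0],[1,37,2,0,0,0.001]]
```

View pics/w5.png

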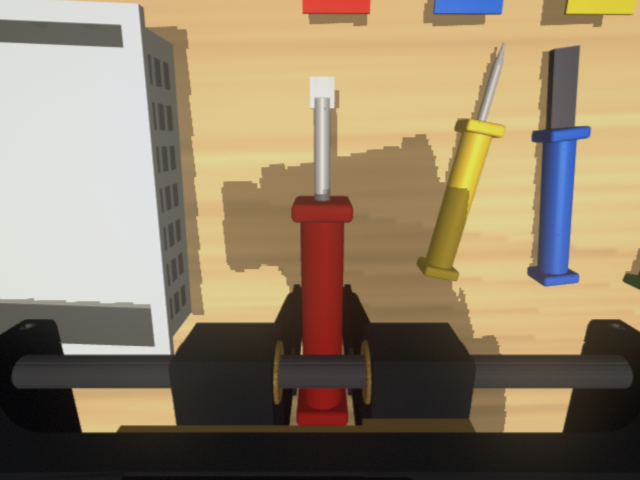

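```bash
cat >> h.py <<'E'
def held(im,K,col,ax,box=(230,410,100,440)):
    """offset of held handle's middle along tool y from TCP; ax = tool-x of its axis"""
    H=env.get_calibration('wrist')['hand_eye']; x0,x1,y0,y1=box
    m=np.zeros(im.shape[:2],np.uint8); m[y0:y1,x0:x1]=mask(im,col,110,25)[y0:y1,x0:x1]
    a,cc,pts=blobs(m,300)[0]; 
    bl=[b for b in blobs(m,100)]; P=np.vstack([b[2] for b in bl])
    rows=[np.percentile(P[:,1],.3),np.percentile(P[:,1],99.7)]
    out=[]
    for r in rows:
        d=H[:3,:3]@[(cc[0]-K[0,2])/K[0,0],(r-K[1,2])/K[1,1],1]; k=(ax-13-H[0,3])/d[0]; out.append((H[:3,3]+d*k)[1:])
    print('rows',rows,'tool y,z ends',out,'mid y',(out[0][0]+out[1][0])/2,'len',out[0][0]-out[1][0])
E
python3 - <<'E'
from h import *
im,K,T=load('w5'); held(im,K,'red',17)
E
```

```text
rows [np.float64(199.0), np.float64(425.0)] tool y,z ends [array([56.8,  1.7]), array([-56.7 ,   1.74])] mid y 0.04682464061885838 len 113.50110468896797
```

Call:
step_arm:
  rows:
    - [0,38,2,0,0,0]
    - [0,38,1,0,0,0]
    - [0,38,2,0,0,0]
    - [0,38,1,0,0,0]
    - [0,38,1,0,0,0]
    - [0,30,1,0,0,0]
    - [0,0,0,0,0,0]
    - [0,0,0,0,0,0]

```text
t: 9.6
eef_pos: [640.8, 120.7, 114.8]
tcp_rot: [-1.433, 1.549, -3.032]
ft_force: [0.2, 0.3, -1.7]
opening: 0.205
```

```bash
python3 look.py w6; python3 - <<'E'
from h import *
plan([645.3,120.4,120],-1.604,vmax=25,dec=1)
E
```

```text
t 9.60 p [640.83 120.7  114.8 ] a -1.600 tilt [-0.02 -0.   -1.  ] F [ 0.18  0.29 -1.71] op 19.5 q [ 0.09  0.67  1.59 -0.    0.9   1.69]
1 rows
[[-5.1,4.4,0.2,0.005,0.003,0.021]]
```

View pics/w6.png

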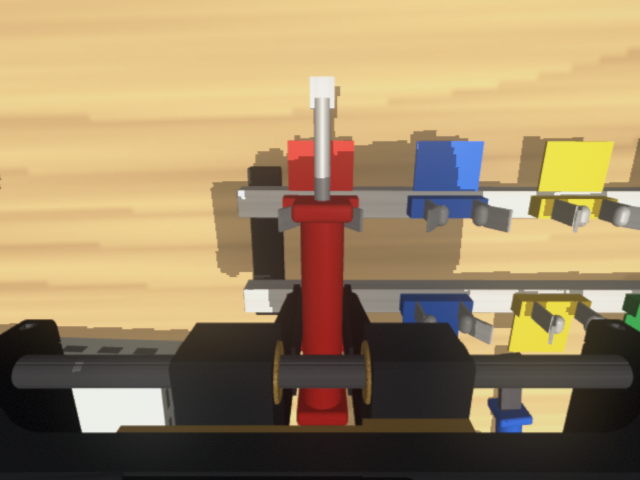

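Call:
step_arm:
  rows:
    - [0,4,0,0.004,0.003,0.02]
    - [10,0,0,0,0,0]
    - [10,0,0,0,0,0]
    - [0,0,0,0,0,0]
    - [0,0,0,0,0,0]

```text
t: 10.28
eef_pos: [643.5, 121.0, 93.3]
tcp_rot: [-1.84, 1.57, 2.84]
ft_force: [0.0, -0.3, -1.8]
opening: 0.204
```

```bash
python3 look.py w7; python3 - <<'E'
from h import *
plan([645.3,120.4,92],-1.604,vmax=25,dec=1)
E
```

```text
t 10.28 p [643.45 121.    93.33] a -1.603 tilt [-0.  0. -1.] F [ 0.05 -0.29 -1.83] op 19.4 q [0.08 0.69 1.61 0.   0.84 1.69]
1 rows
[[1.3,1.9,0.5,0.001,0,0.001]]
```

View pics/w7.png

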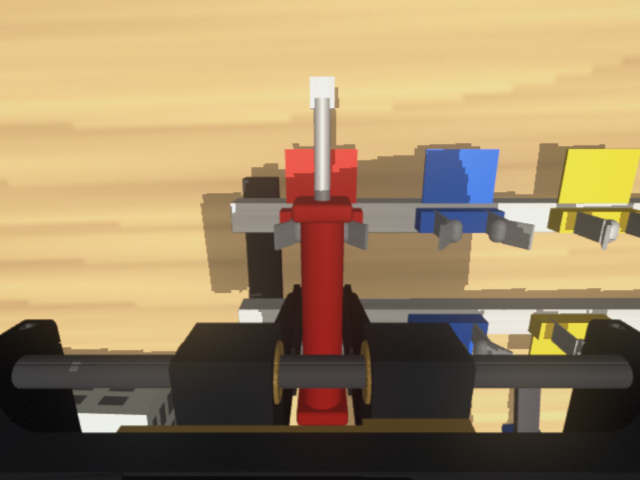

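Call:
step_arm:
  rows:
    - [3,1.8,-0.2,0,0,0]
    - [4,0,0,0,0,0]
    - [4,0,0,0,0,0]

```text
t: 10.7
eef_pos: [646.0, 121.3, 83.0]
tcp_rot: [1.876, 1.569, 0.273]
ft_force: [-1.3, -0.1, 9.4]
opening: 0.203
```

```bash
python3 - <<'E'
from h import *
where()
E
```

```text
t 10.70 p [646.04 121.28  82.98] a -1.603 tilt [ 0.  0. -1.] F [-1.29 -0.13  9.36] op 19.3 q [0.09 0.71 1.61 0.   0.82 1.69]
```

Call:
step_arm:
  rows:
    - [4,-0.5,0,0,0,0]
    - [4,0,0,0,0,0]
    - [4,0,0,0,0,0]

```text
t: 11.08
eef_pos: [646.8, 121.4, 72.2]
tcp_rot: [1.746, 1.565, 0.143]
ft_force: [-0.1, -0.0, -0.8]
opening: 0.202
```

```bash
python3 - <<'E'
from h import *
where()
E
```

```text
t 11.07 p [646.8  121.44  72.19] a -1.603 tilt [ 0.01  0.   -1.  ] F [-0.1  -0.03 -0.78] op 19.2 q [0.09 0.72 1.62 0.   0.79 1.69]
```

Call:
step_arm:
  rows:
    - [3,-1.5,0,0,0,-0.006]
    - [3,0,0,0,0,0]
    - [2,0,0,0,0,0]

```text
t: 11.45
eef_pos: [645.1, 121.5, 66.9]
tcp_rot: [-2.662, 1.57, 2.018]
ft_force: [-9.6, -2.4, 27.5]
opening: 0.203
```

```bash
python3 look.py w8
```

```text
t 11.45 p [645.11 121.46  66.94] a -1.603 tilt [-0.  0. -1.] F [-9.64 -2.36 27.47] op 19.3 q [0.09 0.73 1.62 0.   0.79 1.69]
```

View pics/w8.png

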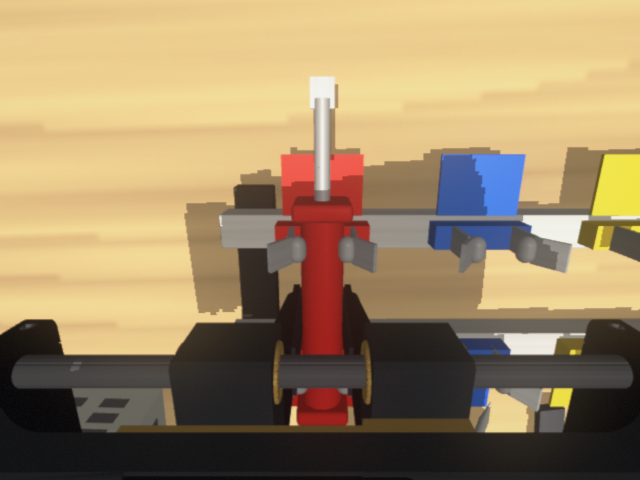

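Call:
step_arm:
  rows:
    - [0,0,0,0,0,0]
    - [0,0,0,0,0,0]
    - [-20,0,0,0,0,0]
    - [-40,0,0,0,0,0]
    - [-40,0,0,0,0,0]
    - [0,0,0,0,0,0]
  grip: 44

```text
t: 12.25
eef_pos: [645.1, 121.4, 172.8]
tcp_rot: [-2.548, 1.57, 2.132]
ft_force: [-0.5, 0.0, -0.6]
opening: 0.466
```

```bash
python3 look.py w9
```

```text
t 12.25 p [645.15 121.39 172.81] a -1.603 tilt [-0.  0. -1.] F [-0.46  0.03 -0.6 ] op 44.2 q [0.09 0.6  1.55 0.   0.99 1.69]
```

View pics/w9.png

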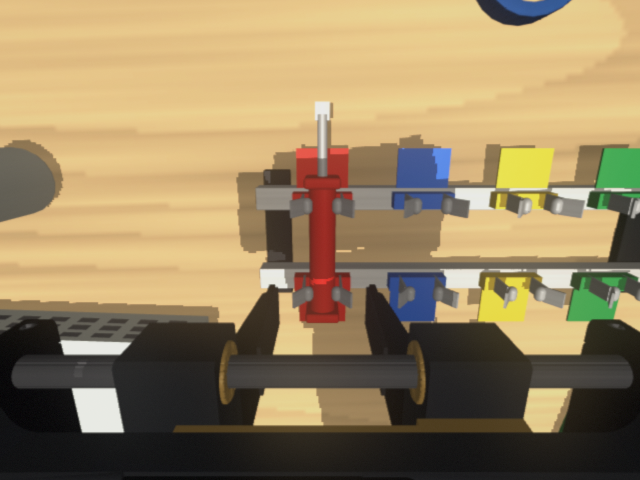

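```bash
python3 - <<'E'
from h import *
plan([454,36.6,112],-1.788,vmax=42)
E
```

```text
6 rows
[[10,-31,15,0.031,0,0.001],[10,-31,16,0.031,0,0.0],[10,-30,17,0.031,0,0.001],[10,-30,18,0.031,0,0.0],[10,-29,19,0.03,0,0.001],[9,-29,20,0.031,0,0.0]]
```

Call:
step_arm:
  rows:
    - [10,-31,15,0.031,0,0]
    - [10,-31,16,0.031,0,0]
    - [10,-30,17,0.031,0,0]
    - [10,-30,18,0.031,0,0]
    - [10,-29,19,0.031,0,0]
    - [8,-26,18,0.031,0,0]
    - [0,0,0,0,0,0]
    - [0,0,0,0,0,0]
  grip: 50

```text
t: 13.3
eef_pos: [447.4, 36.4, 107.9]
tcp_rot: [-1.432, 1.557, 3.057]
ft_force: [0.6, -0.3, -0.1]
opening: 0.527
```

```bash
python3 look.py w10; python3 - <<'E'
from h import *
im,K,T=load('w10'); tools(im,K,T)
plan([454,36.6,60],-1.788,vmax=25,dec=1)
E
```

```text
t 13.30 p [447.44  36.42 107.91] a -1.795 tilt [-0.01  0.   -1.  ] F [ 0.58 -0.28 -0.05] op 50.1 q [-0.07  0.46  2.11  0.    0.59  1.73]
blue n 4640 mid [445.52 -37.21] len 106.2 w 18.0 ang 0.090 px [425.8  235.53]
yellow n 5004 mid [452.93  36.11] len 109.8 w 18.9 ang -0.213 px [318.35 247.86]
green n 5874 mid [ 434.27 -131.94] len 109.2 w 21.6 ang -0.186 px [570.7  215.61]
2 rows
[[23.9,3.6,-0.8,-0.003,0.001,0.007],[23.9,3.4,-0.8,-0.004,0.001,0.007]]
```

View pics/w10.png

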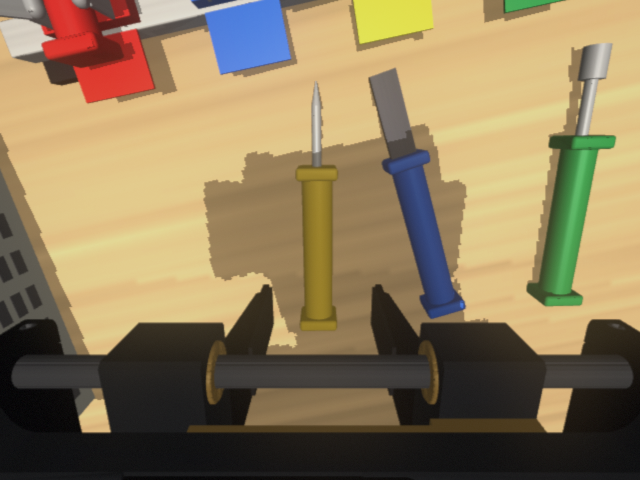

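Call:
step_arm:
  rows:
    - [22,3.5,-1,-0.003,0,0.007]
    - [22,3,-1,-0.003,0,0.007]
    - [18,0,0,0,0,0]
    - [0,0,0,0,0,0]
  grip: 42

```text
t: 13.85
eef_pos: [457.5, 38.1, 44.3]
tcp_rot: [1.287, 1.566, -0.499]
ft_force: [0.4, 1.3, 0.3]
opening: 0.44
```

```bash
python3 - <<'E'
from h import *
where();plan([453.5,36.9,29],-1.786,vmax=25,dec=1)
E
```

```text
t 13.85 p [457.47  38.08  44.29] a -1.786 tilt [ 0. -0. -1.] F [0.39 1.3  0.32] op 41.8 q [-0.06  0.59  2.13 -0.    0.41  1.73]
1 rows
[[15.3,-3.7,2,0,0.001,-0.004]]
```

Call:
step_arm:
  rows:
    - [13,-4,1.5,0,0,-0.004]
    - [0,0,0,0,0,0]
    - [0,0,0,0,0,0]

```text
t: 14.22
eef_pos: [454.0, 37.6, 31.5]
tcp_rot: [1.074, 1.569, -0.711]
ft_force: [-0.7, 0.4, -0.4]
opening: 0.443
```

Call:
step_arm:
  rows:
    - [0,0,0,0,0,0]
    - [0,0,0,0,0,0]
    - [0,0,0,0,0,0]
    - [0,0,0,0,0,0]
  grip: 5

```text
t: 14.72
eef_pos: [454.4, 37.6, 32.3]
tcp_rot: [1.337, 1.567, -0.447]
ft_force: [-0.1, -1.0, -1.2]
opening: 0.205
```

Call:
step_arm:
  rows:
    - [-20,0,0,0,0,0]
    - [-40,0,0,0,0,0]
    - [-40,0,0,0,0,0]
    - [0,0,0,0,0,0]

```text
t: 15.22
eef_pos: [453.7, 37.7, 134.5]
tcp_rot: [0.895, 1.569, -0.89]
ft_force: [0.2, -0.9, -1.0]
opening: 0.206
```

```bash
python3 look.py w11; python3 - <<'E'
from h import *
im,K,T=load('w11'); held(im,K,'yellow',17)
plan([640.5,-34.4,125],-1.604,vmax=38,dec=0)
E
```

```text
t 15.22 p [453.73  37.71 134.49] a -1.785 tilt [ 0. -0. -1.] F [ 0.18 -0.85 -1.03] op 19.5 q [-0.06  0.41  2.08 -0.    0.65  1.73]
rows [np.float64(195.0), np.float64(421.0)] tool y,z ends [array([58.67,  1.8 ]), array([-54.03,   1.83])] mid y 2.3225163183925766 len 112.70434473775063
6 rows
[[1,33,5,-0.03,0,0.0],[1,33,6,-0.03,0,0.0],[2,33,7,-0.03,0,0.0],[1,32,8,-0.03,0,0.0],[2,32,9,-0.031,0.001,0.001],[1,32,10,-0.03,0,0.0]]
```

Call:
step_arm:
  rows:
    - [0,33,5,-0.03,0,0]
    - [0,33,6,-0.03,0,0]
    - [0,33,7,-0.03,0,0]
    - [0,32,8,-0.03,0,0]
    - [0,32,9,-0.03,0,0]
    - [0,27,9,-0.03,0,0]
    - [0,0,0,0,0,0]
    - [0,0,0,0,0,0]

```text
t: 16.27
eef_pos: [635.4, -33.8, 118.0]
tcp_rot: [-1.612, 1.55, 3.072]
ft_force: [0.9, 0.2, -0.0]
opening: 0.202
```

```bash
python3 - <<'E'
from h import *
where();plan([638,-34.4,100],-1.604,vmax=20,dec=1)
im,K,T=cam('top'); tools(im,K,T,amin=100)
E
```

```text
t 16.27 p [635.37 -33.85 117.99] a -1.599 tilt [-0.02  0.   -1.  ] F [ 0.92  0.18 -0.02] op 19.2 q [-0.16  0.65  1.63 -0.    0.88  1.44]
1 rows
[[17.9,3,0.5,0.005,-0.001,0.021]]
```

Call:
step_arm:
  rows:
    - [10,3,0.5,0.005,0,0.02]
    - [10,0,0,0,0,0]
    - [0,0,0,0,0,0]
    - [0,0,0,0,0,0]

```text
t: 16.82
eef_pos: [636.3, -33.2, 97.2]
tcp_rot: [-1.962, 1.568, 2.717]
ft_force: [0.2, -0.6, -1.1]
opening: 0.203
```

```bash
python3 look.py w12; python3 - <<'E'
from h import *
plan([638,-34.4,92],-1.604,vmax=20,dec=1)
E
```

```text
t 16.82 p [636.26 -33.25  97.23] a -1.604 tilt [-0.  0. -1.] F [ 0.19 -0.65 -1.14] op 19.3 q [-0.16  0.67  1.66  0.    0.82  1.45]
1 rows
[[5.2,1.8,1.1,0,-0.001,0.002]]
```

View pics/w12.png

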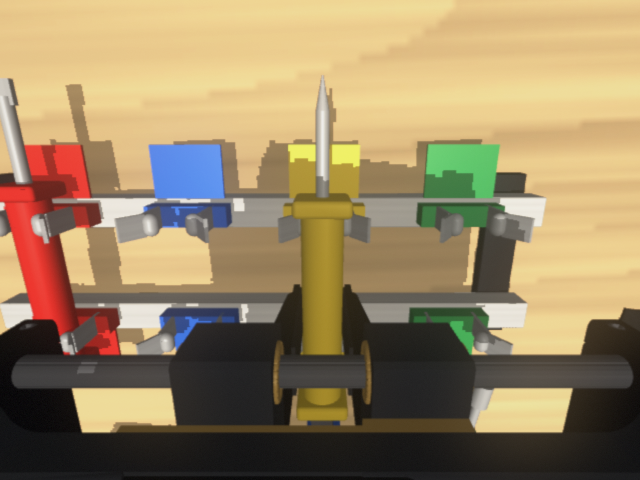

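Call:
step_arm:
  rows:
    - [4,1.8,0.9,0,0,0.002]
    - [5,0,0,0,0,0]
    - [4,0,0,0,0,0]
    - [4,0,0,0,0,0]
    - [4,-0.5,0,0,0,-0.002]

```text
t: 17.5
eef_pos: [639.4, -34.6, 77.9]
tcp_rot: [1.646, 1.567, 0.042]
ft_force: [0.3, 0.3, 2.5]
opening: 0.202
```

```bash
python3 - <<'E'
from h import *
where()
E
```

```text
t 17.50 p [639.36 -34.57  77.86] a -1.604 tilt [ 0.  0. -1.] F [0.33 0.29 2.54] op 19.2 q [-0.16  0.7   1.66  0.    0.78  1.45]
```

Call:
step_arm:
  rows:
    - [4,-1,0,0,0,-0.002]
    - [3,-0.5,0,0,0,0]
    - [3,0,0,0,0,0]

```text
t: 17.88
eef_pos: [637.8, -34.4, 68.7]
tcp_rot: [1.764, 1.569, 0.16]
ft_force: [-13.4, 1.2, 45.6]
opening: 0.204
```

```bash
python3 look.py w13
```

```text
t 17.88 p [637.83 -34.44  68.67] a -1.604 tilt [ 0.  0. -1.] F [-13.36   1.23  45.61] op 19.4 q [-0.16  0.71  1.67  0.    0.76  1.45]
```

View pics/w13.png

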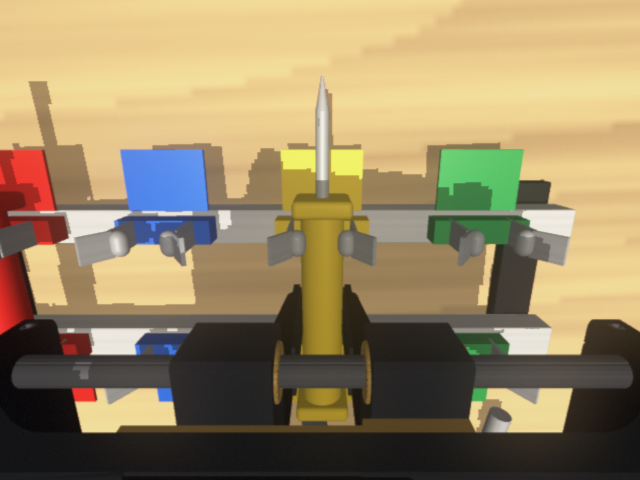

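Call:
step_arm:
  rows:
    - [0,0,0,0,0,0]
    - [0,0,0,0,0,0]
    - [-20,0,0,0,0,0]
    - [-40,0,0,0,0,0]
    - [-40,0,0,0,0,0]
    - [0,0,0,0,0,0]
  grip: 44

```text
t: 18.68
eef_pos: [636.8, -34.5, 169.7]
tcp_rot: [-1.799, 1.568, 2.88]
ft_force: [-0.3, -0.7, -0.7]
opening: 0.462
```

```bash
python3 look.py w14;  python3 - <<'E'
from h import *
plan([446.8,-36.5,112],-1.471,vmax=42)
E
```

```text
t 18.68 p [636.85 -34.51 169.67] a -1.604 tilt [-0.  0. -1.] F [-0.34 -0.7  -0.66] op 43.8 q [-0.16  0.58  1.6   0.    0.96  1.45]
5 rows
[[11,-38,2,-0.027,0,0.001],[11,-38,1,-0.027,0,0.001],[12,-38,-1,-0.026,0,0.001],[11,-37,-1,-0.027,-0.001,0.001],[11,-38,-3,-0.026,0,0.001]]
```

View pics/w14.png

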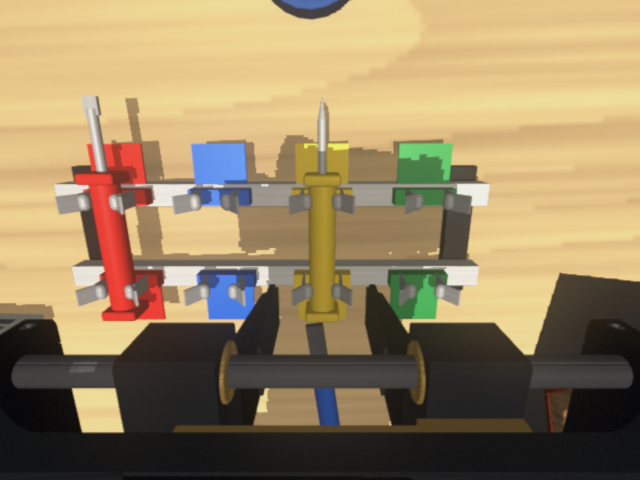

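Call:
step_arm:
  rows:
    - [11,-38,2,-0.027,0,0]
    - [11,-38,1,-0.027,0,0]
    - [11,-38,-1,-0.027,0,0]
    - [11,-37,-1,-0.027,0,0]
    - [9,-33,-2,-0.027,0,0]
    - [0,0,0,0,0,0]
    - [0,0,0,0,0,0]

```text
t: 19.6
eef_pos: [442.1, -36.3, 106.6]
tcp_rot: [-1.886, 1.552, 2.932]
ft_force: [0.8, -0.1, -0.3]
opening: 0.463
```

```bash
python3 look.py w15; python3 - <<'E'
from h import *
im,K,T=load('w15'); tools(im,K,T)
plan([446.8,-36.5,60],-1.471,vmax=25,dec=1)
E
```

```text
t 19.60 p [442.09 -36.29 106.63] a -1.465 tilt [-0.02  0.   -1.  ] F [ 0.75 -0.07 -0.26] op 44.0 q [-0.23  0.46  2.12 -0.    0.59  1.24]
blue n 4653 mid [446.16 -37.04] len 107.4 w 17.7 ang 0.098 px [322.88 250.01]
green n 3722 mid [ 446.46 -133.82] len 84.0 w 20.4 ang -0.200 px [464.01 263.69]
2 rows
[[23.3,2.8,0.5,0.003,-0.003,0.009],[23.2,2.6,0.5,0.003,-0.003,0.009]]
```

Call:
step_arm:
  rows:
    - [22,4,0,-0.003,-0.003,0.009]
    - [22,3.5,0,-0.003,0,0.009]
    - [18,0,0,0,0,0]
    - [0,0,0,0,0,0]

```text
t: 20.15
eef_pos: [452.9, -35.5, 42.5]
tcp_rot: [2.059, 1.567, 0.6]
ft_force: [0.4, 0.5, 0.3]
opening: 0.463
```

```bash
python3 - <<'E'
from h import *
where();plan([448.8,-36,30],-1.473,vmax=25,dec=1)
E
```

```text
t 20.15 p [452.87 -35.47  42.46] a -1.459 tilt [ 0.  0. -1.] F [0.41 0.47 0.28] op 44.0 q [-0.23  0.59  2.15  0.01  0.4   1.23]
1 rows
[[12.4,-4.1,0.1,0.014,-0.002,-0.003]]
```

Call:
step_arm:
  rows:
    - [11,-4.2,0,0.014,-0.002,-0.004]
    - [0,0,0,0,0,0]
    - [0,0,0,0,0,0]

```text
t: 20.52
eef_pos: [449.5, -36.0, 31.7]
tcp_rot: [0.752, 1.57, -0.722]
ft_force: [0.3, 0.0, -0.1]
opening: 0.465
```

Call:
step_arm:
  rows:
    - [0,0,0,0,0,0]
    - [0,0,0,0,0,0]
    - [0,0,0,0,0,0]
    - [0,0,0,0,0,0]
  grip: 5

```text
t: 21.02
eef_pos: [449.9, -36.1, 32.6]
tcp_rot: [1.027, 1.568, -0.446]
ft_force: [0.2, 0.0, -0.6]
opening: 0.207
```

Call:
step_arm:
  rows:
    - [-20,0,0,0,0,0]
    - [-40,0,0,0,0,0]
    - [-40,0,0,0,0,0]
    - [0,0,0,0,0,0]

```text
t: 21.52
eef_pos: [449.3, -36.0, 134.7]
tcp_rot: [0.327, 1.57, -1.147]
ft_force: [-0.3, -1.0, -2.1]
opening: 0.204
```

```bash
python3 look.py w16; python3 - <<'E'
from h import *
im,K,T=load('w16'); held(im,K,'blue',17)
plan([642.7,43.4,125],-1.604,vmax=38,dec=0)
E
```

```text
t 21.52 p [449.28 -35.96 134.73] a -1.474 tilt [ 0. -0. -1.] F [-0.3  -0.96 -2.11] op 19.4 q [-0.23  0.41  2.09 -0.    0.65  1.25]
rows [np.float64(206.0), np.float64(423.0)] tool y,z ends [array([53.76,  1.53]), array([-55.62,   1.56])] mid y -0.9320860299984446 len 109.37596160292117
6 rows
[[1,33,-10,0.022,0,0.0],[1,33,-11,0.022,0,0.0],[2,33,-11,0.021,0,0.0],[1,33,-12,0.022,0,0.001],[2,33,-13,0.021,0,0.0],[1,32,-14,0.022,0,0.001]]
```

View pics/w16.png

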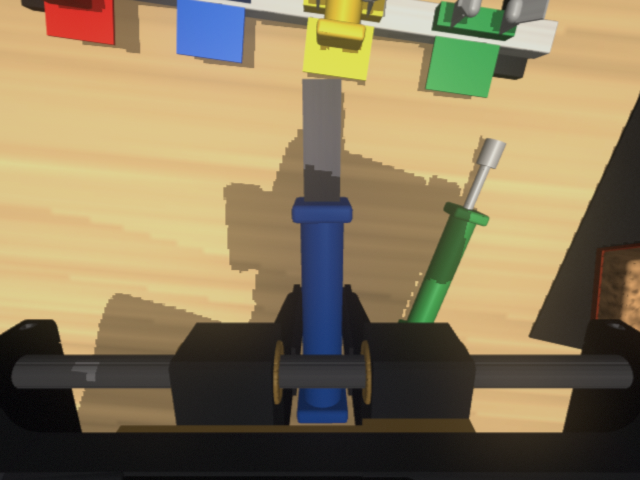

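Call:
step_arm:
  rows:
    - [0,33,-10,0.022,0,0]
    - [0,33,-11,0.022,0,0]
    - [0,33,-11,0.022,0,0]
    - [0,33,-12,0.022,0,0]
    - [0,33,-13,0.022,0,0]
    - [0,28,-12,0.022,0,0]
    - [0,0,0,0,0,0]
    - [0,0,0,0,0,0]

```text
t: 22.58
eef_pos: [639.1, 43.5, 118.0]
tcp_rot: [-1.588, 1.55, 3.084]
ft_force: [-0.0, 0.1, -1.1]
opening: 0.208
```

```bash
python3 - <<'E'
from h import *
where();plan([641.7,43.2,100],-1.604,vmax=20,dec=1)
E
```

```text
t 22.57 p [639.15  43.5  117.96] a -1.611 tilt [-0.02  0.   -1.  ] F [-0.03  0.07 -1.14] op 19.7 q [-0.04  0.65  1.62  0.    0.89  1.58]
1 rows
[[17.9,2.9,0.2,-0.007,0,0.021]]
```

Call:
step_arm:
  rows:
    - [10,3.5,0,-0.007,0,0.02]
    - [10,1,0,0,0,0]
    - [0,0,0,0,0,0]
    - [0,0,0,0,0,0]

```text
t: 23.08
eef_pos: [640.9, 42.1, 96.0]
tcp_rot: [-1.638, 1.566, 3.04]
ft_force: [-0.3, 0.3, -1.0]
opening: 0.203
```

```bash
python3 look.py w17; python3 - <<'E'
from h import *
plan([641.7,43.2,92],-1.604,vmax=20,dec=1)
E
```

```text
t 23.07 p [640.93  42.11  96.02] a -1.605 tilt [-0.  0. -1.] F [-0.27  0.27 -1.01] op 19.3 q [-0.04  0.68  1.64  0.    0.83  1.57]
1 rows
[[4.1,0.7,-1.1,-0.001,0,0.005]]
```

View pics/w17.png

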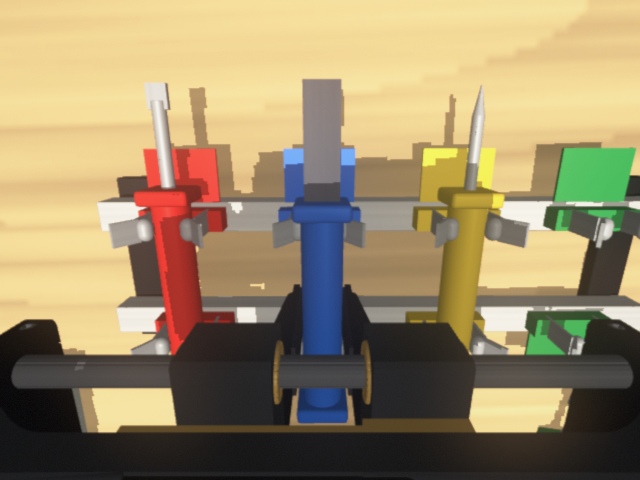

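Call:
step_arm:
  rows:
    - [4,0.8,-1.2,0,0,0.005]
    - [5,0,0,0,0,0]
    - [4,0,0,0,0,0]
    - [4,0,0,0,0,0]
    - [3,-0.5,0,0,0,-0.002]

```text
t: 23.75
eef_pos: [643.1, 43.5, 77.9]
tcp_rot: [1.652, 1.566, 0.047]
ft_force: [0.4, -0.2, 2.4]
opening: 0.199
```

```bash
python3 - <<'E'
from h import *
where()
E
```

```text
t 23.75 p [643.06  43.54  77.89] a -1.605 tilt [ 0.  0. -1.] F [ 0.35 -0.17  2.41] op 18.9 q [-0.03  0.7   1.65  0.    0.78  1.57]
```

Call:
step_arm:
  rows:
    - [4,-1,0,0,0,-0.003]
    - [3,-0.5,0,0,0,0]
    - [2,0,0,0,0,0]

```text
t: 24.12
eef_pos: [641.4, 43.6, 69.1]
tcp_rot: [1.809, 1.57, 0.204]
ft_force: [-9.4, -0.2, 31.5]
opening: 0.201
```

```bash
python3 look.py w18
```

```text
t 24.12 p [641.44  43.6   69.08] a -1.605 tilt [ 0.  0. -1.] F [-9.41 -0.17 31.54] op 19.1 q [-0.03  0.71  1.66  0.    0.77  1.57]
```

Call:
step_arm:
  rows:
    - [0,0,0,0,0,0]
    - [0,0,0,0,0,0]
    - [-20,0,0,0,0,0]
    - [-40,0,0,0,0,0]
    - [-40,0,0,0,0,0]
    - [0,0,0,0,0,0]
  grip: 44

```text
t: 24.92
eef_pos: [640.5, 43.6, 170.0]
tcp_rot: [-1.672, 1.568, 3.006]
ft_force: [1.1, 0.4, -0.6]
opening: 0.461
```

```bash
python3 look.py w19;  python3 - <<'E'
from h import *
plan([435,-129,112],-1.771,vmax=42)
E
```

```text
t 24.93 p [640.47  43.58 169.98] a -1.605 tilt [-0.  0. -1.] F [ 1.11  0.44 -0.58] op 43.8 q [-0.04  0.59  1.59  0.    0.97  1.57]
7 rows
[[8,-28,26,0.024,0,0.001],[8,-28,26,0.024,0,0.001],[8,-27,27,0.024,0,0.001],[8,-26,28,0.024,0,0.001],[8,-26,28,0.023,0,0.001],[8,-25,29,0.024,0,0.0],[9,-25,29,0.023,0,0.001]]
```

View pics/w19.png

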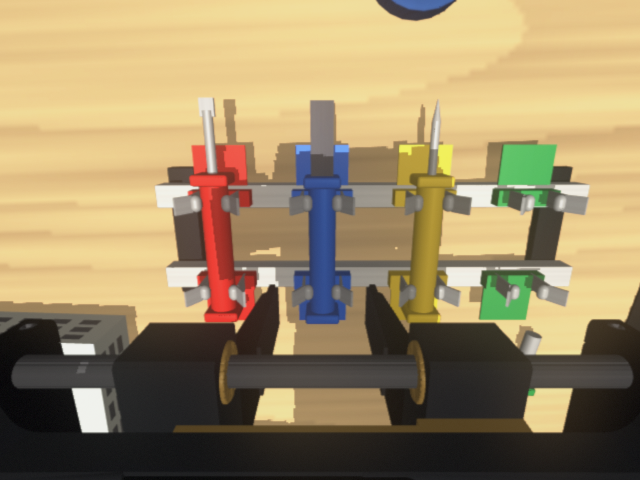

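Red, blue and yellow are home. Now green.

Call:
step_arm:
  rows:
    - [8,-28,26,0.024,0,0]
    - [8,-28,26,0.024,0,0]
    - [8,-27,27,0.024,0,0]
    - [8,-26,28,0.024,0,0]
    - [8,-26,28,0.024,0,0]
    - [8,-25,29,0.024,0,0]
    - [4,-20,26,0.024,0,0]
    - [0,0,0,0,0,0]

```text
t: 25.98
eef_pos: [428.4, -129.2, 106.1]
tcp_rot: [-1.615, 1.548, 2.891]
ft_force: [-0.0, 1.2, 0.1]
opening: 0.459
```

Call:
step_arm:
  rows:
    - [0,0,0,0,0,0]

```text
t: 26.1
eef_pos: [428.5, -129.0, 105.5]
tcp_rot: [-1.627, 1.547, 2.879]
ft_force: [0.2, -0.2, 0.2]
opening: 0.462
```

```bash
python3 look.py w20; python3 - <<'E'
from h import *
im,K,T=load('w20'); tools(im,K,T,only=['green'])
plan([437,-130,60],-1.771,vmax=25,dec=1)
E
```

```text
t 26.10 p [ 428.45 -129.03  105.55] a -1.778 tilt [-0.02  0.01 -1.  ] F [ 0.23 -0.17  0.25] op 43.9 q [-0.44  0.46  2.11 -0.01  0.59  1.35]
green n 4924 mid [ 433.83 -130.35] len 108.1 w 18.5 ang -0.197 px [320.41 247.43]
2 rows
[[22.7,4.8,-0.3,-0.003,-0.001,0.012],[22.7,4.6,-0.2,-0.003,0,0.012]]
```

View pics/w20.png

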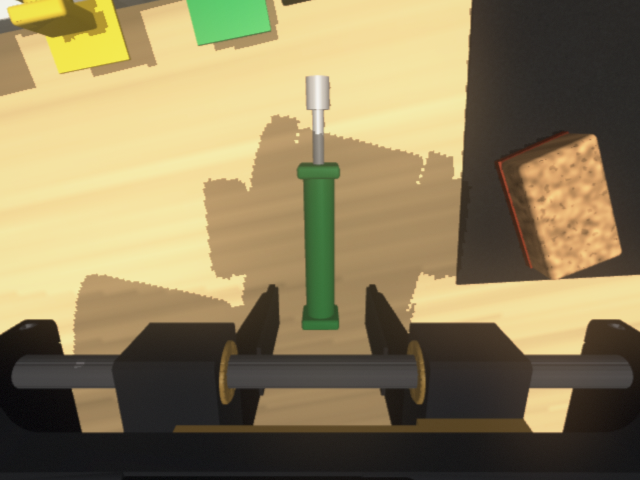

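Call:
step_arm:
  rows:
    - [22,5,0,-0.001,0,0.01]
    - [22,3,0,0,0,0.01]
    - [18,0,0,0,0,0]
    - [0,0,0,0,0,0]

```text
t: 26.65
eef_pos: [438.4, -128.1, 41.4]
tcp_rot: [-2.132, 1.569, 2.38]
ft_force: [-0.5, 0.3, 0.1]
opening: 0.465
```

```bash
python3 - <<'E'
from h import *
where();plan([436.3,-129.8,30],-1.770,vmax=25,dec=1)
E
```

```text
t 26.65 p [ 438.35 -128.15   41.4 ] a -1.771 tilt [-0.  0. -1.] F [-0.47  0.29  0.07] op 44.1 q [-0.43  0.6   2.14  0.    0.41  1.34]
1 rows
[[11.4,-1.7,2,-0.001,-0.001,0.002]]
```

Call:
step_arm:
  rows:
    - [10,-2,2,0,0,0]
    - [0,0,0,0,0,0]
    - [0,0,0,0,0,0]

```text
t: 27.02
eef_pos: [436.7, -129.4, 31.8]
tcp_rot: [-3.13, 1.57, 1.384]
ft_force: [0.5, 0.2, -0.4]
opening: 0.466
```

Call:
step_arm:
  rows:
    - [0,0,0,0,0,0]
    - [0,0,0,0,0,0]
    - [0,0,0,0,0,0]
    - [0,0,0,0,0,0]
  grip: 5

```text
t: 27.52
eef_pos: [437.0, -129.6, 32.6]
tcp_rot: [1.831, 1.569, 0.061]
ft_force: [0.4, -0.2, -0.4]
opening: 0.204
```

Call:
step_arm:
  rows:
    - [-20,0,0,0,0,0]
    - [-40,0,0,0,0,0]
    - [-40,0,0,0,0,0]
    - [0,0,0,0,0,0]

```text
t: 28.02
eef_pos: [436.5, -129.5, 134.7]
tcp_rot: [-2.343, 1.57, 2.171]
ft_force: [-0.4, -0.9, -0.2]
opening: 0.204
```

```bash
python3 look.py w21; python3 - <<'E'
from h import *
im,K,T=load('w21'); held(im,K,'green',17)
plan([637.4,-112.4,125],-1.604,vmax=38,dec=0)
E
```

```text
t 28.02 p [ 436.48 -129.51  134.74] a -1.770 tilt [-0.  0. -1.] F [-0.43 -0.89 -0.2 ] op 19.4 q [-0.43  0.41  2.08  0.    0.65  1.33]
rows [np.float64(204.0), np.float64(422.0)] tool y,z ends [array([54.94,  1.74]), array([-54.66,   1.76])] mid y 0.14139357425843002 len 109.60446638177257
6 rows
[[1,32,-9,-0.028,0,0.0],[1,33,-9,-0.028,0,0.001],[2,33,-8,-0.027,0,0.0],[1,33,-6,-0.028,-0.001,0.001],[2,33,-6,-0.027,0,0.0],[1,33,-5,-0.028,-0.001,0.001]]
```

View pics/w21.png

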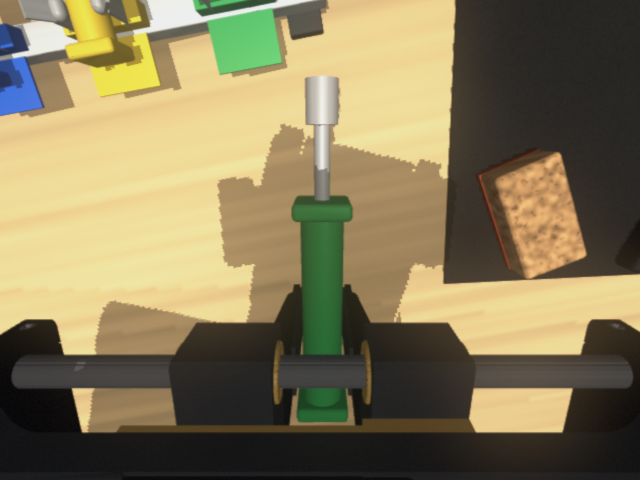

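Call:
step_arm:
  rows:
    - [0,32,-9,-0.028,0,0]
    - [0,33,-9,-0.028,0,0]
    - [0,33,-8,-0.028,0,0]
    - [0,33,-6,-0.028,0,0]
    - [0,33,-6,-0.028,0,0]
    - [0,28,-5,-0.028,0,0]
    - [0,0,0,0,0,0]
    - [0,0,0,0,0,0]

```text
t: 29.08
eef_pos: [632.7, -109.5, 117.9]
tcp_rot: [-1.894, 1.548, 2.792]
ft_force: [-0.6, 0.9, -1.0]
opening: 0.204
```

```bash
python3 - <<'E'
from h import *
where();plan([635.8,-112.6,100],-1.604,vmax=20,dec=1)
E
```

```text
t 29.07 p [ 632.69 -109.49  117.85] a -1.598 tilt [-0.02  0.01 -1.  ] F [-0.64  0.88 -1.02] op 19.4 q [-0.27  0.65  1.62  0.    0.89  1.32]
1 rows
[[17.8,3.6,3.2,0.006,-0.007,0.021]]
```

Call:
step_arm:
  rows:
    - [10,3.5,3.2,0.006,-0.006,0.02]
    - [10,1,0,0,0,0]
    - [0,0,0,0,0,0]
    - [0,0,0,0,0,0]

```text
t: 29.58
eef_pos: [634.3, -113.0, 95.9]
tcp_rot: [-1.944, 1.566, 2.733]
ft_force: [-0.1, 0.1, -1.4]
opening: 0.199
```

```bash
python3 look.py w22; python3 - <<'E'
from h import *
plan([635.8,-112.6,92],-1.604,vmax=20,dec=1)
E
```

```text
t 29.57 p [ 634.32 -113.02   95.94] a -1.606 tilt [-0.  0. -1.] F [-0.14  0.1  -1.38] op 18.9 q [-0.28  0.68  1.63  0.    0.83  1.33]
1 rows
[[3.9,1.5,-0.4,-0.002,-0.002,0.005]]
```

View pics/w22.png

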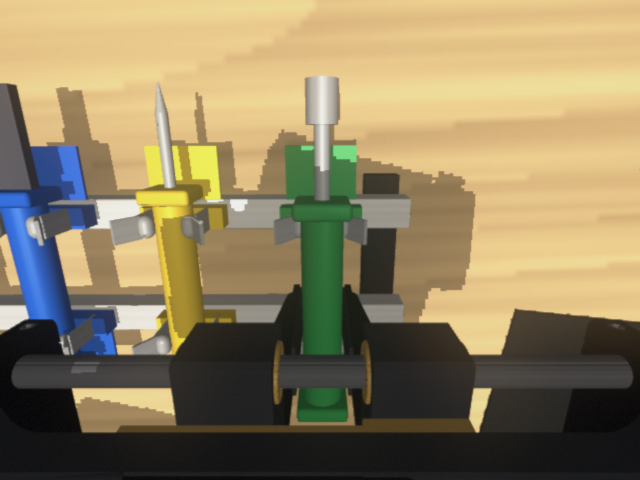

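Call:
step_arm:
  rows:
    - [4,1.5,-0.8,0,0,0.005]
    - [5,0,0,0,0,0]
    - [4,0,0,0,0,0]
    - [4,0,0,0,0,0]
    - [3,-0.5,0,0,0,-0.002]

```text
t: 30.25
eef_pos: [637.2, -112.5, 77.7]
tcp_rot: [1.675, 1.567, 0.07]
ft_force: [0.3, 0.3, 2.2]
opening: 0.2
```

Call:
step_arm:
  rows:
    - [4,-1,0,0,0,-0.003]
    - [3,-0.5,0,0,0,0]

```text
t: 30.5
eef_pos: [635.5, -112.3, 69.8]
tcp_rot: [2.397, 1.57, 0.792]
ft_force: [-0.7, 0.1, -0.3]
opening: 0.202
```

```bash
python3 look.py w23
```

```text
t 30.50 p [ 635.47 -112.35   69.78] a -1.605 tilt [ 0.  0. -1.] F [-0.72  0.13 -0.26] op 19.2 q [-0.28  0.71  1.65  0.    0.78  1.33]
```

Call:
step_arm:
  rows:
    - [2,0,0,0,0,0]

```text
t: 30.68
eef_pos: [635.6, -112.3, 69.1]
tcp_rot: [1.97, 1.57, 0.364]
ft_force: [-9.6, 2.3, 36.2]
opening: 0.203
```

Call:
step_arm:
  rows:
    - [0,0,0,0,0,0]
    - [0,0,0,0,0,0]
    - [-20,0,0,0,0,0]
    - [-40,0,0,0,0,0]
    - [-40,0,0,0,0,0]
    - [0,0,0,0,0,0]
  grip: 44

```text
t: 31.42
eef_pos: [634.8, -112.4, 170.6]
tcp_rot: [-2.044, 1.568, 2.634]
ft_force: [0.2, -0.3, -0.4]
opening: 0.462
```

```bash
python3 look.py w24
```

```text
t 31.43 p [ 634.85 -112.39  170.6 ] a -1.605 tilt [-0.  0. -1.] F [ 0.16 -0.26 -0.39] op 43.9 q [-0.28  0.59  1.58  0.    0.98  1.33]
```

View pics/w24.png

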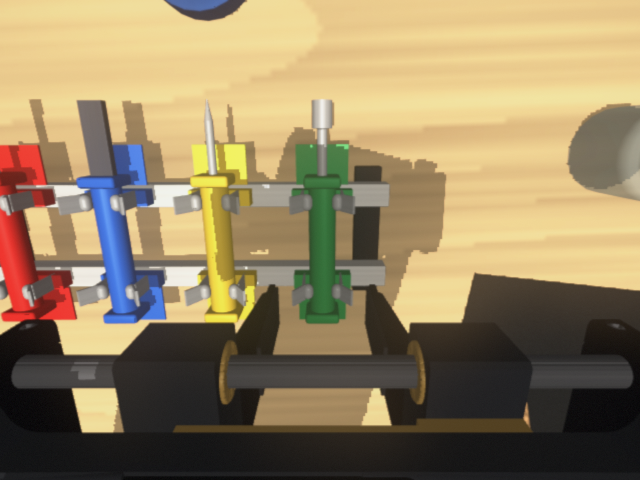

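```bash
python3 - <<'E'
from h import *
plan([510,-330,270],-1.571,vmax=45)
E
```

```text
7 rows
[[-14,-17,32,-0.005,0,0.001],[-15,-17,32,-0.005,0,0.001],[-14,-17,31,-0.005,0,0.001],[-15,-17,31,-0.005,0,0.0],[-14,-17,31,-0.005,-0.001,0.001],[-15,-17,32,-0.005,0,0.0],[-14,-18,31,-0.004,-0.001,0.001]]
```

Call:
step_arm:
  rows:
    - [-20,-17,32,-0.005,0,0]
    - [-20,-17,32,-0.005,0,0]
    - [-14,-17,31,-0.005,0,0]
    - [-14,-17,31,-0.005,0,0]
    - [-14,-17,31,-0.005,0,0]
    - [-10,-17,32,-0.005,0,0]
    - [-10,-14,28,-0.004,0,0]
    - [0,0,0,0,0,0]
  grip: 70

```text
t: 32.48
eef_pos: [508.5, -332.2, 260.5]
tcp_rot: [-2.047, 1.546, 2.667]
ft_force: [0.7, -0.1, 0.2]
opening: 0.733
```

```bash
python3 look.py w25
```

```text
t 32.48 p [ 508.47 -332.16  260.51] a -1.569 tilt [-0.02  0.01 -1.  ] F [ 0.67 -0.1   0.24] op 69.6 q [-0.69  0.46  1.56 -0.01  1.15  0.89]
```

View pics/w25.png

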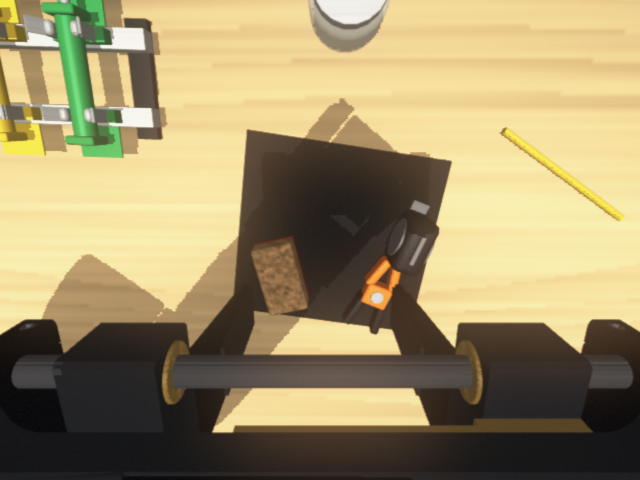

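```bash
python3 - <<'E'
from h import *
im,K,T=load('w25')
c=ray(K,T,[(255,245),(293,237),(308,305),(270,313)],35)[:,:2]; print('sander',c, c.mean(0)); 
print([np.linalg.norm(c[i]-c[i-1]) for i in range(4)]); v=(c[3]+c[2]-c[0]-c[1]); print('long ang',np.arctan2(-v[1],-v[0]))
print('clamp mid',ray(K,T,[(378,295)],14), 'jaws', ray(K,T,[(392,270)],14))
print('tape', ray(K,T,[(412,240)],59))
im,K,T=cam('top')
c=ray(K,T,[(153.5,222),(238.5,228.5),(229,310),(143.5,303)],60)[:,:2]; print('basket',c,c.mean(0),[np.linalg.norm(c[i]-c[i-1]) for i in range(4)])
cv2.imwrite('pics/top2.png',cv2.resize(im[160:330,130:520],None,fx=2,fy=2,interpolation=cv2.INTER_CUBIC)[:,:,::-1])
E
```

```text
sander [[ 474.61 -259.82]
 [ 483.62 -300.37]
 [ 404.41 -315.29]
 [ 394.1  -272.27]] [ 439.19 -286.94]
[np.float64(81.45813796227455), np.float64(41.536425666315424), np.float64(80.60545146393353), np.float64(44.23201987906297)]
long ang 0.1697443248738766
clamp mid [[ 407.2  -396.13   14.  ]] jaws [[ 438.64 -410.56   14.  ]]
tape [[ 488.16 -419.51   59.  ]]
basket [[584.26 444.85]
 [570.95 223.94]
 [361.66 240.74]
 [375.89 458.94]] [473.19 342.12] [np.float64(208.85010125851878), np.float64(221.30771551089285), np.float64(209.95722661124418), np.float64(218.66303123287142)]
```

View pics/top2.png

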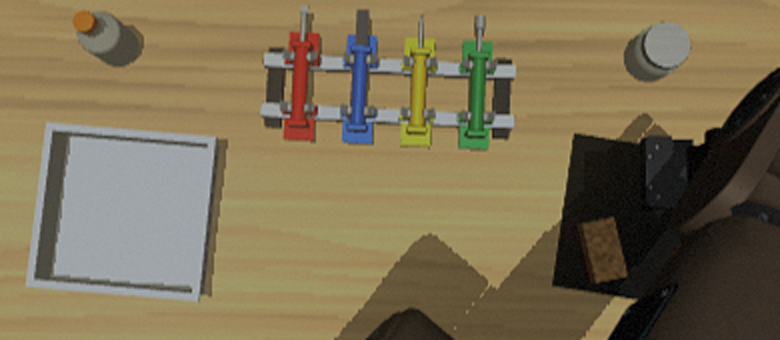

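```bash
python3 - <<'E'
from h import *
plan([441,-286,130],-1.40,vmax=40)
E
```

```text
4 rows
[[33,-16,-11,-0.042,-0.004,0.005],[33,-16,-11,-0.042,-0.003,0.006],[33,-16,-12,-0.042,-0.004,0.005],[32,-15,-14,-0.041,-0.003,0.006]]
```

Call:
step_arm:
  rows:
    - [33,-16,-11,-0.042,-0.004,0.005]
    - [33,-16,-11,-0.042,-0.004,0.005]
    - [33,-16,-12,-0.042,-0.004,0.005]
    - [28,-15,-12,-0.042,-0.004,0.005]
    - [0,0,0,0,0,0]
    - [0,0,0,0,0,0]

```text
t: 33.33
eef_pos: [441.7, -280.7, 128.0]
tcp_rot: [-2.085, 1.567, 2.809]
ft_force: [0.5, 0.2, 0.7]
opening: 0.735
```

```bash
python3 look.py w26
```

```text
t 33.33 p [ 441.73 -280.68  128.  ] a -1.389 tilt [-0.  0. -1.] F [0.46 0.16 0.69] op 69.8 q [-0.69  0.5   1.92 -0.    0.73  0.7 ]
```

View pics/w26.png

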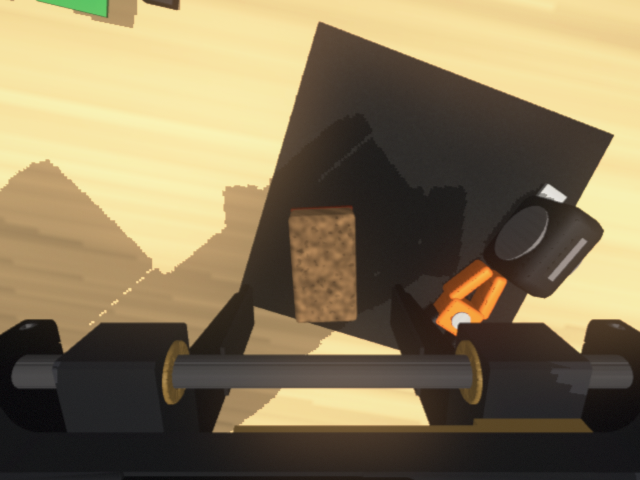

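```bash
python3 - <<'E'
from h import *
im,K,T=load('w26')
c=ray(K,T,[(291,216),(355,213),(357,319),(296,322)],35)[:,:2]; print('sander',c, c.mean(0)); 
print([np.linalg.norm(c[i]-c[i-1]) for i in range(4)]); v=(c[3]+c[2]-c[0]-c[1]); a=np.arctan2(-v[1],-v[0]);print('long ang',a)
m=c.mean(0)+[1.5,1.2]
plan([*m,70],a-np.pi/2,vmax=30,dec=1)
E
```

```text
sander [[ 468.02 -255.81]
 [ 477.65 -297.11]
 [ 401.6  -314.61]
 [ 391.21 -271.59]] [ 434.62 -284.78]
[np.float64(78.41036782769277), np.float64(42.408062967814224), np.float64(78.03490700685997), np.float64(44.258271457967616)]
long ang 0.21433969252408763
2 rows
[[29,-2.9,1,-0.016,-0.001,0.002],[29,-2.9,0.9,-0.017,-0.001,0.002]]
```

Call:
step_arm:
  rows:
    - [28,-2.5,1,-0.017,0,0]
    - [28,-2.5,1,-0.015,0,0]
    - [22,0,0,0,0,0]
    - [0,0,0,0,0,0]
    - [0,0,0,0,0,0]

```text
t: 34.0
eef_pos: [442.3, -286.7, 53.0]
tcp_rot: [0.454, 1.564, -0.903]
ft_force: [0.4, 0.3, 0.4]
opening: 0.741
```

```bash
python3 - <<'E'
from h import *
where();plan([437,-283.8,34],-1.36,vmax=30,dec=1)
E
```

```text
t 34.00 p [ 442.3  -286.69   52.96] a -1.357 tilt [ 0.   -0.01 -1.  ] F [0.39 0.35 0.41] op 70.4 q [-0.7   0.62  1.97 -0.    0.54  0.66]
1 rows
[[18.9,-4.6,-4.1,0.003,0.006,-0.003]]
```

Call:
step_arm:
  rows:
    - [18,-4.5,-3,0,0.006,-0.003]
    - [0,0,0,0,0,0]

```text
t: 34.25
eef_pos: [438.7, -285.7, 37.1]
tcp_rot: [0.63, 1.566, -0.728]
ft_force: [0.2, -0.2, 0.2]
opening: 0.737
```

Call:
step_arm:
  rows:
    - [0,0,0,0,0,0]
    - [0,0,0,0,0,0]
    - [0,0,0,0,0,0]
    - [0,0,0,0,0,0]
  grip: 10

```text
t: 34.75
eef_pos: [440.0, -286.5, 39.8]
tcp_rot: [0.637, 1.562, -0.72]
ft_force: [-0.5, 0.5, -0.7]
opening: 0.471
```

Call:
step_arm:
  rows:
    - [-20,0,0,0,0,0]
    - [-40,0,0,0,0,0]
    - [-50,0,0,0,0,0]
    - [-20,0,0,0,0,0]
    - [0,0,0,0,0,0]

```text
t: 35.38
eef_pos: [438.8, -285.5, 173.2]
tcp_rot: [0.632, 1.564, -0.725]
ft_force: [0.9, 0.6, -0.0]
opening: 0.472
```

```bash
python3 look.py w27; python3 - <<'E'
from h import *
plan([474,295,160],-1.64,vmax=52,dec=0)
E
```

```text
t 35.38 p [ 438.83 -285.52  173.17] a -1.358 tilt [ 0.01 -0.   -1.  ] F [ 0.85  0.63 -0.02] op 44.8 q [-0.7   0.43  1.89 -0.    0.82  0.65]
12 rows
[[1,13,-47,0.024,0,-0.0],[1,12,-47,0.023,0,-0.0],[1,11,-47,0.024,0,-0.0],[1,10,-47,0.023,0,-0.0],[1,9,-48,0.024,0,-0.0],[1,7,-48,0.023,0.001,-0.001],[1,6,-48,0.024,0,-0.0],[1,5,-48,0.023,0.001,-0.001]]
[[1,4,-48,0.024,0,-0.0],[1,3,-48,0.023,0.001,-0.001],[0,2,-49,0.024,0,-0.0],[1,1,-49,0.023,0.001,-0.001]]
```

View pics/w27.png

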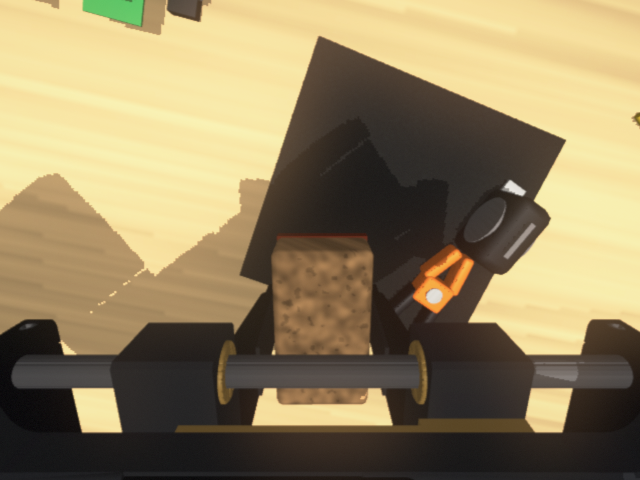

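Call:
step_arm:
  rows:
    - [0,13,-47,0.024,0,0]
    - [0,12,-47,0.024,0,0]
    - [0,11,-47,0.024,0,0]
    - [0,10,-47,0.024,0,0]
    - [0,9,-48,0.024,0,0]
    - [0,7,-48,0.024,0,0]
    - [0,6,-48,0.024,0,0]
    - [0,5,-48,0.024,0,0]

```text
t: 36.42
eef_pos: [461.0, 110.8, 160.9]
tcp_rot: [-1.55, 1.56, -3.113]
ft_force: [0.1, -0.9, -0.6]
opening: 0.474
```

```bash
python3 - <<'E'
from h import *
where()
plan([474,295,160],-1.64,vmax=52,dec=0)
im,K,T=cam('top')
cv2.imwrite('pics/top3.png',cv2.resize(im[160:330,130:520],None,fx=2,fy=2,interpolation=cv2.INTER_CUBIC)[:,:,::-1])
E
```

```text
t 36.42 p [460.98 110.75 160.88] a -1.563 tilt [-0.01 -0.   -1.  ] F [ 0.13 -0.94 -0.61] op 45.0 q [0.1  0.39 2.   0.   0.76 1.66]
4 rows
[[0,4,-46,0.019,0,0.003],[0,3,-46,0.019,0,0.002],[0,2,-46,0.02,0,0.003],[1,0,-46,0.019,0.001,0.002]]
```

Call:
step_arm:
  rows:
    - [0,4,-46,0.019,0,0.003]
    - [0,3,-46,0.019,0,0.003]
    - [0,2,-46,0.019,0,0.003]
    - [0,0,-36,0.019,0,0.002]
    - [0,0,0,0,0,0]
    - [0,0,0,0,0,0]

```text
t: 37.22
eef_pos: [470.4, 294.3, 151.5]
tcp_rot: [-1.11, 1.559, -2.748]
ft_force: [-0.3, -0.4, -0.1]
opening: 0.473
```

```bash
python3 look.py w28; python3 - <<'E'
from h import *
plan([474,295,70],-1.64,vmax=30,dec=1)
E
```

```text
t 37.23 p [470.37 294.27 151.49] a -1.638 tilt [-0.01 -0.   -1.  ] F [-0.35 -0.36 -0.11] op 45.0 q [0.44 0.5  1.82 0.   0.83 2.08]
3 rows
[[27.2,1.4,-0.5,0.001,0.002,0.004],[27.2,1.3,-0.5,0,0.002,0.003],[27.2,1.3,-0.4,0.001,0.001,0.004]]
```

View pics/w28.png

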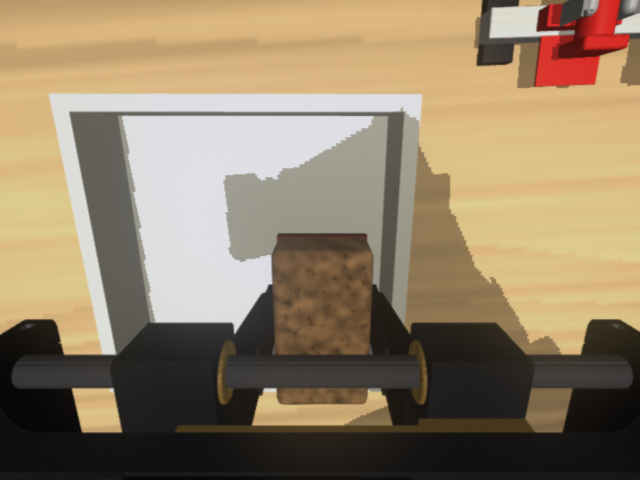

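View pics/top3.png

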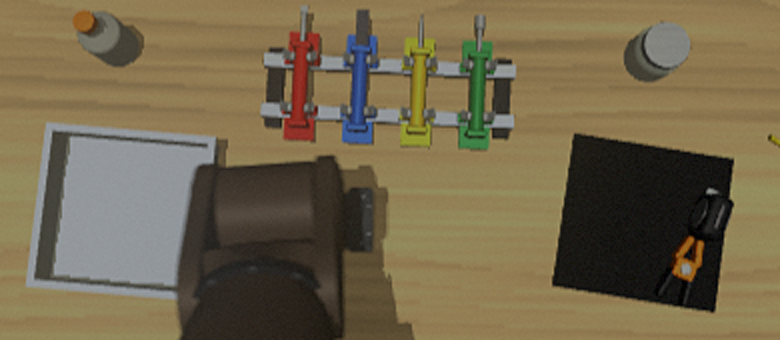

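```bash
python3 - <<'E'
from h import *
im,K,T=load('w28')
print(ray(K,T,[(70,112),(405,112),(51,95),(421,95)],60))
print(ray(K,T,[(121,116),(388,116)],5))
E
```

```text
[[574.85 437.79  60.  ]
 [561.24 235.95  60.  ]
 [584.96 446.44  60.  ]
 [570.17 226.4   60.  ]]
[[574.62 435.53   5.  ]
 [561.19 236.49   5.  ]]
```

Call:
step_arm:
  rows:
    - [27,1.3,-0.5,0,0,0.004]
    - [27,1.3,-0.5,0,0,0.004]
    - [27,0,0,0,0,0.003]
    - [17,-1,0,0,0,0]
    - [0,0,0,0,0,0]

```text
t: 37.9
eef_pos: [472.5, 288.9, 50.6]
tcp_rot: [0.019, 1.565, -1.625]
ft_force: [-0.4, -0.6, 0.6]
opening: 0.467
```

```bash
python3 - <<'E'
from h import *
where()
E
```

```text
t 37.90 p [472.48 288.94  50.61] a -1.644 tilt [-0.   -0.01 -1.  ] F [-0.41 -0.63  0.64] op 44.4 q [ 0.43  0.65  1.9  -0.01  0.6   2.08]
```

Call:
step_arm:
  rows:
    - [4,0,-6,0,0.006,0]
    - [2,0,0,0,0,0]
    - [0,0,0,0,0,0]

```text
t: 38.28
eef_pos: [473.9, 294.7, 45.9]
tcp_rot: [2.28, 1.568, 0.635]
ft_force: [-0.6, 0.2, -0.6]
opening: 0.472
```

Call:
step_arm:
  rows:
    - [0,0,0,0,0,0]
    - [0,0,0,0,0,0]
    - [-20,0,0,0,0,0]
    - [-40,0,0,0,0,0]
    - [-50,0,0,0,0,0]
    - [-30,0,0,0,0,0]
    - [0,0,0,0,0,0]
  grip: 58

```text
t: 39.15
eef_pos: [473.5, 294.6, 191.0]
tcp_rot: [2.213, 1.567, 0.568]
ft_force: [-0.3, -0.8, -1.3]
opening: 0.613
```

```bash
python3 look.py w29; python3 - <<'E'
from h import *
im,K,T=cam('top')
cv2.imwrite('pics/top4.png',cv2.resize(im[210:330,390:520],None,fx=5,fy=5,interpolation=cv2.INTER_CUBIC)[:,:,::-1])
plan([510,-300,240],-1.571,vmax=55)
E
```

```text
t 39.15 p [473.46 294.6  191.  ] a -1.645 tilt [ 0.  0. -1.] F [-0.32 -0.84 -1.34] op 58.3 q [0.44 0.45 1.78 0.   0.9  2.08]
11 rows
[[-5,7,54,-0.007,0,0.0],[-5,7,54,-0.007,0,0.0],[-5,7,54,-0.007,0,0.0],[-5,6,54,-0.007,0,0.0],[-5,6,54,-0.007,0,0.0],[-4,6,54,-0.006,0,0.0],[-5,5,54,-0.007,0,0.0],[-4,5,53,-0.006,0,0.0]]
[[-5,4,54,-0.007,0,0.0],[-4,4,54,-0.006,0,0.0],[-5,4,53,-0.007,0,0.001]]
```

View pics/w29.png

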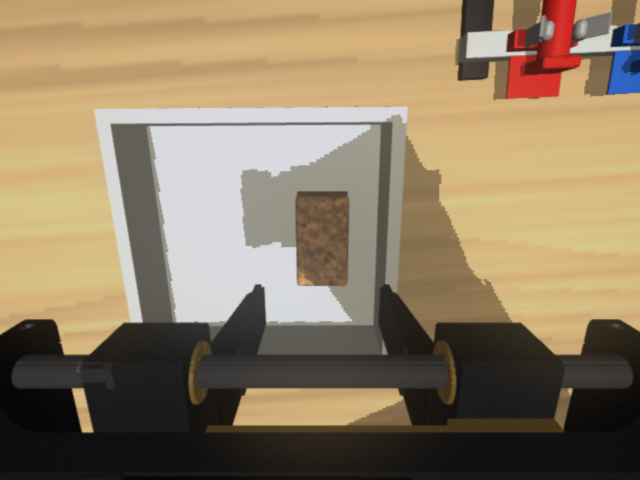

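View pics/top4.png

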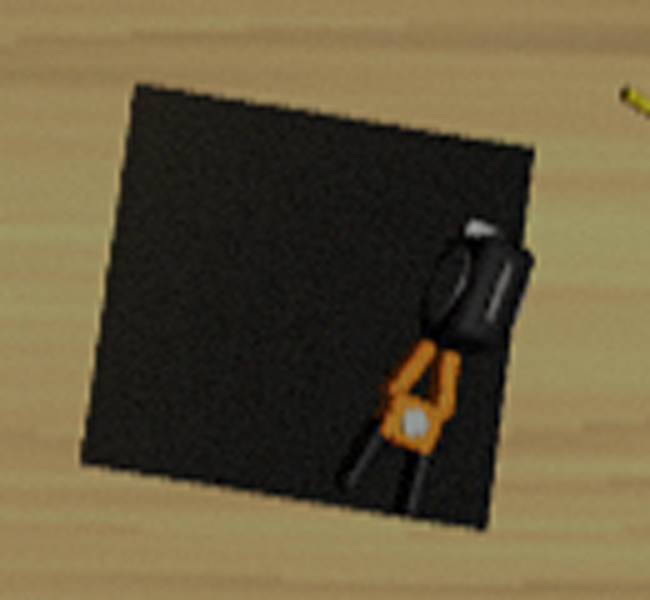

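Call:
step_arm:
  rows:
    - [-5,7,54,-0.007,0,0]
    - [-5,7,54,-0.007,0,0]
    - [-5,7,54,-0.007,0,0]
    - [-5,6,54,-0.007,0,0]
    - [-5,6,54,-0.007,0,0]
    - [-5,6,54,-0.007,0,0]
    - [-5,5,54,-0.007,0,0]
    - [-5,5,53,-0.007,0,0]
  grip: 60

```text
t: 40.25
eef_pos: [498.4, -148.7, 217.3]
tcp_rot: [-1.631, 1.551, 3.072]
ft_force: [0.5, 0.2, 0.1]
opening: 0.634
```

```bash
python3 - <<'E'
from h import *
where()
plan([510,-395,200],-1.571,vmax=50)
E
```

```text
t 40.25 p [ 498.35 -148.73  217.28] a -1.581 tilt [-0.02  0.   -1.  ] F [0.47 0.2  0.07] op 60.2 q [-0.41  0.38  1.83 -0.01  0.95  1.17]
5 rows
[[3,3,49,-0.002,0,0.004],[3,3,49,-0.002,0,0.004],[4,3,49,-0.002,0,0.004],[3,2,50,-0.002,-0.001,0.004],[4,2,49,-0.002,0,0.003]]
```

Call:
step_arm:
  rows:
    - [3,3,49,-0.002,0,0.004]
    - [3,3,49,-0.002,0,0.004]
    - [3,3,49,-0.002,0,0.004]
    - [3,2,49,-0.002,0,0.004]
    - [3,2,44,-0.002,0,0.003]
    - [0,0,0,0,0,0]
    - [0,0,0,0,0,0]

```text
t: 41.12
eef_pos: [505.8, -398.3, 187.6]
tcp_rot: [-2.333, 1.552, 2.375]
ft_force: [0.0, 0.4, -0.3]
opening: 0.632
```

```bash
python3 look.py w30
```

```text
t 41.12 p [ 505.77 -398.29  187.59] a -1.575 tilt [-0.01  0.01 -1.  ] F [ 0.01  0.4  -0.33] op 60.0 q [-0.77  0.58  1.55 -0.    1.03  0.81]
```

View pics/w30.png

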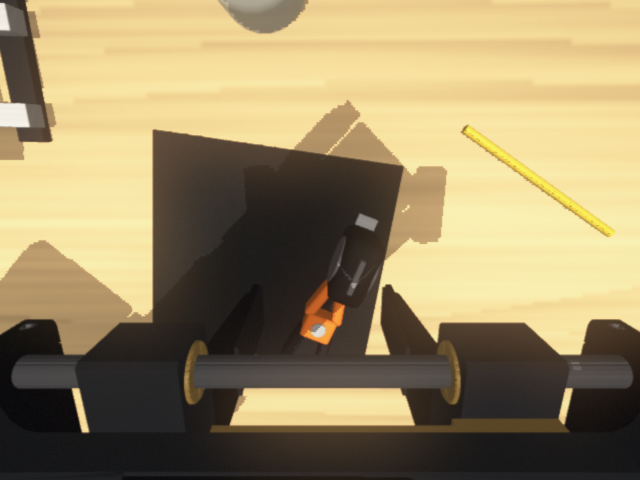

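```bash
python3 - <<'E'
from h import *
im,K,T=load('w30')
z=cv2.resize(im[200:350,260:410],None,fx=4,fy=4,interpolation=cv2.INTER_CUBIC)
z=np.clip(255*(z/255.)**.5,0,255).astype(np.uint8)
cv2.imwrite('pics/w30z.png',z[:,:,::-1])
E
```

```text
(no output)
```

View pics/w30z.png

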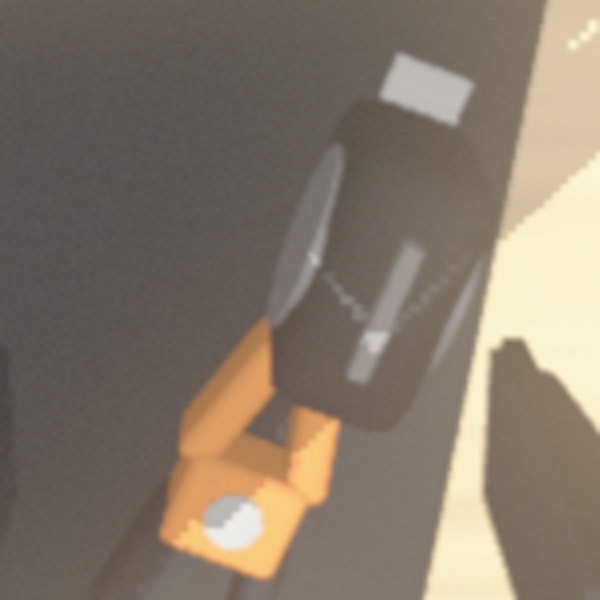

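```bash
python3 - <<'E'
from h import *
im,K,T=load('w30')
f=lambda u,v,z: ray(K,T,[(260+u/4,200+v/4)],z)[0,:2]
a,b=f(410,245,59),f(358,380,59); print('strip',a,b,'mid',(a+b)/2,'len',np.linalg.norm(a-b),'ang',np.arctan2(*(a-b)[::-1]))
for z in (59,45,31,3): print(z,'front',f(420,105,z),'rear',f(345,422,z),'discL',f(305,235,z),'discR',f(468,310,z),'tongue',f(425,90,z))
print('clamp pivot',f(232,522,25),'wpx', 'jaws', f(265,400,20),f(318,450,20))
print(T[:3,3])
E
```

```text
strip [ 490.88 -429.81] [ 461.69 -420.07] mid [ 476.29 -424.94] len 30.7744102469682 ang -0.32219469733556233
59 front [ 519.37 -430.91] rear [ 452.24 -417.56] discL [ 492.99 -409.06] discR [ 477.05 -441.8 ] tongue [ 522.32 -431.78]
45 front [ 515.8  -432.41] rear [ 445.23 -418.38] discL [ 488.07 -409.44] discR [ 471.31 -443.86] tongue [ 518.9  -433.32]
31 front [ 512.23 -433.91] rear [ 438.22 -419.19] discL [ 483.14 -409.82] discR [ 465.58 -445.92] tongue [ 515.49 -434.86]
3 front [ 505.1  -436.91] rear [ 424.19 -420.82] discL [ 473.3  -410.58] discR [ 454.1  -450.04] tongue [ 508.65 -437.95]
clamp pivot [ 409.   -393.19] wpx jaws [ 438.37 -401.04] [ 425.38 -413.56]
[ 588.94 -401.67  332.  ]
```

```bash
python3 - <<'E'
from h import *
plan([478,-424,125],-1.893,vmax=30)
E
```

```text
3 rows
[[21,-9,9,0.106,-0.003,0.005],[21,-8,10,0.106,-0.004,0.005],[21,-7,10,0.106,-0.003,0.005]]
```

Call:
step_arm:
  rows:
    - [21,-9,9,0.106,-0.003,0.005]
    - [21,-8,10,0.106,-0.003,0.005]
    - [17,-7,8,0.106,-0.003,0.005]
    - [0,0,0,0,0,0]
    - [0,0,0,0,0,0]
  grip: 56

```text
t: 41.8
eef_pos: [480.0, -416.7, 128.2]
tcp_rot: [3.063, 1.569, 1.17]
ft_force: [-0.6, 1.1, -0.1]
opening: 0.589
```

```bash
python3 look.py w31; python3 - <<'E'
from h import *
plan([478,-424,85],-1.893,vmax=30,dec=1)
im,K,T=load('w31')
z=np.clip(255*(im/255.)**.6,0,255).astype(np.uint8)
cv2.imwrite('pics/w31z.png',z[:,:,::-1])
print(proj(K,T,[[478,-424,59],[506.5,-433.5,3]]))
E
```

```text
t 41.80 p [ 479.98 -416.71  128.17] a -1.893 tilt [ 0.  0. -1.] F [-0.6   1.12 -0.13] op 56.0 q [-0.82  0.63  1.64  0.    0.88  1.07]
2 rows
[[21.6,0.2,3.8,0,-0.001,-0.0],[21.6,0.2,3.8,0,0,-0.0]]
[[331.88 272.37]
 [330.3  208.14]]
```

View pics/w31z.png

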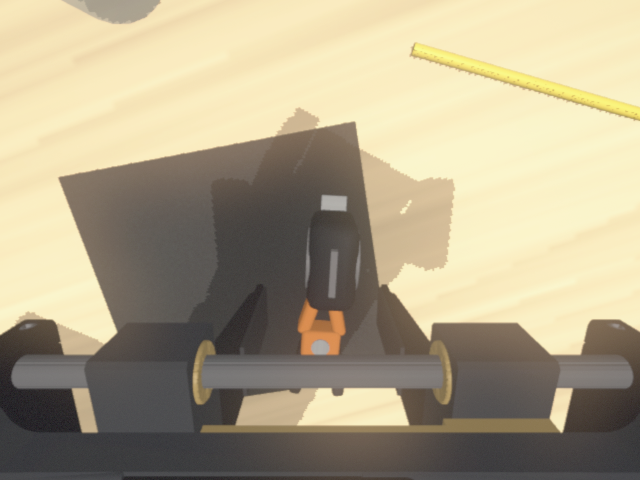

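Call:
step_arm:
  rows:
    - [22,0,4,0,0,0]
    - [22,0,4,0,0,0]
    - [20,0,0,0,0,0]
    - [0,0,0,0,0,0]
    - [0,0,0,0,0,0]

```text
t: 42.48
eef_pos: [480.9, -423.8, 67.6]
tcp_rot: [1.283, 1.564, -0.6]
ft_force: [-0.3, 0.8, 0.7]
opening: 0.592
```

```bash
python3 - <<'E'
from h import *
where(); plan([478,-424,48],-1.893,vmax=30,dec=1)
E
```

```text
t 42.48 p [ 480.94 -423.85   67.56] a -1.883 tilt [ 0.01 -0.   -1.  ] F [-0.29  0.79  0.65] op 56.2 q [-0.83  0.71  1.67  0.    0.76  1.06]
1 rows
[[19.5,-2.9,1,0.01,0.002,-0.006]]
```

Call:
step_arm:
  rows:
    - [19,-3,1,0.01,0.002,-0.006]
    - [0,0,0,0,0,0]

```text
t: 42.72
eef_pos: [478.1, -424.1, 48.7]
tcp_rot: [1.192, 1.569, -0.702]
ft_force: [-0.3, -0.3, -0.0]
opening: 0.592
```

Call:
step_arm:
  rows:
    - [0,0,0,0,0,0]
    - [0,0,0,0,0,0]
    - [0,0,0,0,0,0]
    - [0,0,0,0,0,0]
  grip: 10

```text
t: 43.22
eef_pos: [478.3, -424.2, 49.1]
tcp_rot: [1.191, 1.569, -0.703]
ft_force: [-0.9, -0.1, -0.7]
opening: 0.338
```

Call:
step_arm:
  rows:
    - [-20,0,0,0,0,0]
    - [-40,0,0,0,0,0]
    - [-50,0,0,0,0,0]
    - [-20,0,0,0,0,0]
    - [0,0,0,0,0,0]

```text
t: 43.85
eef_pos: [477.9, -423.9, 188.1]
tcp_rot: [1.118, 1.566, -0.775]
ft_force: [-0.3, 1.0, -1.5]
opening: 0.337
```

```bash
python3 look.py w32; python3 - <<'E'
from h import *
plan([460,0,180],-1.64,vmax=52,dec=0)
E
```

```text
t 43.85 p [ 477.94 -423.93  188.11] a -1.893 tilt [ 0. -0. -1.] F [-0.27  0.96 -1.47] op 32.1 q [-0.83  0.56  1.58  0.    0.99  1.06]
9 rows
[[1,-17,-44,-0.028,0,-0.0],[1,-16,-44,-0.028,0,-0.0],[1,-14,-45,-0.028,0,-0.0],[1,-13,-45,-0.028,0,-0.0],[0,-12,-46,-0.028,0,-0.001],[1,-10,-46,-0.028,0,-0.0],[0,-9,-46,-0.028,0.001,-0.001],[1,-8,-47,-0.029,0,-0.0]]
[[0,-7,-47,-0.028,0.001,-0.001]]
```

View pics/w32.png

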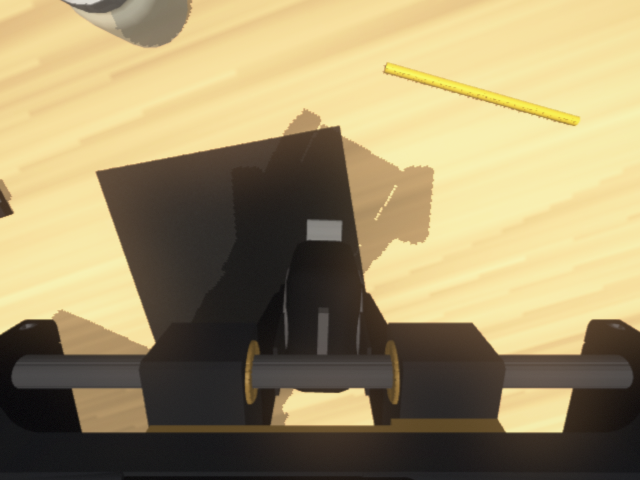

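Call:
step_arm:
  rows:
    - [0,-17,-44,-0.028,0,0]
    - [0,-16,-44,-0.028,0,0]
    - [0,-14,-45,-0.028,0,0]
    - [0,-13,-45,-0.028,0,0]
    - [0,-12,-46,-0.028,0,0]
    - [0,-10,-46,-0.028,0,0]
    - [0,-9,-46,-0.028,0,0]
    - [0,-8,-47,-0.028,0,0]

```text
t: 44.9
eef_pos: [456.9, -37.1, 180.0]
tcp_rot: [-1.9, 1.562, 2.716]
ft_force: [1.2, 0.1, -2.2]
opening: 0.339
```

```bash
python3 - <<'E'
from h import *
where(); plan([530,391,160],-1.638,vmax=52,dec=0)
E
```

```text
t 44.90 p [456.89 -37.05 180.02] a -1.668 tilt [-0.01  0.   -1.  ] F [ 1.25  0.14 -2.17] op 32.2 q [-0.23  0.34  2.02  0.    0.79  1.44]
9 rows
[[2,4,-48,-0.003,0,0.001],[2,4,-48,-0.003,0,0.001],[2,4,-48,-0.003,0,0.001],[3,4,-48,-0.003,0,0.001],[2,4,-48,-0.004,-0.001,0.001],[2,4,-48,-0.003,0,0.001],[3,4,-48,-0.004,-0.001,0.001],[2,4,-48,-0.003,0,0.001]]
[[3,5,-49,-0.004,-0.001,0.0]]
```

Call:
step_arm:
  rows:
    - [0,4,-48,-0.003,0,0.001]
    - [0,4,-48,-0.003,0,0.001]
    - [0,4,-48,-0.003,0,0.001]
    - [0,4,-48,-0.003,0,0.001]
    - [0,4,-48,-0.003,0,0.001]
    - [0,4,-48,-0.003,0,0.001]
    - [0,4,-48,-0.003,0,0.001]
    - [0,4,-40,-0.003,0,0.001]

```text
t: 45.9
eef_pos: [517.5, 347.5, 173.2]
tcp_rot: [-1.474, 1.559, -3.116]
ft_force: [0.3, -0.6, -1.7]
opening: 0.344
```

Call:
step_arm:
  rows:
    - [0,4,-20,-0.004,0,0.001]
    - [0,0,0,0,0,0]

```text
t: 46.15
eef_pos: [521.7, 369.8, 170.2]
tcp_rot: [-1.356, 1.556, -2.991]
ft_force: [-0.5, -0.5, -2.0]
opening: 0.342
```

```bash
python3 look.py w33; python3 - <<'E'
from h import *
plan([530,391,90],-1.638,vmax=30,dec=1)
E
```

```text
t 46.15 p [521.68 369.8  170.16] a -1.635 tilt [-0.01 -0.   -1.  ] F [-0.5  -0.52 -1.99] op 32.5 q [0.51 0.59 1.59 0.01 0.98 2.14]
3 rows
[[26.7,2.8,-7.6,0.001,0.001,0.005],[26.7,2.6,-7.6,0.001,0.001,0.005],[26.6,2.4,-7.5,0.001,0.002,0.005]]
```

View pics/w33.png

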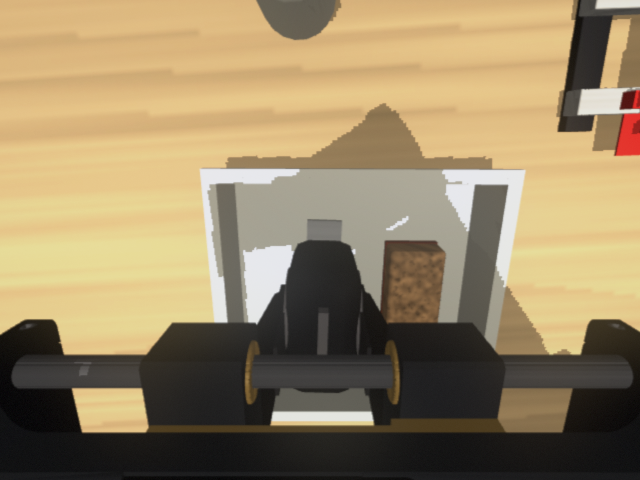

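Call:
step_arm:
  rows:
    - [26,2,-8,0,0.001,0.005]
    - [26,2,-8,0,0.001,0.005]
    - [26,1,-7,0,0.001,0.005]
    - [15,0,0,0,0,0]
    - [0,0,0,0,0,0]

```text
t: 46.82
eef_pos: [526.7, 386.1, 73.7]
tcp_rot: [-0.663, 1.567, -2.303]
ft_force: [0.1, -0.7, -0.3]
opening: 0.339
```

```bash
python3 - <<'E'
from h import *
where(); plan([526,391,54],-1.638,vmax=30,dec=1)
E
```

```text
t 46.83 p [526.66 386.14  73.73] a -1.639 tilt [-0. -0. -1.] F [ 0.07 -0.67 -0.28] op 32.2 q [ 0.53  0.72  1.62 -0.    0.8   2.17]
1 rows
[[19.7,-0.9,-4.9,-0.001,0.003,0.002]]
```

Call:
step_arm:
  rows:
    - [17,-1,-4,0,0.003,0.002]
    - [2,0,0,0,0,0]
    - [0,0,0,0,0,0]

```text
t: 47.2
eef_pos: [526.6, 390.0, 55.3]
tcp_rot: [2.307, 1.569, 0.667]
ft_force: [0.2, 0.3, -1.7]
opening: 0.338
```

Call:
step_arm:
  rows:
    - [0,0,0,0,0,0]
    - [0,0,0,0,0,0]
    - [-20,0,0,0,0,0]
    - [-40,0,0,0,0,0]
    - [-50,0,0,0,0,0]
    - [-20,0,0,0,0,0]
    - [0,0,0,0,0,0]
  grip: 48

```text
t: 48.08
eef_pos: [527.0, 390.2, 197.2]
tcp_rot: [2.206, 1.561, 0.566]
ft_force: [0.1, -0.6, -0.9]
opening: 0.505
```

```bash
python3 look.py w34; python3 - <<'E'
from h import *
plan([460,0,210],-1.64,vmax=52,dec=0)
im,K,T=cam('top')
cv2.imwrite('pics/top5.png',cv2.resize(im[160:330,130:520],None,fx=2,fy=2,interpolation=cv2.INTER_CUBIC)[:,:,::-1])
E
```

```text
t 48.08 p [527.02 390.25 197.15] a -1.640 tilt [ 0.01  0.01 -1.  ] F [ 0.1  -0.55 -0.86] op 48.0 q [0.54 0.57 1.53 0.   1.03 2.18]
8 rows
[[-2,-5,49,0,-0.001,-0.001],[-2,-5,49,0,-0.001,-0.001],[-2,-5,49,0,0,-0.001],[-2,-5,49,0,-0.001,-0.001],[-2,-5,49,0,0,-0.001],[-2,-5,50,0,-0.001,-0.001],[-1,-5,49,0,0,-0.0],[-2,-5,50,0,-0.001,-0.001]]
```

View pics/w34.png

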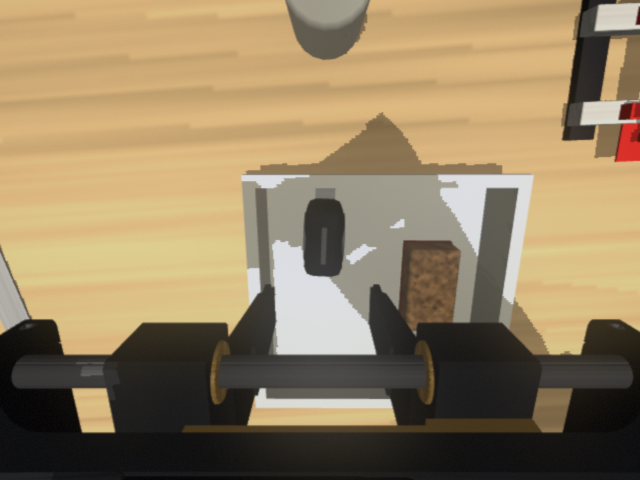

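View pics/top5.png

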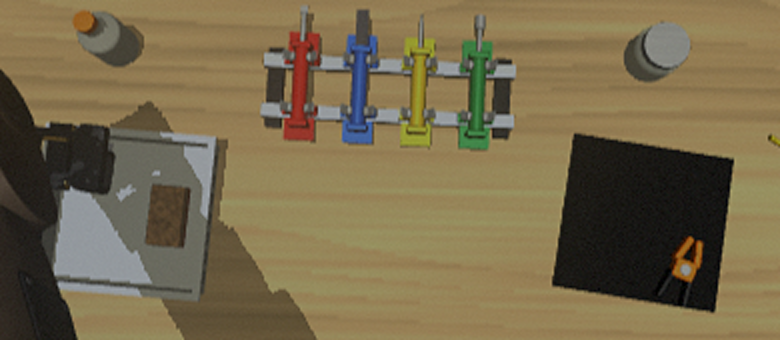

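Call:
step_arm:
  rows:
    - [30,0,0,0,0,-0.008]
    - [40,0,0,0,0,0]
    - [40,0,0,0,0,0]
    - [20,0,0,0,0,0]
    - [0,0,0,0,0,0]

```text
t: 48.8
eef_pos: [524.1, 389.0, 56.0]
tcp_rot: [-1.499, 1.561, -3.14]
ft_force: [-0.1, -0.8, 0.7]
opening: 0.508
```

```bash
python3 - <<'E'
from h import *
where(); plan([526.6,390.2,56],-1.638,vmax=30,dec=1)
E
```

```text
t 48.80 p [524.06 389.    55.99] a -1.640 tilt [-0.01 -0.   -1.  ] F [-0.12 -0.76  0.68] op 48.3 q [0.54 0.74 1.63 0.01 0.78 2.17]
1 rows
[[0,2.5,-1.4,-0.002,0.001,0.01]]
```

Close, lift slightly, shift 40 mm towards the robot, set down.

Call:
step_arm:
  rows:
    - [0,2,-1,0,0,0.008]
    - [0,0,0,0,0,0]
    - [0,0,0,0,0,0]
    - [0,0,0,0,0,0]
    - [0,0,0,0,0,0]
  grip: 10

```text
t: 49.42
eef_pos: [526.7, 390.2, 58.1]
tcp_rot: [2.281, 1.57, 0.64]
ft_force: [-0.5, 0.1, -1.6]
opening: 0.338
```

Call:
step_arm:
  rows:
    - [-8,0,0,0,0,0]
    - [0,-15,0,0,0,0]
    - [0,-15,0,0,0,0]
    - [0,-12,0,0,0,0]
    - [0,0,0,0,0,0]
    - [0,0,0,0,0,0]

```text
t: 50.18
eef_pos: [480.9, 393.5, 67.0]
tcp_rot: [2.38, 1.57, 0.741]
ft_force: [1.4, 0.9, -2.1]
opening: 0.337
```

```bash
python3 - <<'E'
from h import *
where(); plan([484,391,56],-1.638,vmax=30,dec=1)
E
```

```text
t 50.17 p [480.91 393.5   66.95] a -1.639 tilt [ 0.  0. -1.] F [ 1.36  0.95 -2.07] op 32.1 q [0.58 0.69 1.72 0.   0.73 2.22]
1 rows
[[11,3.2,2.3,-0.001,-0.001,-0.0]]
```

Call:
step_arm:
  rows:
    - [7,3,2,0,0,0]
    - [1,0,0,0,0,0]
    - [0,0,0,0,0,0]

```text
t: 50.55
eef_pos: [484.7, 390.9, 57.9]
tcp_rot: [2.319, 1.57, 0.679]
ft_force: [-0.1, -0.7, -1.4]
opening: 0.34
```

Call:
step_arm:
  rows:
    - [0,0,0,0,0,0]
    - [0,0,0,0,0,0]
    - [-20,0,0,0,0,0]
    - [-40,0,0,0,0,0]
    - [-50,0,0,0,0,0]
    - [0,0,0,0,0,0]
  grip: 48

```text
t: 51.3
eef_pos: [485.1, 391.1, 171.7]
tcp_rot: [2.26, 1.569, 0.62]
ft_force: [0.5, -0.4, -0.5]
opening: 0.507
```

```bash
python3 look.py w35; python3 - <<'E'
from h import *
plan([484,391.2,160],-0.068,wmax=.17,dec=1)
E
```

```text
t 51.30 p [485.13 391.05 171.7 ] a -1.640 tilt [ 0.  0. -1.] F [ 0.47 -0.38 -0.45] op 48.1 q [0.57 0.56 1.64 0.   0.94 2.21]
10 rows
[[1,0,-0.1,-0.157,0,0.0],[0.9,0,-0.1,-0.157,0,0.0],[1,0,-0.1,-0.157,0,0.0],[0.9,0,-0.1,-0.157,0,0.0],[1,0,-0.1,-0.157,0,0.0],[0.9,0,-0.1,-0.157,0,0.0],[1,0,-0.1,-0.158,0,0.0],[0.9,0,0,-0.157,0,0.0]]
[[1,0,-0.1,-0.158,-0.001,0.001],[0.9,0,0,-0.157,0,0.0]]
```

View pics/w35.png

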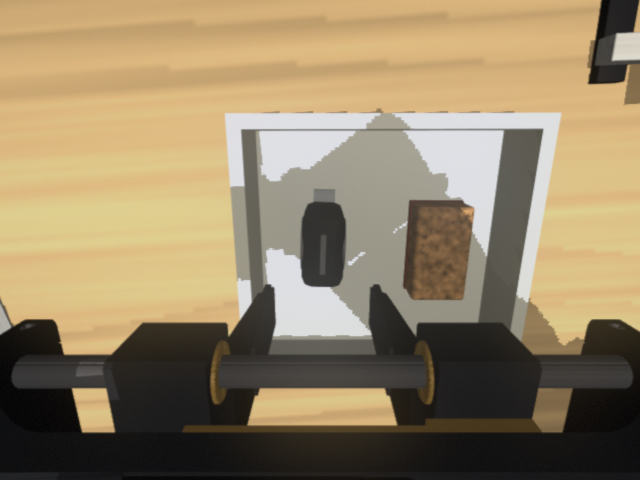

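Call:
step_arm:
  rows:
    - [0,0,0,-0.157,0,0]
    - [0,0,0,-0.157,0,0]
    - [0,0,0,-0.157,0,0]
    - [0,0,0,-0.157,0,0]
    - [0,0,0,-0.157,0,0]
    - [0,0,0,-0.157,0,0]
    - [0,0,0,-0.157,0,0]
    - [0,0,0,-0.157,0,0]
  grip: 74

```text
t: 52.35
eef_pos: [480.6, 388.1, 157.9]
tcp_rot: [-2.229, 1.552, -2.573]
ft_force: [-0.8, -0.3, -1.1]
opening: 0.776
```

Call:
step_arm:
  rows:
    - [0,0,0,-0.157,0,0]
    - [0,0,0,-0.157,0,0]
    - [0,0,0,0,0,0]

```text
t: 52.72
eef_pos: [479.2, 387.2, 153.3]
tcp_rot: [-2.553, 1.546, -2.573]
ft_force: [-0.3, 0.2, -0.2]
opening: 0.778
```

```bash
python3 look.py w36; python3 - <<'E'
from h import *
plan([485,391.2,100],-0.068,vmax=40,wmax=.17,dec=1)
E
```

```text
t 52.73 p [479.18 387.23 153.32] a -0.020 tilt [-0.02 -0.01 -1.  ] F [-0.26  0.23 -0.2 ] op 73.9 q [0.57 0.58 1.65 0.   0.93 0.59]
2 rows
[[26.6,2.4,3.4,0.023,-0.01,0.007],[26.6,2.4,3.1,0.023,-0.011,0.007]]
```

View pics/w36.png

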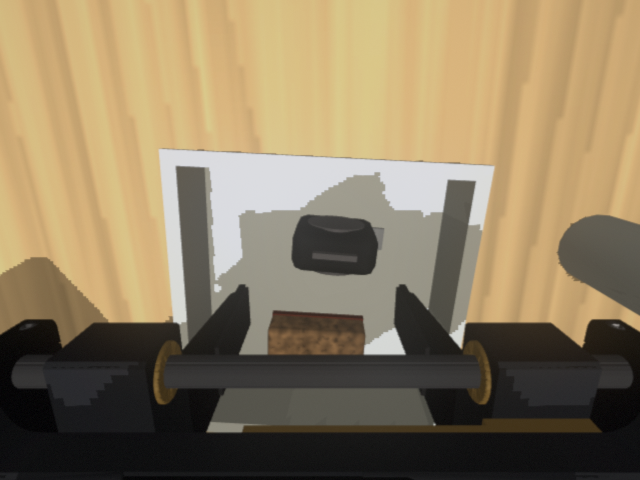

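```bash
python3 - <<'E'
from h import *
im,K,T=load('w36')
print(ray(K,T,[(335,258),(313,257),(357,259)],61), ray(K,T,[(292,245),(378,248)],40))
E
```

```text
[[485.24 387.46  61.  ]
 [470.21 388.38  61.  ]
 [500.26 386.53  61.  ]] [[453.83 390.71  40.  ]
 [517.13 387.49  40.  ]]
```

Call:
step_arm:
  rows:
    - [26,2.4,3.4,0.023,-0.01,0.007]
    - [26,2,3,0.023,-0.01,0.007]
    - [0,0,0,0,0,0]
    - [0,0,0,0,0,0]

```text
t: 53.28
eef_pos: [484.8, 390.8, 99.3]
tcp_rot: [-2.379, 1.569, -2.461]
ft_force: [0.5, 0.7, 0.0]
opening: 0.777
```

```bash
python3 look.py w37; python3 - <<'E'
from h import *
plan([485.5,390.5,54],-0.068,vmax=25,wmax=.17,dec=1)
E
```

```text
t 53.27 p [484.82 390.81  99.35] a -0.081 tilt [-0. -0. -1.] F [0.47 0.67 0.03] op 73.9 q [ 0.57  0.65  1.69 -0.    0.8   0.65]
2 rows
[[22.7,-0.1,0.4,-0.007,0,0.0],[22.7,-0.1,0.4,-0.006,-0.001,0.001]]
```

View pics/w37.png

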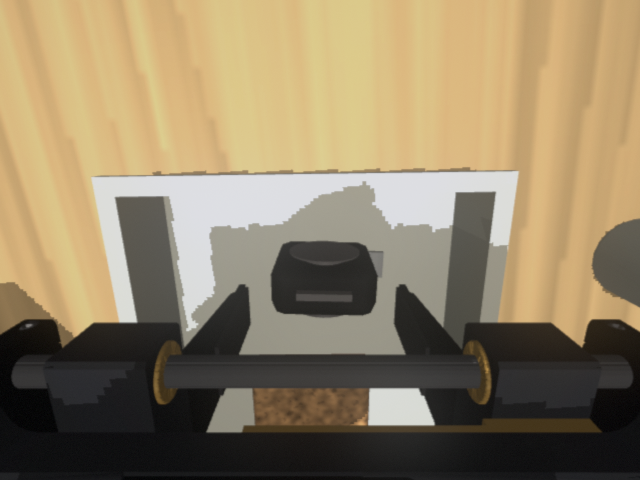

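Call:
step_arm:
  rows:
    - [22,0,0.4,-0.006,0,0]
    - [20,0,0.4,-0.006,0,0]
    - [0,0,0,0,0,0]
    - [0,0,0,0,0,0]

```text
t: 53.82
eef_pos: [487.0, 391.7, 61.0]
tcp_rot: [0.62, 1.566, 0.55]
ft_force: [-0.2, -0.3, -0.7]
opening: 0.783
```

```bash
python3 - <<'E'
from h import *
where();plan([485.5,390.5,54],-0.068,vmax=25,wmax=.17,dec=1)
E
```

```text
t 53.83 p [487.02 391.72  61.03] a -0.071 tilt [ 0.  0. -1.] F [-0.21 -0.31 -0.7 ] op 74.4 q [ 0.57  0.7   1.71 -0.    0.72  0.64]
1 rows
[[7,-1.3,-1.5,-0.003,0.004,-0.003]]
```

Call:
step_arm:
  rows:
    - [7,-1.5,-1.5,0,0.004,-0.003]
    - [0,0,0,0,0,0]

```text
t: 54.08
eef_pos: [485.7, 390.6, 55.2]
tcp_rot: [0.548, 1.569, 0.477]
ft_force: [-0.6, -0.7, 0.3]
opening: 0.778
```

Call:
step_arm:
  rows:
    - [0,0,0,0,0,0]
    - [0,0,0,0,0,0]
    - [0,0,0,0,0,0]
    - [0,0,0,0,0,0]
  grip: 30

```text
t: 54.58
eef_pos: [485.8, 390.6, 55.6]
tcp_rot: [0.564, 1.569, 0.493]
ft_force: [0.5, 0.5, -0.3]
opening: 0.631
```

Call:
step_arm:
  rows:
    - [-20,0,0,0,0,0]
    - [-20,0,0,0,0,0]
    - [0,0,0,0,0,0]

```text
t: 54.95
eef_pos: [485.4, 390.3, 95.6]
tcp_rot: [-1.622, 1.571, -1.693]
ft_force: [-0.5, 1.1, -2.1]
opening: 0.635
```

```bash
python3 look.py w38
```

```text
t 54.95 p [485.38 390.35  95.62] a -0.071 tilt [-0. -0. -1.] F [-0.55  1.12 -2.1 ] op 60.3 q [ 0.57  0.65  1.7  -0.    0.79  0.64]
```

View pics/w38.png

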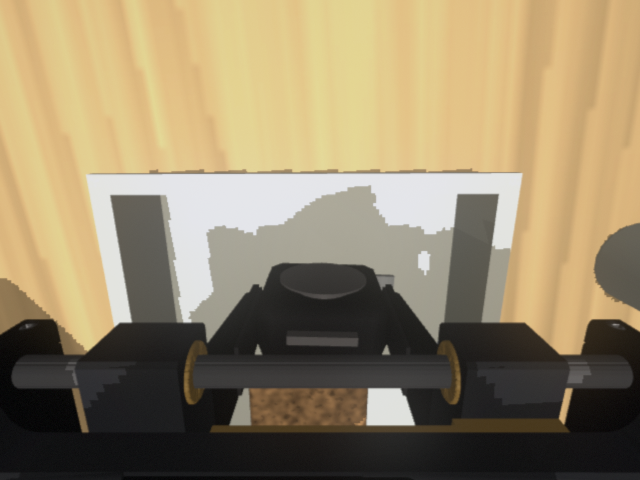

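Call:
step_arm:
  rows:
    - [-4,-4,0,0,0,0.174]
    - [0,-4,0,0,0,0.174]
    - [0,0,0,0,0,0.174]
    - [0,0,0,0,0,0.174]
    - [0,0,0,0,0,0.174]
    - [0,0,0,0,0,0]

```text
t: 55.75
eef_pos: [476.0, 383.7, 90.2]
tcp_rot: [1.627, 0.875, 1.559]
ft_force: [-0.9, 0.6, -1.2]
opening: 0.63
```

```bash
python3 look.py w39; python3 - <<'E'
from h import *
T=tcp(); print(T[:3,:3]); 
for sy in(-16,16): print('edge',T[:3,3]+T[:3,:3]@[51,sy,0],'top',T[:3,3]+T[:3,:3]@[-5,sy,0])
im=env.read_camera('scene'); cv2.imwrite('pics/s1.png',im[120:360,320:,::-1])
E
```

```text
t 55.75 p [476.   383.73  90.24] a -0.055 tilt [ 0.01  0.64 -0.77] F [-0.92  0.61 -1.16] op 59.8 q [ 0.32  0.66  1.98  1.27  0.69 -0.71]
[[ 0.01  0.06  1.  ]
 [ 0.64  0.77 -0.05]
 [-0.77  0.64 -0.04]]
edge [475.39 404.62  41.28] top [474.99 368.79  84.32]
edge [477.46 429.15  61.72] top [477.06 393.32 104.76]
```

View pics/s1.png

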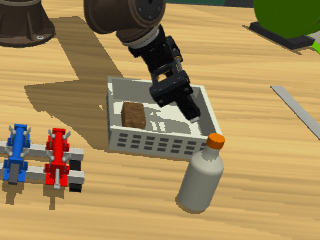

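Call:
step_arm:
  rows:
    - [0,0,0,0,0,0.15]
    - [0,0,0,0,0,0]

```text
t: 56.1
eef_pos: [475.5, 386.0, 91.4]
tcp_rot: [1.62, 0.73, 1.554]
ft_force: [-0.8, 1.2, -2.5]
opening: 0.635
```

```bash
python3 - <<'E'
from h import *
where();T=tcp(); print(T[:3,:3]); 
for sy in(-16,16): print('edge',T[:3,3]+T[:3,:3]@[51,sy,0],'top',T[:3,3]+T[:3,:3]@[-5,sy,0])
for s in (-1,1): print('body',T[:3,3]+T[:3,:3]@[-53,s*37.5,0])
print(T[:3,:3].T@[0,0,-1])
E
```

```text
t 56.10 p [475.45 386.03  91.44] a -0.050 tilt [ 0.01  0.75 -0.67] F [-0.81  1.18 -2.48] op 60.3 q [ 0.28  0.7   2.01  1.45  0.8  -0.93]
[[ 0.01  0.06  1.  ]
 [ 0.75  0.67 -0.05]
 [-0.67  0.74 -0.04]]
edge [475.13 413.39  45.52] top [474.42 371.66  82.87]
edge [477.08 434.67  69.34] top [476.36 392.95 106.68]
body [472.5  321.6   98.88]
body [477.06 371.49 154.69]
[ 0.67 -0.74  0.04]
```

Call:
step_arm:
  rows:
    - [5,-12,0.5,0,0,0]
    - [8,-9,0.5,0,0,0]
    - [8,-9,0.5,0,0,0]
    - [0,0,0,0,0,0]

```text
t: 56.6
eef_pos: [474.7, 382.6, 52.8]
tcp_rot: [1.623, 0.738, 1.559]
ft_force: [-0.5, -0.3, -2.0]
opening: 0.634
```

```bash
python3 - <<'E'
from h import *
where();T=tcp();
for sy in(-16,16): print('edge',T[:3,3]+T[:3,:3]@[51,sy,0],'top',T[:3,3]+T[:3,:3]@[-5,sy,0])
print(T[:3,:3].T@[0,0,-1])
E
```

```text
t 56.60 p [474.71 382.64  52.76] a -0.046 tilt [ 0.01  0.74 -0.67] F [-0.52 -0.33 -2.02] op 60.2 q [ 0.27  0.77  2.02  1.52  0.79 -1.03]
edge [474.18 409.6    6.61] top [473.71 368.19  44.31]
edge [476.09 431.09  30.25] top [475.62 389.68  67.94]
[ 0.67 -0.74  0.04]
```

Call:
step_arm:
  rows:
    - [0,0,0,0,0,0]
    - [0,0,0,0,0,0]
    - [0,0,0,0,0,0]
    - [0,0,0,0,0,0]
  grip: 80

```text
t: 57.1
eef_pos: [475.1, 383.0, 53.9]
tcp_rot: [1.621, 0.738, 1.559]
ft_force: [0.0, -0.5, -0.9]
opening: 0.838
```

```bash
python3 look.py w40;  python3 - <<'E'
from h import *
im=env.read_camera('scene'); cv2.imwrite('pics/s2.png',cv2.resize(im[170:290,400:560],None,fx=4,fy=4)[:,:,::-1])
E
```

```text
t 57.10 p [475.06 383.01  53.85] a -0.046 tilt [ 0.01  0.74 -0.67] F [ 0.03 -0.47 -0.92] op 79.7 q [ 0.27  0.76  2.02  1.51  0.79 -1.03]
```

View pics/w40.png

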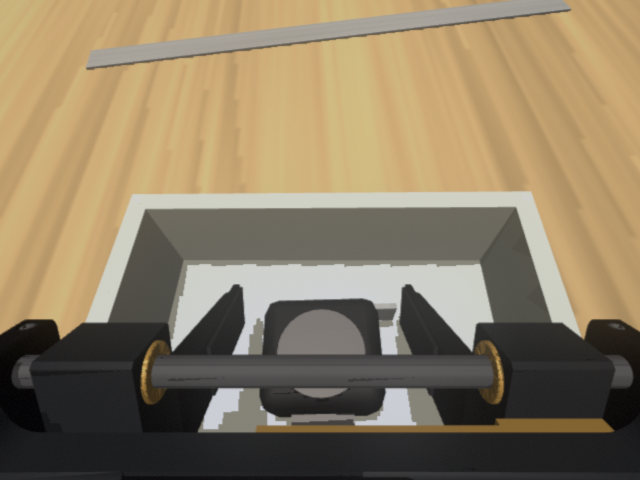

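View pics/s2.png

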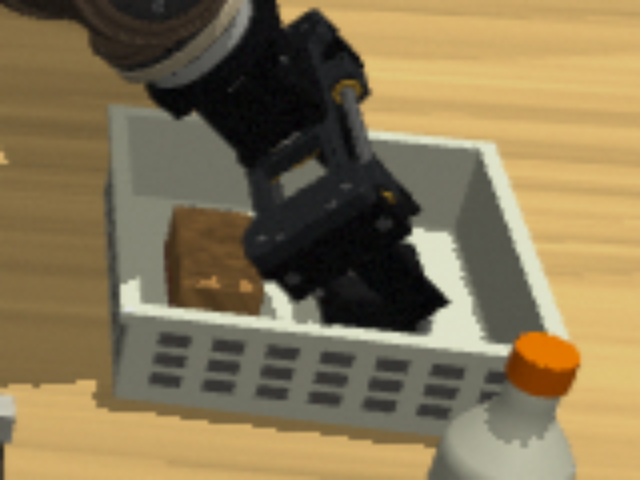

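Call:
step_arm:
  rows:
    - [-27,30,-1.5,0,0,0]
    - [-27,30,-1.5,0,0,0]
    - [-27,30,-1.5,0,0,0]
    - [0,0,0,0,0,-0.16]
    - [0,0,0,0,0,-0.16]
    - [0,0,0,0,0,-0.16]
    - [0,0,0,0,0,-0.16]
    - [0,0,0,0,0,-0.16]

```text
t: 58.2
eef_pos: [476.1, 380.8, 179.8]
tcp_rot: [2.618, 1.531, 2.564]
ft_force: [-0.7, -0.1, -0.5]
opening: 0.838
```

```bash
python3 - <<'E'
from h import *
where()
plan([455,120,200],-0.7,vmax=45,wmax=.16,dec=0)
E
```

```text
t 58.20 p [476.12 380.81 179.81] a -0.054 tilt [-0.03  0.02 -1.  ] F [-0.69 -0.14 -0.48] op 79.6 q [0.55 0.54 1.66 0.04 0.97 0.58]
6 rows
[[-4,-44,-1,0.108,-0.007,-0.001],[-4,-43,3,0.108,-0.007,-0.001],[-4,-43,8,0.107,-0.007,-0.002],[-4,-42,13,0.108,-0.006,-0.001],[-4,-40,17,0.107,-0.006,-0.002],[-4,-38,21,0.108,-0.007,-0.001]]
```

Call:
step_arm:
  rows:
    - [-4,-44,-1,0.108,-0.007,0]
    - [-4,-43,3,0.108,-0.007,0]
    - [-4,-43,8,0.108,-0.007,0]
    - [-4,-42,13,0.108,-0.007,0]
    - [-4,-40,17,0.108,-0.007,0]
    - [-4,-38,21,0.108,-0.007,0]
  grip: 56

```text
t: 58.95
eef_pos: [451.3, 116.8, 200.2]
tcp_rot: [1.168, 1.564, 0.454]
ft_force: [-0.2, -0.5, 0.2]
opening: 0.588
```

```bash
python3 - <<'E'
from h import *
where()
plan([455,-360,190],-1.85,vmax=45,wmax=.16,dec=0)
E
```

```text
t 58.95 p [451.27 116.75 200.23] a -0.714 tilt [ 0.01  0.   -1.  ] F [-0.21 -0.45  0.24] op 55.9 q [0.11 0.32 1.99 0.   0.83 0.82]
11 rows
[[1,-33,29,0.103,0,-0.001],[1,-29,32,0.103,0,-0.001],[1,-26,35,0.103,0,-0.001],[1,-22,37,0.103,0,-0.001],[1,-18,39,0.103,0,-0.0],[1,-14,41,0.103,0,-0.001],[1,-10,42,0.104,0,-0.0],[1,-6,43,0.103,0,-0.001]]
[[1,-1,43,0.104,0,-0.0],[0,3,43,0.103,0,-0.0],[1,8,43,0.104,0,-0.001]]
```

Call:
step_arm:
  rows:
    - [0,-33,29,0.103,0,0]
    - [0,-29,32,0.103,0,0]
    - [0,-26,35,0.103,0,0]
    - [0,-22,37,0.103,0,0]
    - [0,-18,39,0.103,0,0]
    - [0,-14,41,0.103,0,0]
    - [0,-10,42,0.103,0,0]
    - [0,-6,43,0.103,0,0]

```text
t: 59.95
eef_pos: [447.6, -241.2, 200.7]
tcp_rot: [1.928, 1.562, 0.361]
ft_force: [0.9, 0.9, -0.1]
opening: 0.587
```

Call:
step_arm:
  rows:
    - [0,-1,43,0.103,0,0]
    - [0,3,43,0.103,0,0]
    - [0,8,43,0.103,0,0]
    - [0,0,0,0,0,0]

```text
t: 60.45
eef_pos: [442.5, -377.5, 200.0]
tcp_rot: [2.296, 1.562, 0.405]
ft_force: [-0.4, -0.5, -0.6]
opening: 0.589
```

```bash
python3 look.py w41
```

```text
t 60.45 p [ 442.46 -377.48  199.99] a -1.891 tilt [ 0.01  0.   -1.  ] F [-0.36 -0.46 -0.63] op 56.0 q [-0.82  0.47  1.72  0.01  0.95  1.06]
```

View pics/w41.png

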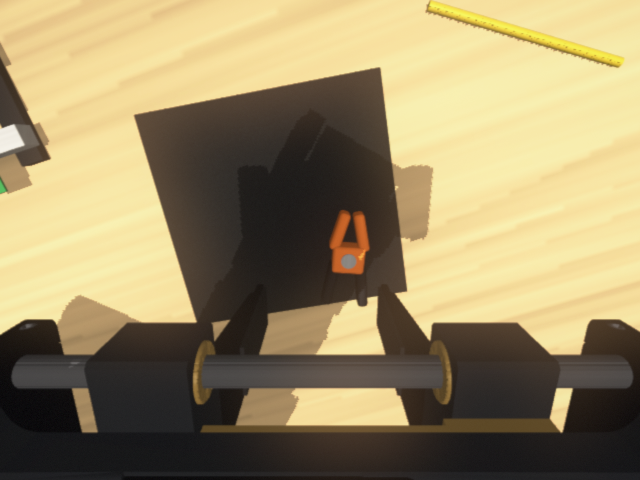

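```bash
python3 - <<'E'
from h import *
im,K,T=load('w41')
j=ray(K,T,[(351.5,210)],20)[0];h=ray(K,T,[(344,303)],14)[0];p=ray(K,T,[(349,261)],25)[0]
v=j-h; print(j,h,p,np.linalg.norm(v),'ang',np.arctan2(v[1],v[0]),'mid',(j+h)/2)
b=ray(K,T,[(333,272),(365,275),(334,249),(368,251)],25); print(b,b.mean(0))
b=b[:,:2];v=b[2:].mean(0)-b[:2].mean(0);print(np.arctan2(v[1],v[0]),np.linalg.norm(b[0]-b[1]))
ang=-0.36
plan([p[0]+1,p[1]+1.2,100],ang-np.pi/2,vmax=35)
z=cv2.resize(im[195:320,280:400],None,fx=5,fy=4,interpolation=cv2.INTER_CUBIC)
z=np.clip(255*(z/255.)**.5,0,255).astype(np.uint8)
cv2.imwrite('pics/w41z.png',z[:,:,::-1])
E
```

```text
[ 452.47 -409.32   20.  ] [ 364.53 -375.03   14.  ] [ 408.61 -393.07   25.  ] 94.57427861006039 ang -0.37190275855202637 mid [ 408.5  -392.17   17.  ]
[[ 402.96 -375.72   25.  ]
 [ 390.75 -403.18   25.  ]
 [ 423.98 -383.46   25.  ]
 [ 412.39 -412.44   25.  ]] [ 407.52 -393.7    25.  ]
-0.3792950762897706 30.054356102014484
4 rows
[[25,-7,6,0.01,-0.002,-0.001],[25,-6,7,0.011,-0.001,-0.002],[25,-7,7,0.01,-0.002,-0.001],[25,-6,6,0.011,-0.001,-0.002]]
```

View pics/w41z.png

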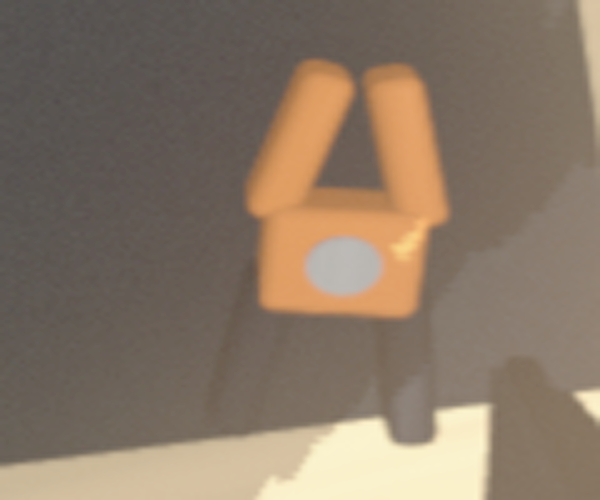

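Call:
step_arm:
  rows:
    - [25,-6,6,0.014,-0.002,-0.002]
    - [25,-6,7,0.014,-0.002,-0.002]
    - [25,-6,7,0.014,-0.002,-0.002]
    - [20,-5,5,0.014,-0.002,-0.002]
    - [0,0,0,0,0,0]
    - [0,0,0,0,0,0]

```text
t: 61.25
eef_pos: [413.2, -385.4, 104.3]
tcp_rot: [-1.28, 1.568, 3.068]
ft_force: [0.1, 0.9, -0.3]
opening: 0.587
```

```bash
python3 look.py w42; python3 - <<'E'
from h import *
im,K,T=load('w42')
plan([410,-392,60],-1.946,vmax=30,dec=1)
z=np.clip(255*(im/255.)**.5,0,255).astype(np.uint8)
cv2.imwrite('pics/w42z.png',z[:,:,::-1])
E
```

```text
t 61.25 p [ 413.16 -385.36  104.32] a -1.935 tilt [-0.  0. -1.] F [ 0.05  0.9  -0.3 ] op 55.7 q [-0.87  0.58  1.84 -0.    0.73  1.07]
2 rows
[[22.2,-0.2,3.6,0.005,0,0.001],[22.2,-0.2,3.7,0.006,0.001,0.002]]
```

View pics/w42z.png

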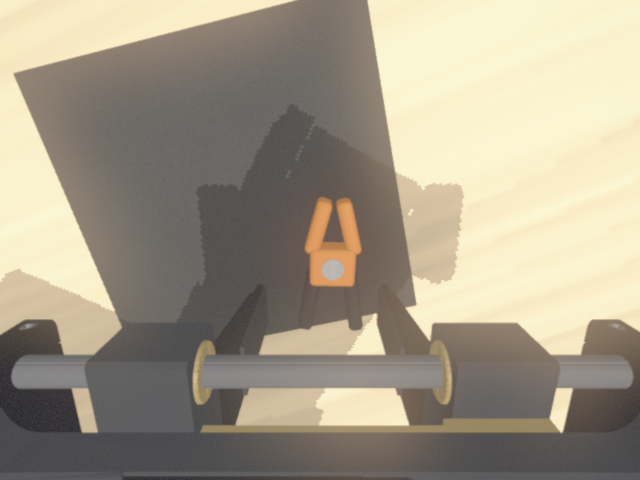

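Call:
step_arm:
  rows:
    - [22,0,3.6,0.005,0,0]
    - [22,0,3.6,0.005,0,0]
    - [18,0,0,0,0,0]
    - [0,0,0,0,0,0]

```text
t: 61.8
eef_pos: [412.8, -392.4, 45.0]
tcp_rot: [0.695, 1.566, -1.247]
ft_force: [-0.2, -0.6, 0.5]
opening: 0.584
```

```bash
python3 - <<'E'
from h import *
where();plan([410,-392,30],-1.946,vmax=30,dec=1)
E
```

```text
t 61.80 p [ 412.82 -392.43   45.04] a -1.942 tilt [ 0. -0. -1.] F [-0.2  -0.62  0.52] op 55.5 q [-0.88  0.68  1.86 -0.    0.6   1.07]
1 rows
[[15,-2.8,0.6,0.004,0.004,-0.003]]
```

Call:
step_arm:
  rows:
    - [14,-2.8,0.5,0.004,0.004,-0.003]
    - [0,0,0,0,0,0]

```text
t: 62.05
eef_pos: [410.6, -392.2, 31.9]
tcp_rot: [1.217, 1.568, -0.729]
ft_force: [-0.0, -0.0, -0.8]
opening: 0.59
```

Call:
step_arm:
  rows:
    - [0,0,0,0,0,0]
    - [0,0,0,0,0,0]
    - [0,0,0,0,0,0]
    - [0,0,0,0,0,0]
  grip: 10

```text
t: 62.55
eef_pos: [410.9, -392.6, 33.0]
tcp_rot: [1.159, 1.567, -0.786]
ft_force: [-0.6, 0.5, -0.9]
opening: 0.382
```

Call:
step_arm:
  rows:
    - [-20,0,0,0,0,0]
    - [-40,0,0,0,0,0]
    - [-50,0,0,0,0,0]
    - [-20,0,0,0,0,0]
    - [0,0,0,0,0,0]

```text
t: 63.18
eef_pos: [410.3, -391.9, 166.3]
tcp_rot: [1.215, 1.568, -0.731]
ft_force: [0.3, 1.7, -1.4]
opening: 0.382
```

```bash
python3 look.py w43; python3 - <<'E'
from h import *
plan([450,0,180],-1.64,vmax=52,dec=0)
im,K,T=cam('top')
cv2.imwrite('pics/top6.png',cv2.resize(im[200:320,130:260],None,fx=5,fy=5,interpolation=cv2.INTER_CUBIC)[:,:,::-1])
E
```

```text
t 63.17 p [ 410.3  -391.92  166.31] a -1.946 tilt [ 0. -0. -1.] F [ 0.26  1.66 -1.42] op 36.3 q [-0.88  0.49  1.78  0.    0.86  1.07]
8 rows
[[-2,-13,-47,-0.038,0,-0.0],[-2,-12,-48,-0.038,0,-0.0],[-2,-10,-48,-0.038,0,-0.0],[-2,-8,-49,-0.038,0,-0.0],[-2,-6,-49,-0.038,0,-0.0],[-2,-4,-49,-0.039,0,-0.0],[-1,-2,-49,-0.038,0,-0.001],[-2,0,-49,-0.039,0.001,-0.0]]
```

View pics/w43.png

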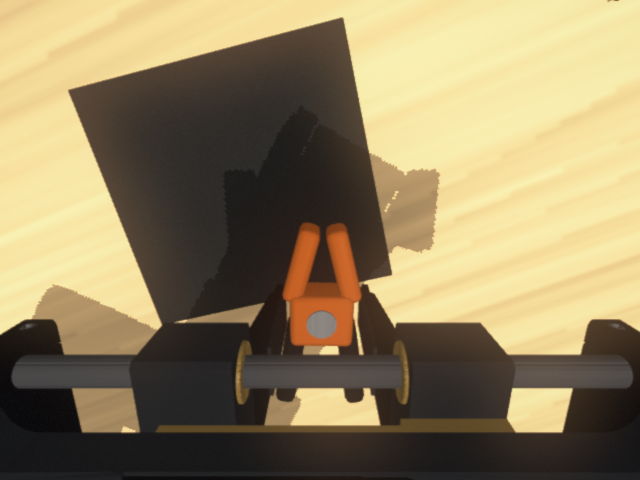

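View pics/top6.png

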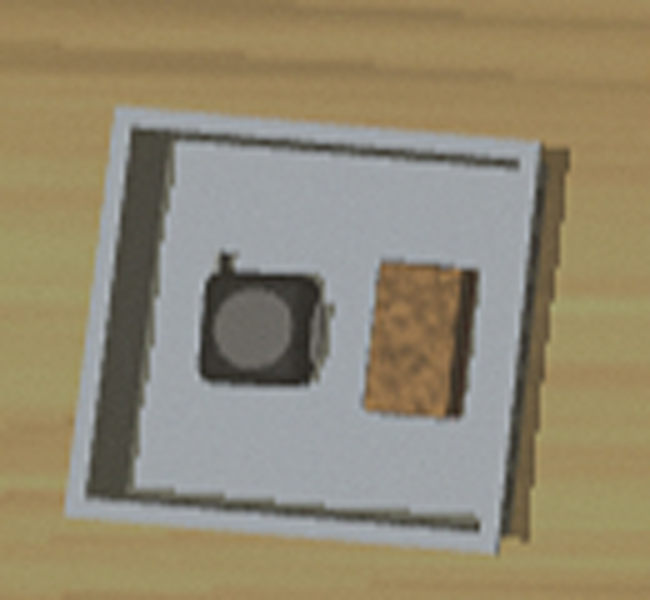

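Call:
step_arm:
  rows:
    - [-3,-13,-47,-0.038,0,0]
    - [-3,-12,-48,-0.038,0,0]
    - [-3,-10,-48,-0.038,0,0]
    - [-3,-8,-49,-0.038,0,0]
    - [-3,-6,-49,-0.038,0,0]
    - [-3,-4,-49,-0.038,0,0]
    - [-2,-2,-49,-0.038,0,0]
    - [-2,0,-49,-0.038,0,0]

```text
t: 64.28
eef_pos: [446.1, 10.1, 177.9]
tcp_rot: [-2.029, 1.554, 2.616]
ft_force: [0.4, -1.0, -1.4]
opening: 0.384
```

```bash
python3 - <<'E'
from h import *
where()
plan([530,338,190],-0.067,vmax=52,wmax=.15,dec=0)
E
```

```text
t 64.28 p [446.12  10.14 177.85] a -1.638 tilt [-0.01  0.01 -1.  ] F [ 0.41 -1.   -1.42] op 36.5 q [-0.13  0.33  2.04  0.01  0.78  1.5 ]
11 rows
[[-1,6,-30,-0.143,-0.002,0.001],[-1,10,-29,-0.143,-0.002,0.001],[-1,14,-28,-0.143,-0.001,0.001],[-1,18,-25,-0.143,-0.001,0.0],[-1,21,-22,-0.143,-0.002,0.0],[-1,24,-19,-0.143,-0.002,0.001],[-1,26,-16,-0.143,-0.001,0.001],[-1,29,-12,-0.143,-0.001,0.0]]
[[-1,30,-8,-0.142,-0.002,0.0],[-2,30,-3,-0.143,-0.002,0.001],[-1,31,1,-0.142,-0.001,0.0]]
```

Call:
step_arm:
  rows:
    - [-2,6,-30,-0.143,-0.002,0]
    - [-2,10,-29,-0.143,-0.002,0]
    - [-2,14,-28,-0.143,-0.002,0]
    - [-2,18,-25,-0.143,-0.002,0]
    - [-2,21,-22,-0.143,-0.002,0]
    - [-2,24,-19,-0.143,-0.002,0]
    - [-2,26,-16,-0.143,-0.002,0]
    - [-2,29,-12,-0.143,-0.002,0]

```text
t: 65.28
eef_pos: [501.0, 259.0, 181.7]
tcp_rot: [-2.368, 1.544, -2.822]
ft_force: [0.7, -1.1, -0.8]
opening: 0.381
```

Call:
step_arm:
  rows:
    - [-2,30,-8,-0.143,-0.002,0]
    - [-2,30,-3,-0.143,-0.002,0]
    - [-2,31,1,-0.143,-0.002,0]
    - [0,0,0,0,0,0]

```text
t: 65.78
eef_pos: [518.0, 353.4, 178.8]
tcp_rot: [-2.667, 1.539, -2.675]
ft_force: [-0.3, -1.1, -0.8]
opening: 0.385
```

```bash
python3 look.py w44; python3 - <<'E'
from h import *
plan([536,341,150],-0.067,vmax=40,wmax=.15,dec=1)
E
```

```text
t 65.78 p [517.97 353.35 178.78] a -0.008 tilt [-0.03 -0.01 -1.  ] F [-0.27 -1.14 -0.82] op 36.5 q [0.49 0.57 1.6  0.   1.01 0.5 ]
1 rows
[[28.3,-10.6,19.3,0.056,-0.029,0.016]]
```

View pics/w44.png

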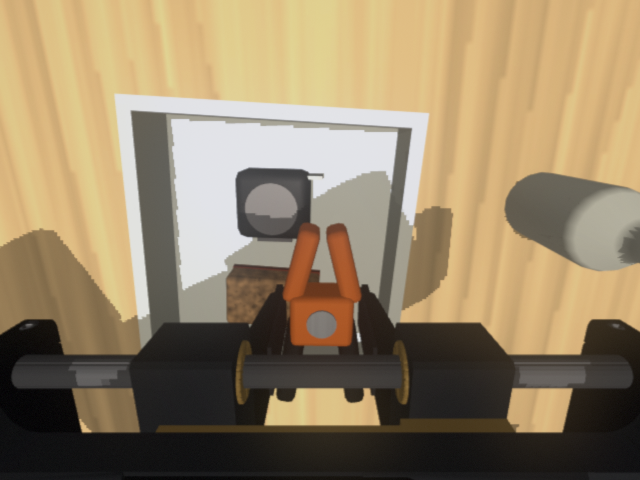

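```bash
python3 - <<'E'
from h import *
im,K,T=load('w44')
print('tape',ray(K,T,[(237,180),(310,180),(311,235),(240,237),(322,176)],37)[:,:2])
print('sander',ray(K,T,[(229,278),(320,279)],37)[:,:2])
print('rim in',ray(K,T,[(131,110),(412,127),(390,320)],60)[:,:2],'floor',ray(K,T,[(397,128),(378,300)],5)[:,:2])
E
```

```text
tape [[447.12 400.62]
 [504.1  400.32]
 [504.08 356.07]
 [445.91 354.42]
 [513.43 403.33]]
sander [[433.7  318.25]
 [510.99 317.57]]
rim in [[384.   451.26]
 [575.43 438.44]
 [567.5  291.92]] floor [[574.42 438.22]
 [564.69 282.92]]
```

Call:
step_arm:
  rows:
    - [14,-8,9,0.03,-0.015,0.008]
    - [14,-7,8,0.026,-0.014,0.008]
    - [0,0,0,0,0,0]
    - [0,0,0,0,0,0]

```text
t: 66.32
eef_pos: [532.7, 332.8, 147.3]
tcp_rot: [-2.481, 1.566, -2.557]
ft_force: [-0.0, -0.8, 0.1]
opening: 0.384
```

```bash
python3 - <<'E'
from h import *
where();plan([535.5,337,85],-0.067,vmax=30,wmax=.15,dec=1)
E
```

```text
t 66.33 p [532.7  332.82 147.28] a -0.076 tilt [-0. -0. -1.] F [-0.04 -0.85  0.15] op 36.4 q [ 0.45  0.6   1.64 -0.    0.91  0.53]
3 rows
[[20.8,1.5,0.9,-0.003,-0.001,0.001],[20.7,1.5,0.9,-0.003,-0.001,0.001],[20.8,1.5,0.9,-0.003,-0.002,0.001]]
```

Call:
step_arm:
  rows:
    - [20,1.5,1,-0.003,-0.001,0]
    - [20,1.5,0.5,-0.003,-0.001,0]
    - [10,0,0,-0.003,0,0]
    - [0,0,0,0,0,0]
    - [0,0,0,0,0,0]

```text
t: 66.95
eef_pos: [534.6, 336.1, 99.0]
tcp_rot: [-1.145, 1.569, -1.213]
ft_force: [0.9, -0.2, 0.2]
opening: 0.386
```

```bash
python3 look.py w45; python3 - <<'E'
from h import *
plan([535.5,337,70],-0.067,vmax=30,wmax=.15,dec=1)
E
```

```text
t 66.95 p [534.62 336.07  99.02] a -0.068 tilt [ 0. -0. -1.] F [ 0.88 -0.22  0.23] op 36.7 q [ 0.46  0.66  1.67 -0.    0.81  0.53]
1 rows
[[29,1,0.8,-0.001,0.001,0.001]]
```

View pics/w45.png

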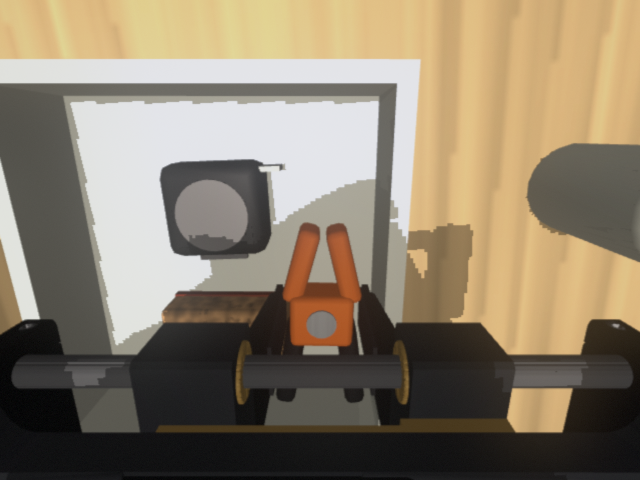

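Call:
step_arm:
  rows:
    - [12,0.5,0,0,0,0]
    - [12,0,0,0,0,0]
    - [10,0,0,0,0,0]
    - [0,0,0,0,0,0]

```text
t: 67.5
eef_pos: [534.9, 336.6, 63.1]
tcp_rot: [-0.583, 1.569, -0.651]
ft_force: [-0.6, -0.2, 0.2]
opening: 0.383
```

```bash
python3 - <<'E'
from h import *
where();plan([535.5,337,39],-0.067,vmax=30,wmax=.15,dec=1)
E
```

```text
t 67.50 p [534.86 336.65  63.14] a -0.068 tilt [ 0. -0. -1.] F [-0.56 -0.24  0.16] op 36.4 q [ 0.46  0.71  1.69 -0.    0.74  0.53]
1 rows
[[24.1,0.4,0.6,-0.001,0.002,0.001]]
```

Call:
step_arm:
  rows:
    - [10,0.3,0,0,0.002,0]
    - [10,0,0,0,0,0]
    - [3,0,0,0,0,0]
    - [0,0,0,0,0,0]

```text
t: 68.0
eef_pos: [535.1, 336.9, 38.5]
tcp_rot: [-1.985, 1.57, -2.053]
ft_force: [1.4, 0.2, -1.1]
opening: 0.385
```

Call:
step_arm:
  rows:
    - [0,0,0,0,0,0]
    - [0,0,0,0,0,0]
    - [0,0,0,0,0,0]
  grip: 40.5

```text
t: 68.38
eef_pos: [535.2, 337.0, 39.1]
tcp_rot: [-1.398, 1.57, -1.466]
ft_force: [-0.9, 0.3, 0.2]
opening: 0.424
```

```bash
python3 look.py w46
```

```text
t 68.38 p [535.2  337.04  39.09] a -0.068 tilt [ 0. -0. -1.] F [-0.86  0.28  0.21] op 40.3 q [ 0.46  0.74  1.7  -0.    0.7   0.53]
```

View pics/w46.png

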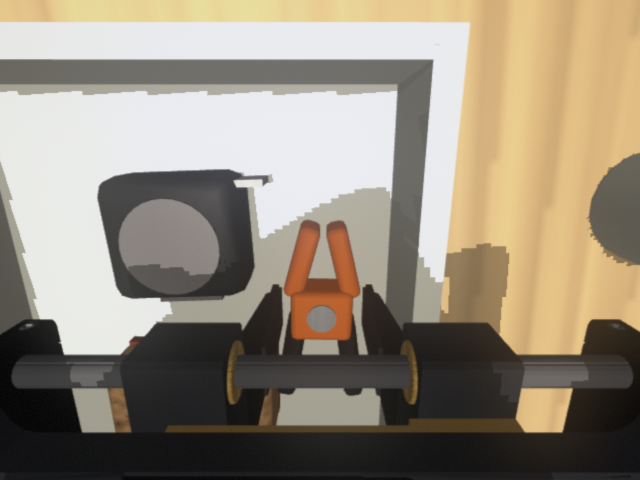

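Clamp released; rise straight up and check everything.

Call:
step_arm:
  rows:
    - [-12,0,0,0,0,0]
    - [-25,0,0,0,0,0]
    - [-40,0,0,0,0,0]
    - [-50,0,0,0,0,0]
    - [-40,-10,0,0,0,0]
    - [-20,-40,0,0,0,0]
    - [-10,-40,0,0,0,0]
    - [0,0,0,0,0,0]

```text
t: 69.42
eef_pos: [528.5, 245.3, 249.3]
tcp_rot: [0.235, 1.565, 0.168]
ft_force: [1.1, 1.1, -0.4]
opening: 0.426
```

```bash
python3 look.py w47; python3 - <<'E'
from h import *
im,K,T=cam('top')
cv2.imwrite('pics/top7.png',cv2.resize(im[160:330,130:520],None,fx=2,fy=2,interpolation=cv2.INTER_CUBIC)[:,:,::-1])
im=env.read_camera('scene'); cv2.imwrite('pics/s3.png',im[:,:,::-1])
E
```

```text
t 69.42 p [528.5  245.33 249.31] a -0.066 tilt [ 0.01  0.   -1.  ] F [ 1.07  1.12 -0.39] op 40.4 q [ 0.32  0.42  1.66 -0.    1.06  0.39]
```

View pics/w47.png

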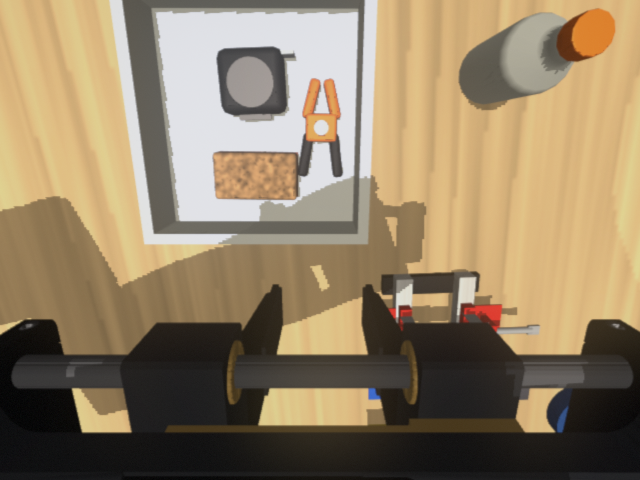

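View pics/top7.png

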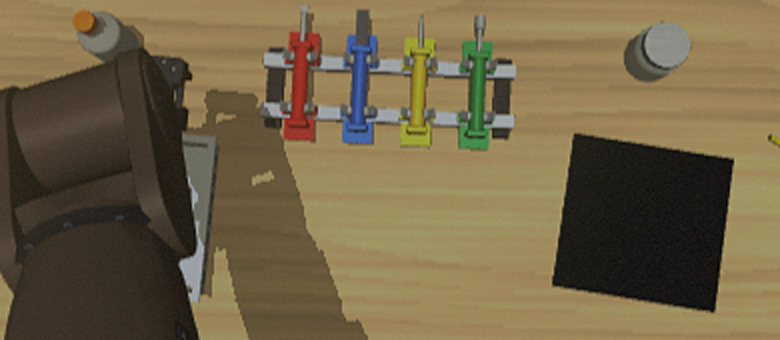

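View pics/s3.png

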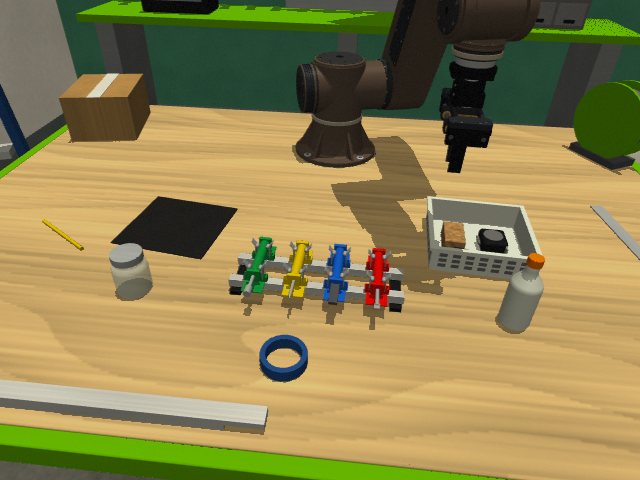

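```bash
python3 - <<'E'
from h import *
for n,c in (('w9','red'),('w14','yellow'),('w19','blue'),('w24','green')):
    im,K,T=load(n)
    m=mask(im,c,110,25); col=m[150:330,315:330].sum(1)/255
    r=np.nonzero(col>8)[0]+150
    sh=cv2.resize(im[150:330,270:375],None,fx=4,fy=3,interpolation=cv2.INTER_CUBIC)
    cv2.imwrite(f'pics/c_{c}.png',sh[:,:,::-1])
    print(c,r.min(),r.max())
a=np.hstack([cv2.imread(f'pics/c_{c}.png') for c in('red','yellow')]); cv2.imwrite('pics/cc1.png',cv2.resize(a,(800,540)))
a=np.hstack([cv2.imread(f'pics/c_{c}.png') for c in('blue','green')]); cv2.imwrite('pics/cc2.png',cv2.resize(a,(800,540)))
E
```

```text
red 177 322
yellow 174 321
blue 177 323
green 177 322
```

View pics/cc1.png

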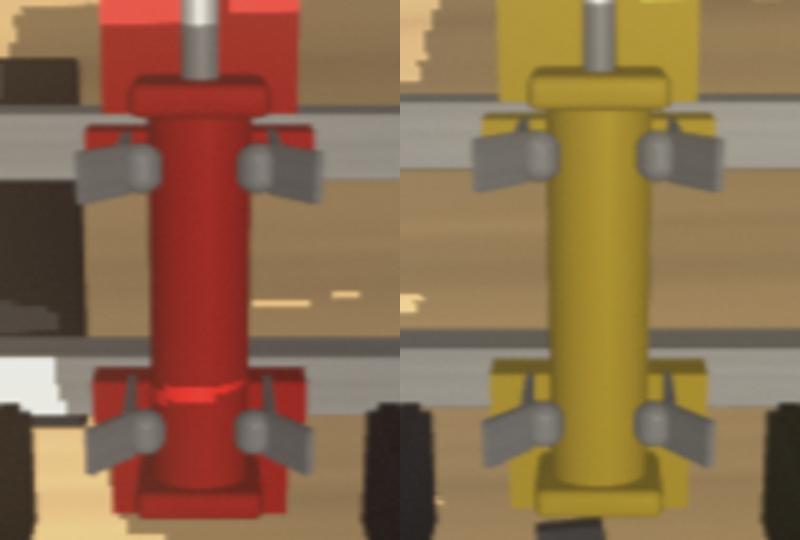

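View pics/cc2.png

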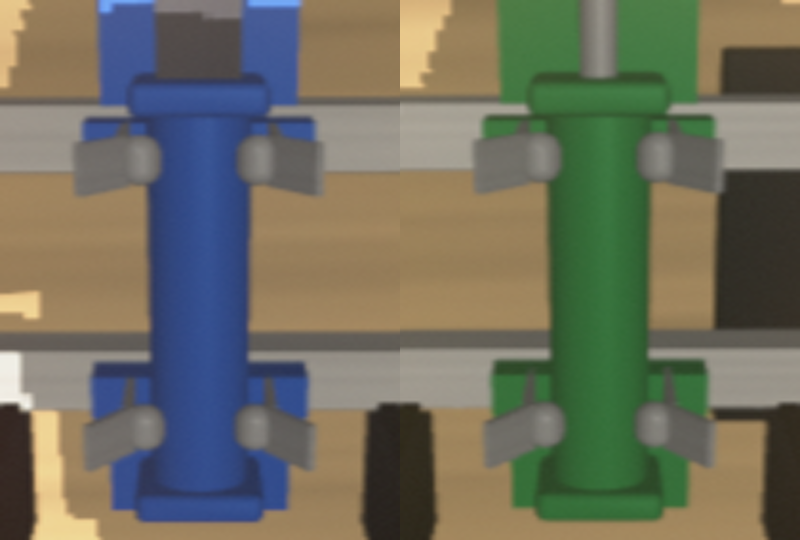

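```bash
python3 - <<'E'
from h import *
D={'w9':(175.5,322,206,294),'w14':(173,321.5,202.5,292),'w19':(175,323.5,203,293),'w24':(175,323,203,292)}
for n,(a,b,c,d) in D.items():
    im,K,T=load(n)
    A=ray(K,T,[(322,a),(322,b)],63)[:,0];B=ray(K,T,[(322,c),(322,d)],59)[:,0]
    print(n,'handle mid %.1f len %.1f seat mid %.1f sep %.1f off %.1f'%(A.mean(),A[0]-A[1],B.mean(),B[0]-B[1],A.mean()-B.mean()))
E
```

```text
w9 handle mid 644.7 len 112.1 seat mid 644.6 sep 68.4 off 0.0
w14 handle mid 638.2 len 112.0 seat mid 639.2 sep 68.4 off -1.0
w19 handle mid 640.1 len 112.5 seat mid 642.0 sep 69.0 off -1.9
w24 handle mid 634.6 len 112.4 seat mid 636.7 sep 68.3 off -2.1
```

```bash
python3 - <<'E'
from cell import env
print(env.job_done(), env.state()['t'])
E
```

```text
the job is handed in; nothing more can be done
the job is handed in; nothing more can be done
```

I handed the job in at about 69.5 s of the 210 s allowed, with the gripper clear of everything. All four tools were on the bench, and they are now in the clips of their own colour. The three mat items that were there (sander, tape and clamp, no aluminium profile) are in the white basket.

**Tools:** the pictures show each handle under both pairs of jaws, lying straight with its collars outside them. By measurement they sit 0 (red), −1.0 (yellow), −1.9 (blue) and −2.1 mm (green) from the middle, against 8 mm of collar clearance. The wrist force while pressing a tool home peaked at 45.6 N, on yellow.

**Basket:**
- **Tape:** it was knocked about 2 cm aside during the run, and I found it again and picked it up. Standing upright it would have been 56 mm tall under a 55 mm rim, so I took it up again and laid it on its side.
- **All three items:** the last wrist picture shows them flat, apart from each other and below the rim, with the mat empty.

**Glue bottle and jar:** I did not touch them, and the last pictures show them where they started.

**Check that disagreed:** the wrist camera's calibration was off by 1 to 2 mm sideways. I corrected for it by viewing the rack from two opposite sides and by lining up each handle with the jaws before pressing. The top camera also read tool positions about 3 to 4 mm off, so I used it only for rough checks.

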